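Strip down an RF bench after a measurement

TASK

First press the red RF-off button fully down. Then slide the green board forward out from under the fixture's hood, lift it by its silver module and lay it flat, module up, in the middle of the orange tray. Stand every power sensor lying on the bench upright in the stand, one to a cup, gold connector down and resting on the cup's floor (these may be done at any time), and leave the other things on the bench where they are.

Things in the scene. Friction and masses are not known exactly. Their poses are not given: they have to be found in the camera images.
- rf_off (a joint): travel of the round red RF-off push button (32 mm across) in its yellow housing: 0 released, 0.006 m fully pressed; springs back, needs about 5 N to go fully down; pressed straight down from above
- rf_off_top (a point): centre of the red button's top face; z points up
- fixture_front (a point): test fixture, fixed: aluminium deck 125 mm wide (y), top 12 mm above the bench; side rails 7 mm tall guide the board's long edges; black hood over its rear. This point: deck top, mid-width, below the hood's front edge. -x = open front, the way the board slides out (deck goes on 110 mm, no stop); z up. The hood covers 62 mm behind (+x) this point, underside 11 mm, top 19 mm above the deck
- board_module (a point): centre of the silver finned module (40 mm along x, 30 mm along y, 30 mm tall) fixed on the green circuit board: the place to grip it, across y. Axes are the board's: x along its 110 mm length, y across its 90 mm width, z up through the module side. The module's centre is 25 mm towards -x from the board's centre and 18 mm above the board's mid-plane
- board_mid (a point): centre of the green board, half-way through its thickness (plate 110 x 90 x 6 mm, 0.22 kg with module). At the start it lies on the fixture's deck with about 45 mm of its rear end (+x) under the hood; axes as for board_module
- tray_in (a point): centre of the inner floor of the orange open tray, fixed to the bench: inside 155 mm along x, 130 mm along y, walls 5 mm thick, 25 mm above the inner floor (30 mm above the bench); the inner floor is 5 mm above the bench; z up
- cup1 (a point): centre of the inner floor of square aluminium cup 1 of the stand. Inside 30 x 30 mm, 61 mm deep from rim to this point, walls 3 mm, rim 70 mm above the bench. The four cups are fixed to one black base (50 mm by 300 mm, 8 mm tall), in a row along its y axis, 76 mm apart; x points away from the robot's side, z up
- cup2 (a point): centre of the inner floor of square aluminium cup 2 of the stand. Inside 30 x 30 mm, 61 mm deep from rim to this point, walls 3 mm, rim 70 mm above the bench. The four cups are fixed to one black base (50 mm by 300 mm, 8 mm tall), in a row along its y axis, 76 mm apart; x points away from the robot's side, z up
- cup3 (a point): centre of the inner floor of square aluminium cup 3 of the stand. Inside 30 x 30 mm, 61 mm deep from rim to this point, walls 3 mm, rim 70 mm above the bench. The four cups are fixed to one black base (50 mm by 300 mm, 8 mm tall), in a row along its y axis, 76 mm apart; x points away from the robot's side, z up
- cup4 (a point): centre of the inner floor of square aluminium cup 4 of the stand. Inside 30 x 30 mm, 61 mm deep from rim to this point, walls 3 mm, rim 70 mm above the bench. The four cups are fixed to one black base (50 mm by 300 mm, 8 mm tall), in a row along its y axis, 76 mm apart; x points away from the robot's side, z up
- sensor1_grip (a point): centre of the pale grey square body of power sensor 1 (28 x 28 mm, 80 mm long, the place to grip; blue band at the cap end). x axis: along the sensor from gold connector to cap end. Cap end 40 mm from here, connector tip 112 mm the other way; steel barrel between 20 mm thick, 60 long, gold tip 14 thick, 12 long. 0.14 kg. Lying: this point 14 mm up. None when absent
- sensor1_tip (a point): end of the gold connector of power sensor 1, on its axis; same axes as sensor1_grip. None when absent
- sensor2_grip (a point): centre of the pale grey square body of power sensor 2 (28 x 28 mm, 80 mm long, the place to grip; blue band at the cap end). x axis: along the sensor from gold connector to cap end. Cap end 40 mm from here, connector tip 112 mm the other way; steel barrel between 20 mm thick, 60 long, gold tip 14 thick, 12 long. 0.14 kg. Lying: this point 14 mm up. None when absent
- sensor2_tip (a point): end of the gold connector of power sensor 2, on its axis; same axes as sensor2_grip. None when absent
- sensor3_grip (a point): centre of the pale grey square body of power sensor 3 (28 x 28 mm, 80 mm long, the place to grip; blue band at the cap end). x axis: along the sensor from gold connector to cap end. Cap end 40 mm from here, connector tip 112 mm the other way; steel barrel between 20 mm thick, 60 long, gold tip 14 thick, 12 long. 0.14 kg. Lying: this point 14 mm up. None when absent
- sensor3_tip (a point): end of the gold connector of power sensor 3, on its axis; same axes as sensor3_grip. None when absent
- sensor4_grip (a point): centre of the pale grey square body of power sensor 4 (28 x 28 mm, 80 mm long, the place to grip; blue band at the cap end). x axis: along the sensor from gold connector to cap end. Cap end 40 mm from here, connector tip 112 mm the other way; steel barrel between 20 mm thick, 60 long, gold tip 14 thick, 12 long. 0.14 kg. Lying: this point 14 mm up. None when absent
- sensor4_tip (a point): end of the gold connector of power sensor 4, on its axis; same axes as sensor4_grip. None when absent
- coupler: bystander, to be left alone: black directional coupler block with two gold connectors, about 86 x 50 x 35 mm (long way between the connectors); origin on its underside
- attenuator: bystander, to be left alone: copper-coloured attenuator block with one gold connector, about 60 x 30 x 25 mm; origin on its underside
- waveguide: bystander, to be left alone: short gold waveguide section with square end flanges, 76 x 30 x 30 mm; origin on its underside
Things that resemble listed ones, but are neither listed nor needed, are in the scene too. Leave any black or purple look-alike of the part that bears sensor2_grip alone.

How it is judged:
On the way, in this order (a step that is already met when the one before it is completed fails the run):
1. the RF-off button is pressed fully down (value of joint rf_off above 0.0045 m), for 0.1 s.
2. the board has been slid forward, clear of the hood (x of board_mid in the frame of fixture_front below -0.054 m), for 0.1 s.
3. the board lies flat in the tray (horizontal distance between board_mid and tray_in below 0.035 m and z of board_mid in the frame of tray_in below 0.009 m and angle between board_mid's own z axis and vertical below 0.08 rad), for 0.3 s.
At the end, for the whole second after the job is handed in: The board lies flat (within 0.08 rad), module up, on the tray's floor with its centre within 35 mm of the tray's centre; every sensor present stands connector down in a cup of its own, tip within 12 mm of the cup's floor and 18 mm of its centre, leaning less than 0.28 rad; all stays so once let go (all of step 3 and angle between each of sensor1_grip, sensor2_grip, sensor3_grip, sensor4_grip's own x axis and vertical below 0.28 rad and ((horizontal distance between sensor1_tip and cup1 below 0.018 m and z of sensor1_tip in the frame of cup1 below 0.012 m) or (horizontal distance between sensor1_tip and cup2 below 0.018 m and z of sensor1_tip in the frame of cup2 below 0.012 m) or (horizontal distance between sensor1_tip and cup3 below 0.018 m and z of sensor1_tip in the frame of cup3 below 0.012 m) or (horizontal distance between sensor1_tip and cup4 below 0.018 m and z of sensor1_tip in the frame of cup4 below 0.012 m)) and ((horizontal distance between sensor2_tip and cup1 below 0.018 m and z of sensor2_tip in the frame of cup1 below 0.012 m) or (horizontal distance between sensor2_tip and cup2 below 0.018 m and z of sensor2_tip in the frame of cup2 below 0.012 m) or (horizontal distance between sensor2_tip and cup3 below 0.018 m and z of sensor2_tip in the frame of cup3 below 0.012 m) or (horizontal distance between sensor2_tip and cup4 below 0.018 m and z of sensor2_tip in the frame of cup4 below 0.012 m)) and ((horizontal distance between sensor3_tip and cup1 below 0.018 m and z of sensor3_tip in the frame of cup1 below 0.012 m) or (horizontal distance between sensor3_tip and cup2 below 0.018 m and z of sensor3_tip in the frame of cup2 below 0.012 m) or (horizontal distance between sensor3_tip and cup3 below 0.018 m and z of sensor3_tip in the frame of cup3 below 0.012 m) or (horizontal distance between sensor3_tip and cup4 below 0.018 m and z of sensor3_tip in the frame of cup4 below 0.012 m)) and ((horizontal distance between sensor4_tip and cup1 below 0.018 m and z of sensor4_tip in the frame of cup1 below 0.012 m) or (horizontal distance between sensor4_tip and cup2 below 0.018 m and z of sensor4_tip in the frame of cup2 below 0.012 m) or (horizontal distance between sensor4_tip and cup3 below 0.018 m and z of sensor4_tip in the frame of cup3 below 0.012 m) or (horizontal distance between sensor4_tip and cup4 below 0.018 m and z of sensor4_tip in the frame of cup4 below 0.012 m))); the robot touches nothing.
It fails at once if a bystander (coupler, attenuator, waveguide) is shifted more than 4 cm (distance of any of coupler, attenuator, waveguide from where it was at the start of the episode above 0.04 m).
Of sensor1, sensor2, sensor3, sensor4 only 3 to 4 are there at a start; the rules pass over those that are not, and their reading is None.
At some moment in a run one of sensor1, sensor2, sensor3, sensor4 may be knocked a few centimetres aside while the robot is not near it.
It also fails if it takes over 210 s, if anything falls off the work surface, if the arm or the gripper's body presses on something with over 40 N, if the wrist force passes 120 N, or if a joint passes its speed limit or range.

ROBOT

A 6-joint arm with a two-finger parallel gripper is mounted at the origin on the work surface. World frame = base frame: x ahead of the robot, y to its left, z up, the work surface at z = 0. Lengths are in m, angles in rad, forces in N, time in s.
With the tool pointing down it reaches from about 0.225 to 0.875 m from the base axis. Payload 3.4 kg.
Tool frame: the origin (TCP) lies on the mounting face of the last link; the fingertips stand 173 mm ahead of it and the grasp point (between the pads) lies 155 mm ahead of it; x points along the fingers, y is the direction in which the jaws open and shut, and the axes are right-handed (so a half turn about x gives the same grasp; the last joint's range is limited). The gripper opens to 85 mm and grips with 20 to 120 N. Pads are 22 mm wide; open, the fingers measure 114 mm over their backs; the gripper's body (76 mm by 85 mm) begins 54 mm behind the grasp point. The pads swing forward as they close: fully open they stand 13 mm farther back than shut.
Start: joints at [1.039, 0.276, 1.505, -0, 1.361, -0.121], TCP at [0.23, 0.527, 0.405] pointing down, gripper open.
Joint ranges: [-2.89, 2.89], [-0.75, 2.08], [0.22, 2.7], [-1.18, 4.32], [0.11, 2.71], [-2.7, 2.7]. Speed limits (rad/s): [2.57, 2.57, 3.14, 3.14, 3.14, 3.14].

INTERFACE

Orientations are given as a unit quaternion [w, x, y, z].
In Python, from rig import manip gives the robot as it stands.
- The arm moves only by the tool arm_command, never from a script. Its argument "targets" is a list of rows, each an object with "dp": the shift along the tool's x, y, z in m, a list of three; "turn": the turn, a rotation vector about the tool's x, y, z in degrees, a list of three; "grip": the opening, from -1 (shut) to 1 (fully open). In form: [{"dp": [tx, ty, tz], "turn": [wx, wy, wz], "grip": grip}, ...]. A call has 1 to 8 rows; each row shifts and turns the commanded pose from where the row before left it, along the tool's axes as they then stand; what a row does not reach is not made up. A row lasts 1/10 s, in which the tool goes at most 50 mm and 8.59 degrees, less where a joint would pass 70% of its speed; a pose out of reach is approached as far as the arm can. A call with a gripper value outside its range is refused whole. The fingers move at their own pace and stop on an object; "grip_force" is the grip in N (left out, the last holds). Time passes only in rows, so rows that do not move let the fingers close. It gives the time, the measured TCP pose, the force and the opening at its end, in the units of the state.
- manip.get_state(): the state, without advancing time (a new reading comes with each control period).
- manip.get_image(name): name is "side" or "top"; returns the picture (400x640x3 uint8, red, green, blue); there is no depth.
- manip.calibration(name): a dict with "fx", "fy", "cx", "cy" (pixels), "k1" (the pictures are not rectified: a ray, as slopes to the right and down, at radius r is drawn at 1 + k1 r^2 times it, then the intrinsics apply), "R" (3x3) and "t" (3): a world point X has camera coordinates R X + t. Camera axes: x right, y down, z forward; pixel columns grow to the right and rows downward; lengths in m; the calibration is good to about 2 mm. A picture is of the moment at which its call begins. calibration takes no time and is no camera call.
- manip.sign_off(): hands the job in, once; it reports no verdict.
The state is a dict: "clock": time; "qpos": joint angles; "qd": joint speeds; "effort": joint torques, N m; "position": TCP position; "ee_rot": TCP orientation; "contact_force": force on the tool from outside, world axes, zero at the start; "moment": the same for the moment, N m; "width": finger opening in m.
Only numpy, scipy, OpenCV 4.12 (cv2) and the standard library are available. Lean on these libraries where they do the work, as an engineer would, in place of code of your own. Each camera call takes 0.05 s, during which the arm holds its last target.

## Working session

There is one attempt and no reset: what is moved stays moved. The work goes in short steps, Python scripts to look and compute and a tool call to move; the robot and the scene stay as the last step left them, time stands still between calls to the robot, and variables do not carry over. Pictures are saved under pics/ and viewed, and the job is handed in when it is done.

Besides the shell and the picture viewer there is one more tool, called after "Request:" as name([rows], argument=value, ...), one row to a line, values as JSON. arm_command: Moves the arm, as the interface text tells. Its arguments: {"type":"object","properties":{"targets":{"type":"array"},"grip_force":{"type":"number"}},"required":["targets"]}

```bash
ls; mkdir -p pics
python3 - <<'E'
from rig import manip
import cv2,json
s=manip.get_state(); print(s)
for n in("side","top"):
    im=manip.get_image(n); cv2.imwrite(f"pics/{n}0.png",im[:,:,::-1]); print(n,manip.calibration(n))
E
```

```text
pics
{'clock': 0.0, 'qpos': array([ 1.03901840e+00,  2.76575156e-01,  1.50613718e+00,  1.12643263e-05,
        1.36069690e+00, -1.21025873e-01]), 'qd': array([-0.00041529,  0.00049808,  0.00083098,  0.00080434,  0.00127612,
        0.00105726]), 'effort': array([-1.46642826e-03, -4.16777515e+01, -2.45800424e+01, -4.65141929e-04,
        1.12610546e-02,  2.31035585e-05]), 'position': array([0.22950189, 0.52697495, 0.40384913]), 'ee_rot': array([ 0.69203641,  0.14359769,  0.69245565, -0.14481189]), 'contact_force': array([0.40554703, 0.15578724, 0.36458749]), 'moment': array([0.04292664, 0.00347761, 0.00176985]), 'width': 0.08566711883457524}
side {'fx': 370.6171909972191, 'fy': 370.6171909972191, 'cx': 320.9827464669204, 'cy': 198.64894284791302, 'k1': -0.01762000901089942, 'R': array([[ 0.90119302, -0.43325008, -0.01206266],
       [-0.33159105, -0.67127794, -0.66289765],
       [ 0.27910306,  0.60139861, -0.74861285]]), 't': array([-0.49359744,  0.21573246,  1.10509357])}
top {'fx': 400.5460165340383, 'fy': 400.5460165340383, 'cx': 319.0798250289069, 'cy': 198.72534530780115, 'k1': -0.025160324985387998, 'R': array([[-0.02465623, -0.99966853, -0.00740888],
       [-0.99502402,  0.02525599, -0.09638116],
       [ 0.09653633,  0.00499562, -0.99531693]]), 't': array([-0.00151589,  0.53649583,  1.00209113])}
```

View pics/side0.png

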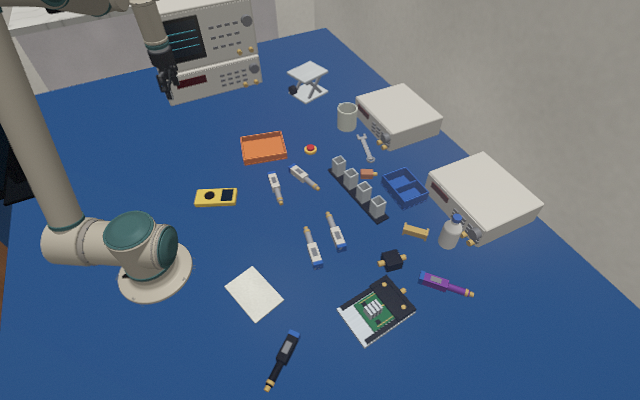

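View pics/top0.png

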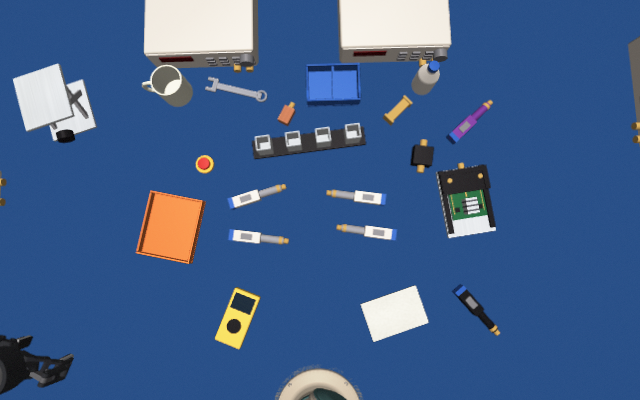

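The top view shows four pale-grey sensors with blue bands, at about (257,195), (258,238), (357,197) and (367,232). The purple (470,120) and black (477,310) look-alikes are to be left alone. The red button is at (204,164), the tray at (170,227), the stand at (308,139) and the board at (467,205). I'll enlarge these next.

Run:
```python
import cv2
im=cv2.imread("pics/top0.png")
def crop(n,x,y,w,h,s):
    c=cv2.resize(im[y:y+h,x:x+w],None,fx=s,fy=s,interpolation=cv2.INTER_CUBIC)
    for i in range(0,w,10):
        cv2.putText(c,str(x+i),(i*s,8),0,.3,(255,255,255),1); cv2.line(c,(i*s,10),(i*s,14),(255,255,255),1)
    for j in range(0,h,10):
        cv2.putText(c,str(y+j),(0,j*s+4),0,.3,(255,255,255),1)
    cv2.imwrite(f"pics/{n}.png",c)
crop("c_sens",220,115,190,140,4)
crop("c_tray",125,140,120,140,4)
crop("c_board",400,130,110,120,5)
```

```text
(no output)
```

View pics/c_sens.png

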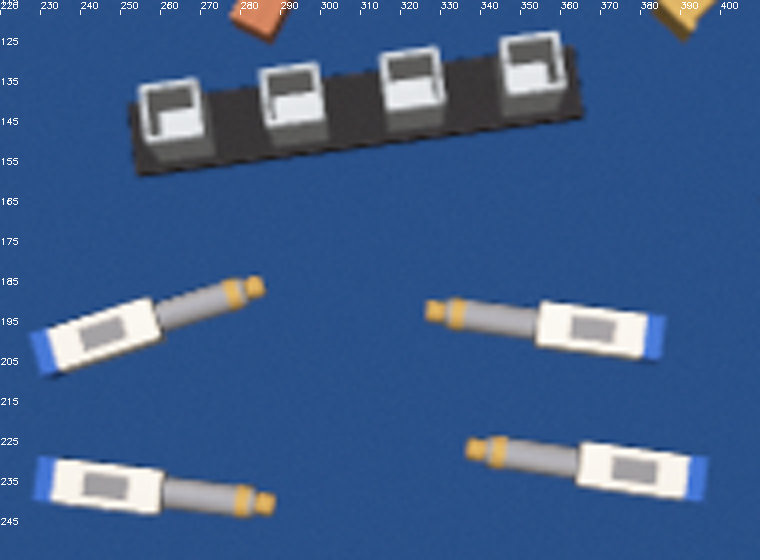

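View pics/c_tray.png

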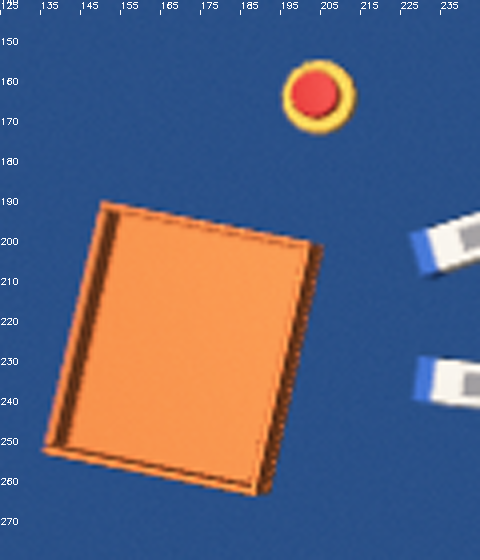

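View pics/c_board.png

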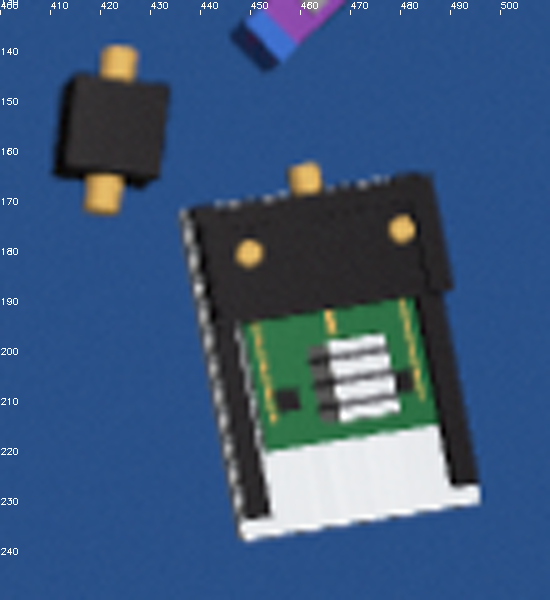

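```bash
cat > h.py <<'E'
import numpy as np, cv2
from rig import manip
def ray(n,u,v):
    c=manip.calibration(n); K=np.array([[c['fx'],0,c['cx']],[0,c['fy'],c['cy']],[0,0,1]])
    p=cv2.undistortPoints(np.array([[[u,v]]],float),K,np.array([c['k1'],0,0,0,0]))[0,0]
    R=np.array(c['R']);t=np.array(c['t']); return -R.T@t, R.T@np.array([p[0],p[1],1.])
def at(n,u,v,z):
    o,d=ray(n,u,v); return o+d*(z-o[2])/d[2]
def proj(n,X):
    c=manip.calibration(n); p=np.array(c['R'])@X+c['t']; a=p[:2]/p[2]; a=a*(1+c['k1']*(a@a)); return a*c['fx']+[c['cx'],c['cy']]
def tri(p,q):
    o1,d1=ray("top",*p);o2,d2=ray("side",*q)
    s=np.linalg.lstsq(np.c_[d1,-d2],o2-o1,rcond=None)[0]
    return (o1+s[0]*d1+o2+s[1]*d2)/2, np.linalg.norm(o1+s[0]*d1-o2-s[1]*d2)
def tool():
    from scipy.spatial.transform import Rotation as Ro
    s=manip.get_state(); q=s['ee_rot']; R=Ro.from_quat(np.r_[q[1:],q[0]]).as_matrix(); return s,R
def goto(grasp,yawdir,pitch=0):
    """tool pointing down; print dp/turn needed to take grasp point (155 ahead) to `grasp` with jaw axis (y) along +-yawdir (xy angle deg)"""
    from scipy.spatial.transform import Rotation as Ro
    s,R=tool(); best=None
    for k in (0,180):
        a=np.radians(yawdir+k); y=np.array([np.cos(a),np.sin(a),0]); x=np.array([0,0,-1.]); T=np.c_[x,y,np.cross(x,y)]
        rv=Ro.from_matrix(R.T@T).as_rotvec(degrees=True)
        if best is None or np.linalg.norm(rv)<np.linalg.norm(best[0]): best=(rv,T)
    rv,T=best; tcp=np.array(grasp)-T[:,0]*.155
    print("turn",rv.round(2),"dp(tool now)",(R.T@(tcp-s['position'])).round(4),"dp(after turn)",(T.T@(tcp-s['position'])).round(4),"tcp",s['position'].round(4),"F",s['contact_force'].round(1),"w",round(s['width'],4),"t",round(s['clock'],2),"q6",s['qpos'].round(2))
def crop(n,fn,x,y,w,h,s):
    im=manip.get_image(n)[:,:,::-1]; c=cv2.resize(im[y:y+h,x:x+w],None,fx=s,fy=s,interpolation=cv2.INTER_CUBIC)
    for i in range(0,w,10): cv2.putText(c,str(x+i),(int(i*s),8),0,.3,(255,255,255),1)
    for j in range(0,h,10): cv2.putText(c,str(y+j),(0,int(j*s+4)),0,.3,(255,255,255),1)
    cv2.imwrite(f"pics/{fn}.png",c)
E
python3 - <<'E'
from h import *
S={1:((42,354),(157,319),(264,286)),2:((36,480),(162,493),(275,504)),3:((664,337),(538,321),(426,310)),4:((706,478),(580,464),(466,449))}
f=lambda p,z,o=(220,115),s=4:at("top",o[0]+p[0]/s,o[1]+p[1]/s,z)
for k,(a,b,c) in S.items():
    A,B,C=f(a,.02),f(b,.028),f(c,.014); d=(A-C)[:2]; L=np.linalg.norm(d); B2=f(b,.024)
    print(k,"cap",A.round(4),"junc",B.round(4),"tip",C.round(4),"len",L.round(4),"yaw",np.degrees(np.arctan2(d[1],d[0])).round(1),"grip",(C[:2]+d/L*.112).round(4),"B-tip",np.linalg.norm(B[:2]-C[:2]).round(4))
for n,p in dict(A=(172,111),B=(293,95),C=(412,79),D=(533,64)).items(): print(n,f(p,.07).round(4))
T=[f(p,.03,(125,140)) for p in ((102,202),(312,242),(258,494),(43,452))]; print("tray",np.mean(T,0).round(4),np.round(T,3).tolist())
print("button",f((315,92),.035,(125,140)).round(4), tri((203.8,163),(310,148)))
M=[f(p,.048,(400,130),5) for p in((328,340),(385,335),(400,412),(338,420))];print("mod",np.mean(M,0).round(4),np.round(M,3).tolist())
F=[f(p,.012,(400,130),5) for p in((243,525),(480,490))];print("front",np.round(F,4).tolist())
H=[f(p,.031,(400,130),5) for p in((203,322),(450,290),(432,174),(183,210))];print("hood",np.round(H,4).tolist())
E
python3 - <<'E'
from h import *
crop("side","s_btn",220,120,120,90,6)
crop("side","s_brd",330,240,150,110,5)
E
```

```text
1 cap [0.5303 0.2144 0.02  ] junc [0.5502 0.1384 0.028 ] tip [0.5716 0.0705 0.014 ] len 0.1497 yaw 106.0 grip [0.5407 0.1782] B-tip 0.0712
2 cap [0.4492 0.2186 0.02  ] junc [0.439  0.1364 0.028 ] tip [0.4302 0.0658 0.014 ] len 0.1539 yaw 82.9 grip [0.444 0.177] B-tip 0.0711
3 cap [ 0.5311 -0.1874  0.02  ] junc [ 0.5427 -0.1059  0.028 ] tip [ 0.5532 -0.0346  0.014 ] len 0.1545 yaw -98.2 grip [ 0.5372 -0.1454] B-tip 0.0721
4 cap [ 0.4399 -0.2107  0.02  ] junc [ 0.4508 -0.1295  0.028 ] tip [ 0.4624 -0.058   0.014 ] len 0.1544 yaw -98.4 grip [ 0.4461 -0.1688] B-tip 0.0725
A [0.6758 0.1212 0.07  ]
B [0.6839 0.0456 0.07  ]
C [ 0.6921 -0.0289  0.07  ]
D [ 0.6997 -0.1047  0.07  ]
tray [0.4739 0.3686 0.03  ] [[0.568, 0.42, 0.03], [0.539, 0.283, 0.03], [0.38, 0.317, 0.03], [0.409, 0.455, 0.03]]
button [0.6354 0.2799 0.035 ] (array([0.63874727, 0.28609428, 0.01433899]), np.float64(0.0015005419291004415))
mod [ 0.5077 -0.3996  0.048 ] [[0.527, -0.383, 0.048], [0.528, -0.412, 0.048], [0.49, -0.417, 0.048], [0.486, -0.386, 0.048]]
front [[0.4352, -0.3466, 0.012], [0.4499, -0.4707, 0.012]]
hood [[0.539, -0.3258, 0.031], [0.5523, -0.4538, 0.031], [0.6127, -0.4485, 0.031], [0.5971, -0.3187, 0.031]]
```

View pics/s_btn.png

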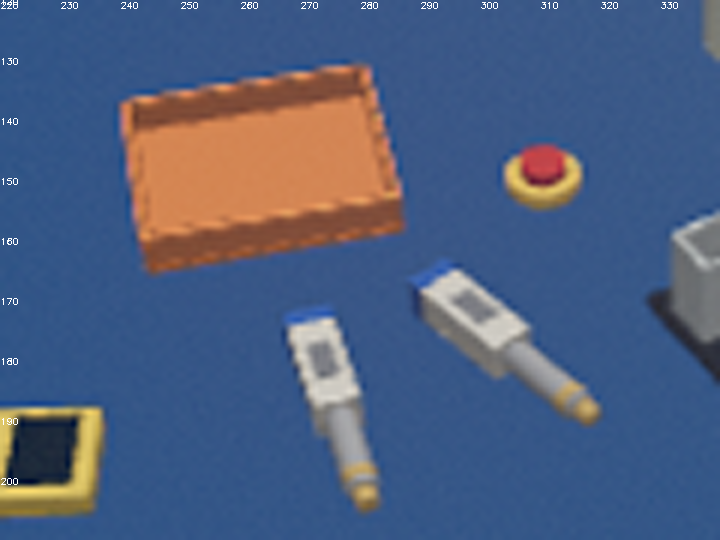

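View pics/s_brd.png

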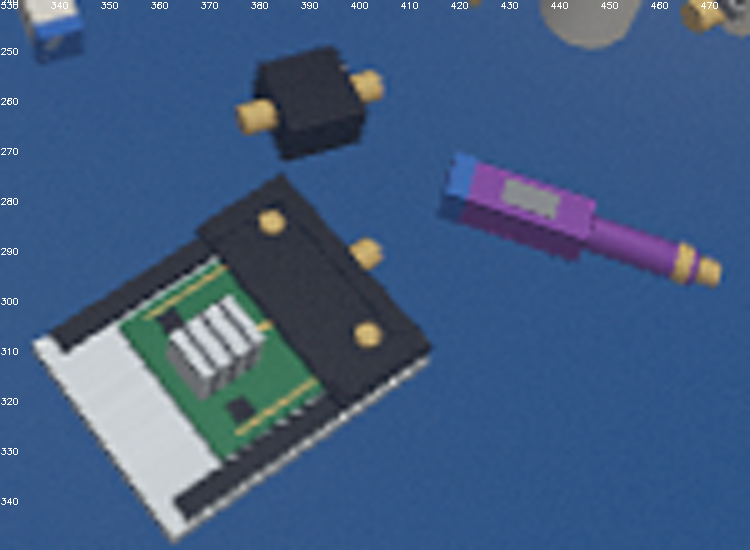

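Run:
```python
from h import *
print(tri((203.8,163),(310.5,146.2)))
for z in(.02,.025,.03,.035,.04): print(z,proj("side",at("top",203.8,163,z)))
# board check in side view: module top centre
print(proj("side",np.array([.5077,-.3996,.048])))
s,R=tool(); print(R.round(3))
goto([.636,.281,.2],0)
goto([.636,.281,.2],90)
```

```text
(array([0.63781963, 0.28202945, 0.02660221]), np.float64(0.0015557019596358175))
0.02 [310.25256411 147.16893816]
0.025 [310.13815362 146.47735348]
0.03 [310.0229615  145.78104239]
0.035 [309.90697978 145.07995653]
0.04 [309.79020034 144.37404689]
[373.00544794 306.82430488]
[[-0.001  0.399  0.917]
 [-0.001  0.917 -0.399]
 [-1.    -0.001 -0.   ]]
turn [6.646e+01 3.000e-02 6.000e-02] dp(tool now) [ 0.0492 -0.0633  0.4709] dp(after turn) [0.0492 0.4064 0.2461] tcp [0.2296 0.5271 0.4042] F [-0.2  0.  -0.2] w 0.0855 t 0.2 q6 [ 1.04  0.28  1.51  0.    1.36 -0.12]
turn [-2.354e+01 -2.000e-02  6.000e-02] dp(tool now) [ 0.0492 -0.0633  0.4709] dp(after turn) [ 0.0492 -0.2461  0.4064] tcp [0.2296 0.5271 0.4042] F [-0.2  0.  -0.2] w 0.0855 t 0.2 q6 [ 1.04  0.28  1.51  0.    1.36 -0.12]
```

Request:
arm_command([
  {"dp":[0.01,-0.006,0.045],"turn":[0,0,0],"grip":-1},
  {"dp":[0.01,-0.006,0.045],"turn":[0,0,0],"grip":-1},
  {"dp":[0.01,-0.006,0.045],"turn":[0,0,0],"grip":-1},
  {"dp":[0.01,-0.006,0.045],"turn":[0,0,0],"grip":-1},
  {"dp":[0.01,-0.006,0.045],"turn":[0,0,0],"grip":-1},
  {"dp":[0.01,-0.006,0.045],"turn":[0,0,0],"grip":-1},
  {"dp":[0.01,-0.006,0.045],"turn":[0,0,0],"grip":-1},
  {"dp":[0.01,-0.006,0.045],"turn":[0,0,0],"grip":-1},
])

```text
clock: 1.0
position: [0.5419, 0.3382, 0.3241]
ee_rot: [0.692, 0.144, 0.692, -0.144]
contact_force: [-0.5, 0.6, 0.9]
width: -0.0001
```

```bash
cat >> h.py <<'E'
import json
def log():
    s=manip.get_state(); open("log.jsonl","a").write(json.dumps([list(map(float,s['qpos'])),list(map(float,s['position'])),list(map(float,s['ee_rot']))])+"\n")
E
python3 - <<'E'
from h import *
log()
goto([.637,.2815,.05],66.5)
E
```

```text
turn [-0.05 -0.02 -0.  ] dp(tool now) [ 0.1191 -0.014   0.1098] dp(after turn) [ 0.1191 -0.0141  0.1098] tcp [0.5419 0.3382 0.3241] F [-0.5  0.6  0.9] w -0.0001 t 1.0 q6 [ 0.45  0.42  1.49  0.    1.23 -0.71]
```

Request:
arm_command([
  {"dp":[0.02,-0.004,0.035],"turn":[0,0,0],"grip":-1},
  {"dp":[0.02,-0.004,0.035],"turn":[0,0,0],"grip":-1},
  {"dp":[0.02,-0.004,0.03],"turn":[0,0,0],"grip":-1},
  {"dp":[0.02,0,0],"turn":[0,0,0],"grip":-1},
  {"dp":[0.01,0,0],"turn":[0,0,0],"grip":-1},
  {"dp":[0,0,0],"turn":[0,0,0],"grip":-1},
])

```text
clock: 1.6
position: [0.6265, 0.2883, 0.2326]
ee_rot: [0.691, 0.143, 0.694, -0.145]
contact_force: [-0.8, 0.3, -0.8]
width: 0.0004
```

Run:
```python
from h import *
log()
goto([.637,.2815,.05],66.5)
```

```text
turn [-0.04 -0.21  0.17] dp(tool now) [ 0.0276 -0.002   0.0125] dp(after turn) [ 0.0276 -0.0021  0.0124] tcp [0.6265 0.2883 0.2326] F [-0.8  0.3 -0.8] w 0.0004 t 1.6 q6 [ 0.33  0.57  1.47  0.    1.11 -0.83]
```

Request:
arm_command([
  {"dp":[0,-0.002,0.0125],"turn":[0,0,0],"grip":-1},
  {"dp":[0.02,0,0],"turn":[0,0,0],"grip":-1},
  {"dp":[0.007,0,0],"turn":[0,0,0],"grip":-1},
  {"dp":[0,0,0],"turn":[0,0,0],"grip":-1},
])

```text
clock: 2.0
position: [0.6378, 0.2817, 0.2074]
ee_rot: [0.692, 0.144, 0.693, -0.144]
contact_force: [-0.4, -0.0, -0.3]
width: 0.0003
```

Run:
```python
from h import *
log()
goto([.637,.2815,.05],66.5)
crop("side","s1",270,110,80,60,8)
```

```text
turn [-0.01 -0.05  0.05] dp(tool now) [ 0.0024 -0.0005 -0.0006] dp(after turn) [ 0.0024 -0.0005 -0.0006] tcp [0.6378 0.2817 0.2074] F [-0.4 -0.  -0.3] w 0.0003 t 2.0 q6 [ 0.32  0.6   1.48 -0.    1.06 -0.84]
```

View pics/s1.png

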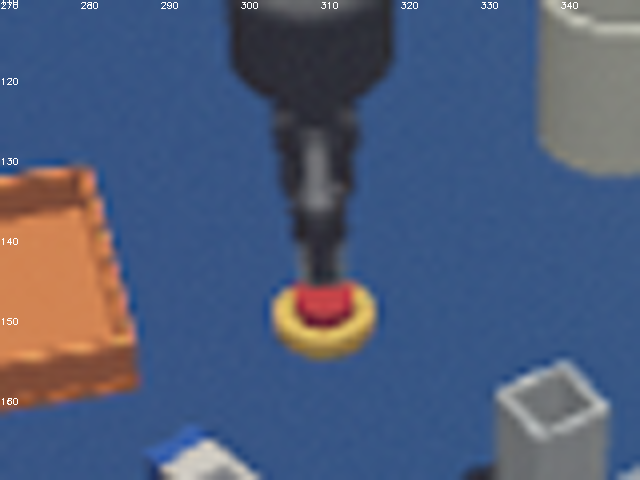

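The fingertips are just above the red button at about (309,146). I'll press in small steps and watch the force.

Request:
arm_command([
  {"dp":[0.004,0,0],"turn":[0,0,0],"grip":-1},
  {"dp":[0.003,0,0],"turn":[0,0,0],"grip":-1},
  {"dp":[0.002,0,0],"turn":[0,0,0],"grip":-1},
  {"dp":[0,0,0],"turn":[0,0,0],"grip":-1},
])

```text
clock: 2.45
position: [0.6379, 0.2817, 0.1985]
ee_rot: [0.692, 0.144, 0.692, -0.144]
contact_force: [0.8, 0.1, 0.3]
width: 0.0002
```

Request:
arm_command([
  {"dp":[0.003,0,0],"turn":[0,0,0],"grip":-1},
  {"dp":[0.002,0,0],"turn":[0,0,0],"grip":-1},
  {"dp":[0,0,0],"turn":[0,0,0],"grip":-1},
])

```text
clock: 2.75
position: [0.6383, 0.2817, 0.1938]
ee_rot: [0.692, 0.144, 0.692, -0.144]
contact_force: [-0.3, -0.4, 2.4]
width: -0.0002
```

Request:
arm_command([
  {"dp":[0.001,0,0],"turn":[0,0,0],"grip":-1},
  {"dp":[0.001,0,0],"turn":[0,0,0],"grip":-1},
  {"dp":[0,0,0],"turn":[0,0,0],"grip":-1},
])

```text
clock: 3.05
position: [0.6383, 0.2817, 0.192]
ee_rot: [0.692, 0.144, 0.692, -0.144]
contact_force: [-0.7, -0.2, 3.8]
width: -0.0001
```

Request:
arm_command([
  {"dp":[0.001,0,0],"turn":[0,0,0],"grip":-1},
  {"dp":[0.001,0,0],"turn":[0,0,0],"grip":-1},
  {"dp":[0,0,0],"turn":[0,0,0],"grip":-1},
])

```text
clock: 3.35
position: [0.6383, 0.2817, 0.1899]
ee_rot: [0.692, 0.144, 0.692, -0.144]
contact_force: [-0.2, 0.0, 4.9]
width: 0.0004
```

Request:
arm_command([
  {"dp":[0.001,0,0],"turn":[0,0,0],"grip":-1},
  {"dp":[0.0,0,0],"turn":[0,0,0],"grip":-1},
  {"dp":[0,0,0],"turn":[0,0,0],"grip":-1},
])

```text
clock: 3.65
position: [0.6382, 0.2817, 0.1894]
ee_rot: [0.693, 0.144, 0.692, -0.144]
contact_force: [-0.6, -0.3, 7.1]
width: -0.0002
```

Request:
arm_command([
  {"dp":[0.001,0,0],"turn":[0,0,0],"grip":-1},
  {"dp":[0.0,0,0],"turn":[0,0,0],"grip":-1},
  {"dp":[0,0,0],"turn":[0,0,0],"grip":-1},
])

```text
clock: 3.95
position: [0.6382, 0.2817, 0.1894]
ee_rot: [0.693, 0.144, 0.692, -0.144]
contact_force: [-1.1, 0.2, 10.4]
width: 0.0003
```

Request:
arm_command([
  {"dp":[-0.03,0,0],"turn":[0,0,0],"grip":-1},
  {"dp":[-0.04,0,0],"turn":[0,0,0],"grip":-1},
  {"dp":[-0.04,0,0],"turn":[0,0,0],"grip":1},
  {"dp":[-0.04,0,0],"turn":[0,0,0],"grip":1},
])

```text
clock: 4.35
position: [0.6376, 0.2814, 0.3379]
ee_rot: [0.691, 0.144, 0.693, -0.145]
contact_force: [1.0, 1.5, -0.2]
width: 0.0283
```

Run:
```python
from h import *
log()
# board axis: x dir from front edge & module
F=np.array([[.4352,-.3466],[.4499,-.4707]]); d=F[0]-F[1]; print("board y yaw",np.degrees(np.arctan2(d[1],d[0])))
goto([.508,-.3995,.12],96.5)
goto([.508,-.3995,.033],96.5)
```

```text
board y yaw 96.7553712870548
turn [-30.04  -0.15   0.07] dp(tool now) [ 0.0638 -0.6759  0.1533] dp(after turn) [ 0.0629 -0.6619 -0.2058] tcp [0.6376 0.2814 0.3379] F [ 1.   1.5 -0.2] w 0.0283 t 4.35 q6 [ 0.32  0.5   1.32 -0.    1.33 -0.84]
turn [-30.04  -0.15   0.07] dp(tool now) [ 0.1508 -0.6757  0.1535] dp(after turn) [ 0.1499 -0.6619 -0.2058] tcp [0.6376 0.2814 0.3379] F [ 1.   1.5 -0.2] w 0.0283 t 4.35 q6 [ 0.32  0.5   1.32 -0.    1.33 -0.84]
```

Request:
arm_command([
  {"dp":[0,0,0],"turn":[-7.5,0,0],"grip":1},
  {"dp":[0,0,0],"turn":[-7.5,0,0],"grip":1},
  {"dp":[0,0,0],"turn":[-7.5,0,0],"grip":1},
  {"dp":[0,0,0],"turn":[-7.5,0,0],"grip":1},
  {"dp":[0,-0.03,-0.01],"turn":[0,0,0],"grip":1},
  {"dp":[0,-0.047,-0.0147],"turn":[0,0,0],"grip":1},
  {"dp":[0,-0.047,-0.0147],"turn":[0,0,0],"grip":1},
  {"dp":[0,-0.047,-0.0147],"turn":[0,0,0],"grip":1},
])

```text
clock: 5.15
position: [0.6025, 0.1043, 0.3364]
ee_rot: [0.705, -0.04, 0.707, 0.04]
contact_force: [0.2, -0.1, -0.4]
width: 0.0853
```

Request:
arm_command([
  {"dp":[0,-0.047,-0.0147],"turn":[0,0,0],"grip":1},
  {"dp":[0,-0.047,-0.0147],"turn":[0,0,0],"grip":1},
  {"dp":[0,-0.047,-0.0147],"turn":[0,0,0],"grip":1},
  {"dp":[0,-0.047,-0.0147],"turn":[0,0,0],"grip":1},
  {"dp":[0,-0.047,-0.0147],"turn":[0,0,0],"grip":1},
  {"dp":[0,-0.047,-0.0147],"turn":[0,0,0],"grip":1},
  {"dp":[0,-0.047,-0.0147],"turn":[0,0,0],"grip":1},
  {"dp":[0,-0.047,-0.0147],"turn":[0,0,0],"grip":1},
])

```text
clock: 5.95
position: [0.5279, -0.2829, 0.3367]
ee_rot: [0.705, -0.039, 0.707, 0.04]
contact_force: [0.9, -0.9, 0.2]
width: 0.0855
```

Run:
```python
from h import *
log()
goto([.508,-.3995,.12],96.5)
```

```text
turn [-0.04 -0.09 -0.09] dp(tool now) [ 0.0616 -0.1137 -0.0328] dp(after turn) [ 0.0617 -0.1136 -0.033 ] tcp [ 0.5279 -0.2829  0.3367] F [ 0.9 -0.9  0.2] w 0.0855 t 5.95 q6 [-0.61  0.36  1.56  0.    1.23 -2.29]
```

Request:
arm_command([
  {"dp":[0.01,-0.038,-0.011],"turn":[0,0,0],"grip":1},
  {"dp":[0.02,-0.038,-0.011],"turn":[0,0,0],"grip":1},
  {"dp":[0.03,-0.0375,-0.011],"turn":[0,0,0],"grip":1},
  {"dp":[0,0,0],"turn":[0,0,0],"grip":1},
  {"dp":[0,0,0],"turn":[0,0,0],"grip":1},
])

```text
clock: 6.45
position: [0.5081, -0.3981, 0.2754]
ee_rot: [0.705, -0.038, 0.707, 0.041]
contact_force: [-0.4, 0.9, -0.2]
width: 0.0849
```

Run:
```python
from h import *
log()
goto([.508,-.3995,.042],96.7)
crop("side","s2",320,230,120,100,6)
```

```text
turn [-0.36 -0.16 -0.24] dp(tool now) [ 0.0784 -0.0017 -0.0001] dp(after turn) [ 0.0784 -0.0014 -0.0003] tcp [ 0.5081 -0.3981  0.2754] F [-0.4  0.9 -0.2] w 0.0849 t 6.45 q6 [-0.77  0.47  1.53  0.    1.14 -2.45]
```

View pics/s2.png

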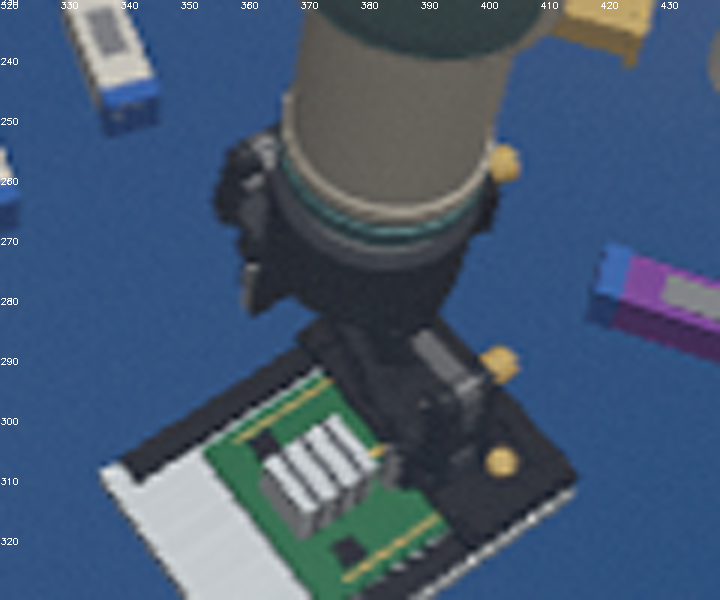

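Request:
arm_command([
  {"dp":[0.025,-0.0015,0],"turn":[-0.3,0,0],"grip":1},
  {"dp":[0.025,0,0],"turn":[0,0,0],"grip":1},
  {"dp":[0.02,0,0],"turn":[0,0,0],"grip":1},
  {"dp":[0.008,0,0],"turn":[0,0,0],"grip":1},
  {"dp":[0,0,0],"turn":[0,0,0],"grip":1},
])

```text
clock: 7.0
position: [0.5095, -0.3979, 0.1994]
ee_rot: [0.706, -0.042, 0.706, 0.043]
contact_force: [0.1, -0.5, 0.1]
width: 0.0855
```

Request:
arm_command([
  {"dp":[0,0,0],"turn":[0,0,0],"grip":0},
  {"dp":[0,0,0],"turn":[0,0,0],"grip":-0.2},
  {"dp":[0,0,0],"turn":[0,0,0],"grip":-0.4},
  {"dp":[0,0,0],"turn":[0,0,0],"grip":-1},
  {"dp":[0,0,0],"turn":[0,0,0],"grip":-1},
], grip_force=50)

```text
clock: 7.5
position: [0.5095, -0.3996, 0.2008]
ee_rot: [0.706, -0.042, 0.705, 0.041]
contact_force: [-0.7, -0.1, 4.9]
width: 0.0289
```

Run:
```python
from h import *
log()
goto([.508,-.3995,.042],96.7)
crop("side","s3",320,230,120,100,6)
```

```text
turn [0.06 0.08 0.09] dp(tool now) [ 0.0038  0.0003 -0.0015] dp(after turn) [ 0.0038  0.0003 -0.0015] tcp [ 0.5095 -0.3996  0.2008] F [-0.7 -0.1  4.9] w 0.0289 t 7.5 q6 [-0.77  0.54  1.61  0.    0.98 -2.46]
```

View pics/s3.png

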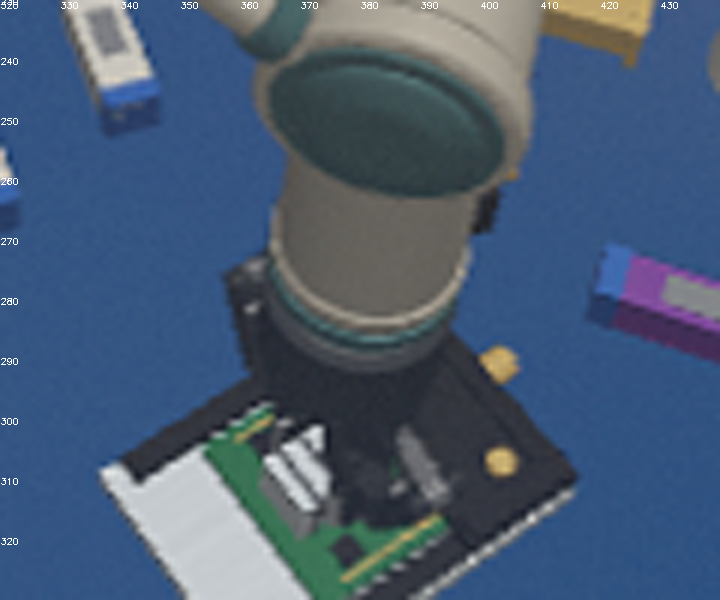

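Request:
arm_command([
  {"dp":[0,0,-0.005],"turn":[0,0,0],"grip":-1},
  {"dp":[0,0,-0.01],"turn":[0,0,0],"grip":-1},
  {"dp":[0,0,-0.01],"turn":[0,0,0],"grip":-1},
  {"dp":[0,0,-0.01],"turn":[0,0,0],"grip":-1},
])

```text
clock: 7.95
position: [0.4753, -0.4039, 0.2008]
ee_rot: [0.707, -0.042, 0.704, 0.041]
contact_force: [4.6, 0.0, 4.6]
width: 0.029
```

Request:
arm_command([
  {"dp":[0,0,-0.01],"turn":[0,0,0],"grip":-1},
  {"dp":[0,0,-0.01],"turn":[0,0,0],"grip":-1},
  {"dp":[0,0,-0.01],"turn":[0,0,0],"grip":-1},
  {"dp":[0,0,0],"turn":[0,0,0],"grip":-1},
  {"dp":[0,0,0],"turn":[0,0,0],"grip":-1},
])

```text
clock: 8.45
position: [0.4442, -0.4075, 0.2008]
ee_rot: [0.706, -0.042, 0.706, 0.041]
contact_force: [-1.2, -1.8, 7.8]
width: 0.029
```

Run:
```python
from h import *
log()
goto([.508,-.3995,.042],96.7)
crop("side","s4",320,230,120,110,6)
crop("top","t4",400,130,110,120,5)
```

```text
turn [0.03 0.04 0.12] dp(tool now) [0.0038 0.0005 0.0643] dp(after turn) [0.0038 0.0005 0.0643] tcp [ 0.4442 -0.4075  0.2008] F [-1.2 -1.8  7.8] w 0.029 t 8.45 q6 [-0.86  0.49  1.72 -0.    0.93 -2.55]
```

View pics/s4.png

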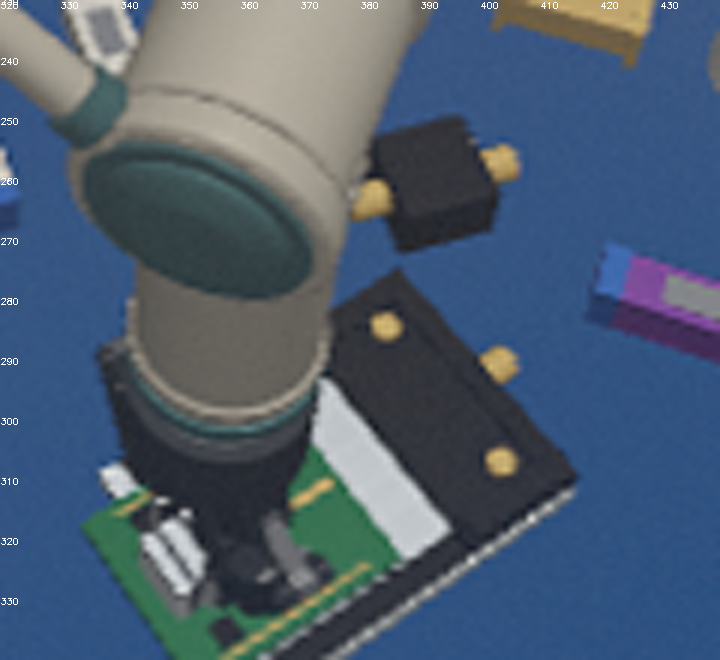

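View pics/t4.png

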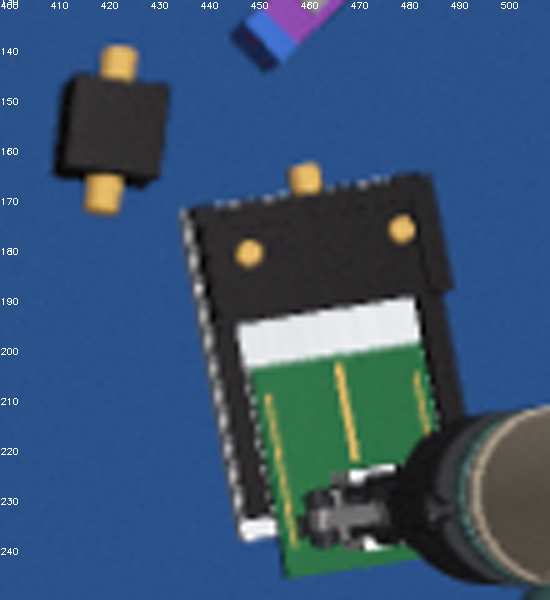

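Request:
arm_command([
  {"dp":[0,0,0],"turn":[0,0,0],"grip":-1},
  {"dp":[-0.005,0,0],"turn":[0,0,0],"grip":-1},
  {"dp":[-0.01,0,0],"turn":[0,0,0],"grip":-1},
  {"dp":[-0.02,0,0],"turn":[0,0,0],"grip":-1},
  {"dp":[-0.03,0,0],"turn":[0,0,0],"grip":-1},
  {"dp":[-0.03,0,0],"turn":[0,0,0],"grip":-1},
  {"dp":[-0.03,0,0],"turn":[0,0,0],"grip":-1},
  {"dp":[0,0,0],"turn":[0,0,0],"grip":-1},
], grip_force=100)

```text
clock: 9.35
position: [0.4453, -0.4076, 0.329]
ee_rot: [0.708, -0.044, 0.704, 0.039]
contact_force: [1.2, -0.9, -2.5]
width: 0.0282
```

Run:
```python
from h import *
log()
E_=at("top",466.8,201.2,.018); a=np.radians(6.7); c=E_[:2]-.055*np.array([np.cos(a),np.sin(a)]); print("rear",E_,"board",c,"module",c-.025*np.array([np.cos(a),np.sin(a)]))
# target: board axis yaw -12.4, board centre (.474,.3686)
b=np.radians(-12.4); ctr=np.array([.4739,.3686]); m=ctr-.025*np.array([np.cos(b),np.sin(b)]); print(m)
goto([m[0],m[1],.15],77.6)
im=manip.get_image("side")[:,:,::-1]; cv2.imwrite("pics/s5.png",im)
```

```text
rear [ 0.52093266 -0.39671843  0.018     ] board [ 0.46630827 -0.40313532] module [ 0.441479   -0.40605209]
[0.44948319 0.37396838]
turn [19.17  0.32  0.34] dp(tool now) [0.0191 0.7758 0.0962] dp(after turn) [ 0.024   0.7643 -0.1638] tcp [ 0.4453 -0.4076  0.329 ] F [ 1.2 -0.9 -2.5] w 0.0282 t 9.35 q6 [-0.86  0.37  1.56 -0.    1.2  -2.55]
```

View pics/s5.png

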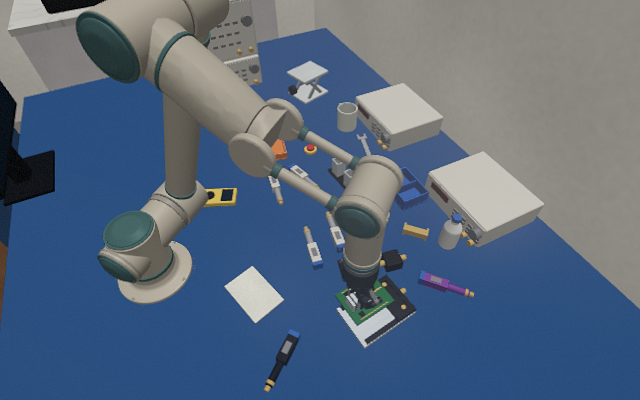

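Request:
arm_command([
  {"dp":[0,0,0],"turn":[6.4,0,0],"grip":-1},
  {"dp":[0,0,0],"turn":[6.4,0,0],"grip":-1},
  {"dp":[0,0,0],"turn":[6.4,0,0],"grip":-1},
  {"dp":[0,0.015,-0.003],"turn":[0,0,0],"grip":-1},
  {"dp":[0,0.03,-0.006],"turn":[0,0,0],"grip":-1},
  {"dp":[0,0.045,-0.0096],"turn":[0,0,0],"grip":-1},
  {"dp":[0,0.045,-0.0096],"turn":[0,0,0],"grip":-1},
  {"dp":[0,0.045,-0.0096],"turn":[0,0,0],"grip":-1},
])

```text
clock: 10.2
position: [0.4452, -0.2201, 0.323]
ee_rot: [0.702, 0.077, 0.704, -0.075]
contact_force: [1.0, 0.1, -2.3]
width: 0.0278
```

Request:
arm_command([
  {"dp":[0,0.045,-0.0096],"turn":[0,0,0],"grip":-1},
  {"dp":[0,0.045,-0.0096],"turn":[0,0,0],"grip":-1},
  {"dp":[0,0.045,-0.0096],"turn":[0,0,0],"grip":-1},
  {"dp":[0,0.045,-0.0096],"turn":[0,0,0],"grip":-1},
  {"dp":[0,0.045,-0.0096],"turn":[0,0,0],"grip":-1},
  {"dp":[0,0.045,-0.0096],"turn":[0,0,0],"grip":-1},
  {"dp":[0,0.045,-0.0096],"turn":[0,0,0],"grip":-1},
  {"dp":[0,0.045,-0.0096],"turn":[0,0,0],"grip":-1},
])

```text
clock: 11.0
position: [0.447, 0.1473, 0.3235]
ee_rot: [0.702, 0.075, 0.704, -0.076]
contact_force: [1.3, -0.5, -2.7]
width: 0.0281
```

Run:
```python
from h import *
log()
goto([.4495,.374,.12],77.6)
```

```text
turn [ 0.12 -0.18  0.05] dp(tool now) [ 0.0484  0.2221 -0.0456] dp(after turn) [ 0.0485  0.2219 -0.0462] tcp [0.447  0.1473 0.3235] F [ 1.3 -0.5 -2.7] w 0.0281 t 11.0 q6 [ 0.17  0.18  1.85  0.    1.11 -1.19]
```

Request:
arm_command([
  {"dp":[0,0.045,-0.0095],"turn":[0,0,0],"grip":-1},
  {"dp":[0,0.045,-0.0095],"turn":[0,0,0],"grip":-1},
  {"dp":[0.01,0.045,-0.0095],"turn":[0,0,0],"grip":-1},
  {"dp":[0.01,0.045,-0.0095],"turn":[0,0,0],"grip":-1},
  {"dp":[0.02,0.03,-0.006],"turn":[0,0,0],"grip":-1},
  {"dp":[0.008,0.01,-0.002],"turn":[0,0,0],"grip":-1},
  {"dp":[0,0,0],"turn":[0,0,0],"grip":-1},
  {"dp":[0,0,0],"turn":[0,0,0],"grip":-1},
])

```text
clock: 11.8
position: [0.4507, 0.369, 0.276]
ee_rot: [0.702, 0.075, 0.704, -0.077]
contact_force: [0.9, -0.3, -2.4]
width: 0.0278
```

Run:
```python
from h import *
log()
goto([.4495,.374,.0395],77.6)
crop("top","t6",110,140,120,140,4)
crop("side","s6",200,80,130,100,6)
```

```text
turn [ 0.03 -0.09  0.15] dp(tool now) [ 0.0815  0.0048 -0.0021] dp(after turn) [ 0.0815  0.0046 -0.0022] tcp [0.4507 0.369  0.276 ] F [ 0.9 -0.3 -2.4] w 0.0278 t 11.8 q6 [ 0.57  0.39  1.68 -0.    1.08 -0.79]
```

View pics/t6.png

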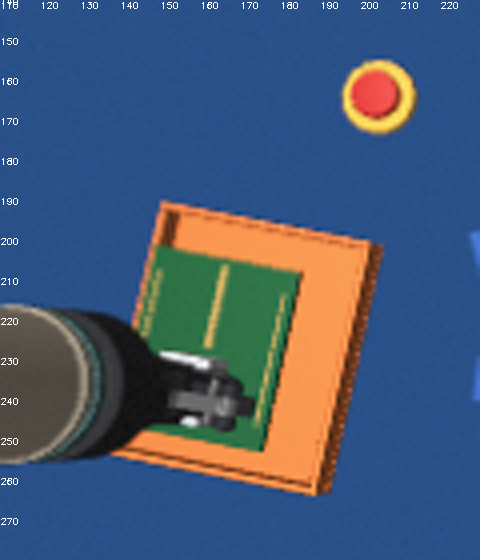

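View pics/s6.png

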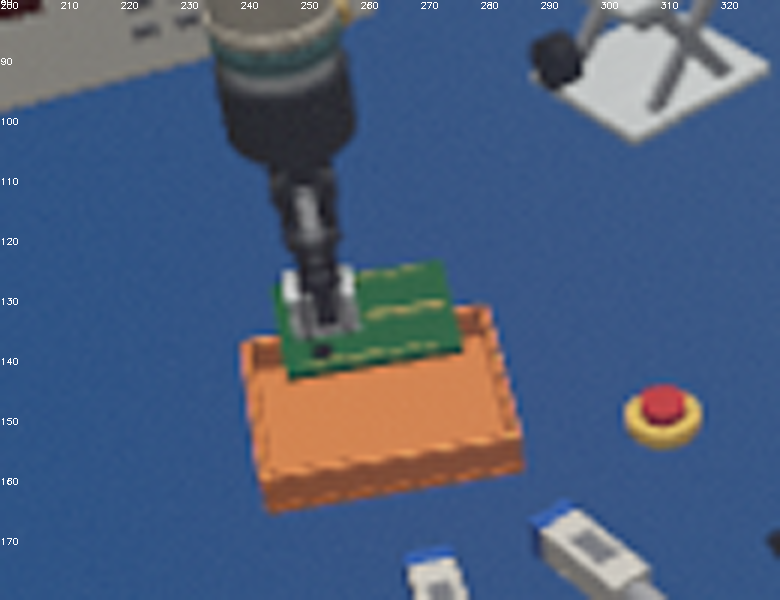

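Request:
arm_command([
  {"dp":[0.025,0.003,-0.002],"turn":[0,0,0],"grip":-1},
  {"dp":[0.025,0,0],"turn":[0,0,0],"grip":-1},
  {"dp":[0.02,0,0],"turn":[0,0,0],"grip":-1},
  {"dp":[0.008,0,0],"turn":[0,0,0],"grip":-1},
  {"dp":[0,0,0],"turn":[0,0,0],"grip":-1},
  {"dp":[0.002,0,0],"turn":[0,0,0],"grip":-1},
  {"dp":[0,0,0],"turn":[0,0,0],"grip":-1},
])

```text
clock: 12.6
position: [0.4508, 0.3733, 0.1979]
ee_rot: [0.704, 0.077, 0.702, -0.076]
contact_force: [0.0, 1.0, -2.6]
width: 0.0282
```

Request:
arm_command([
  {"dp":[0.002,0,0],"turn":[0,0,0],"grip":-1},
  {"dp":[0.001,0,0],"turn":[0,0,0],"grip":-1},
  {"dp":[0.0,0,0],"turn":[0,0,0],"grip":-1},
])

```text
clock: 12.9
position: [0.4503, 0.3734, 0.1941]
ee_rot: [0.703, 0.077, 0.703, -0.076]
contact_force: [-0.5, 0.8, -1.6]
width: 0.0282
```

Request:
arm_command([
  {"dp":[0.001,0,0],"turn":[0,0,0],"grip":-1},
  {"dp":[0.0,0,0],"turn":[0,0,0],"grip":-0.2},
  {"dp":[0.0,0,0],"turn":[0,0,0],"grip":0.2},
  {"dp":[0.0,0,0],"turn":[0,0,0],"grip":0.2},
  {"dp":[-0.01,0,0],"turn":[0,0,0],"grip":0.2},
  {"dp":[-0.03,0,0],"turn":[0,0,0],"grip":0.2},
  {"dp":[-0.04,0,0],"turn":[0,0,0],"grip":0.2},
  {"dp":[-0.05,0,0],"turn":[0,0,0],"grip":0.2},
], grip_force=40)

```text
clock: 13.7
position: [0.4496, 0.3729, 0.3231]
ee_rot: [0.702, 0.076, 0.704, -0.077]
contact_force: [-0.2, 0.8, -0.8]
width: 0.051
```

Run:
```python
from h import *
log()
goto([.4440,.177,.15],82.9-90)
goto([.5407,.1782,.15],106-90)
crop("top","t7",110,140,120,140,4)
crop("side","s7",200,80,130,100,6)
```

```text
turn [ 8.466e+01 -1.000e-02  2.200e-01] dp(tool now) [ 0.0185 -0.1925  0.0367] dp(after turn) [0.0181 0.0186 0.1951] tcp [0.4496 0.3729 0.3231] F [-0.2  0.8 -0.8] w 0.051 t 13.7 q6 [ 0.57  0.35  1.61  0.    1.19 -0.78]
turn [ 6.156e+01 -5.000e-02  2.000e-01] dp(tool now) [ 0.0182 -0.1705  0.1309] dp(after turn) [0.0181 0.0339 0.2123] tcp [0.4496 0.3729 0.3231] F [-0.2  0.8 -0.8] w 0.051 t 13.7 q6 [ 0.57  0.35  1.61  0.    1.19 -0.78]
```

View pics/t7.png

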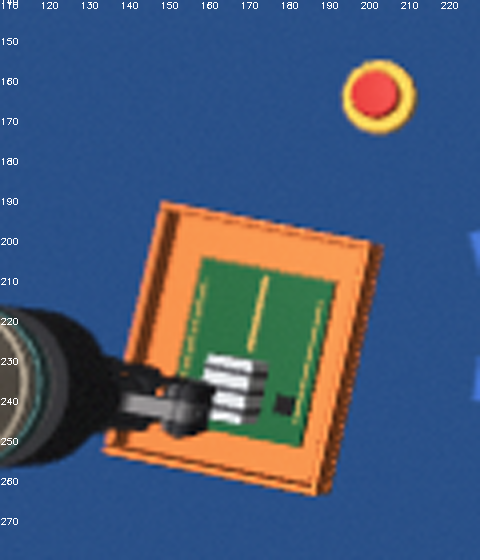

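View pics/s7.png

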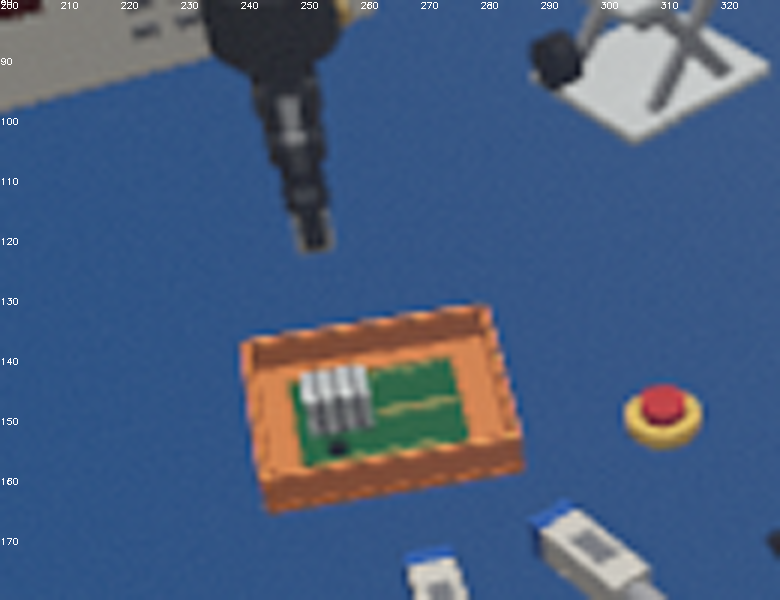

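```bash
cat > kin.py <<'E'
import numpy as np, json
from scipy.spatial.transform import Rotation as Ro
from scipy.optimize import least_squares
Rz=lambda a:Ro.from_rotvec([0,0,a]).as_matrix(); Ry=lambda a:Ro.from_rotvec([0,a,0]).as_matrix(); Rx=lambda a:Ro.from_rotvec([a,0,0]).as_matrix()
# zero: upper arm up(+z); pitch about +y. forearm along local z at angle q2+q3 ; offsets
def fk(q,p,full=False):
    s4,s6,c6=1,1,p[8]
    R=Rz(q[0]); P=np.array([0,0,p[0]])+R@np.array([p[1],p[2],0]); pts=[P]
    R=R@Ry(q[1]); P=P+R@np.array([0,p[3],p[4]]); pts.append(P)
    R=R@Ry(q[2]); R=R@Rz(p[10]*q[3]); P=P+R@np.array([p[5],p[9],p[6]]); pts.append(P)
    R=R@Ry(q[4]); R=R@Rz(p[11]*q[5]+c6); P=P+R@np.array([0,0,p[7]]); pts.append(P)
    # tool x = local z
    T=R@np.array([[0,0,1],[0,1,0],[-1,0,0]]).T.T
    T=np.c_[R[:,2],R[:,1],-R[:,0]]
    return (P,T,pts) if full else (P,T)
def load():
    D=[json.loads(l) for l in open("log.jsonl")]
    return [(np.array(q),np.array(x),Ro.from_quat([r[1],r[2],r[3],r[0]]).as_matrix()) for q,x,r in D]
def fit(free,p0,D):
    def res(v):
        p=p0.copy(); p[free]=v; o=[]
        for q,x,R in D:
            P,T=fk(q,p); o+=list((P-x)*10)+list((T-R).ravel())
        return np.array(o)
    s=least_squares(res,p0[free]); p=p0.copy(); p[free]=s.x; return p,res(s.x)
E
python3 - <<'E'
from kin import *
D=load(); print(len(D))
for s6 in(1,-1):
  for c in (0,1.57,3.14,-1.57):
    p0=np.array([.15,0,0,0,.4,0,.4,.1,c,0,1,s6.__float__()])
    p,r=fit([0,1,3,4,5,6,7,8],p0,D); print(s6,c,np.abs(r).max().round(4),(r@r).round(5),p.round(4))
E
```

```text
12
1 0 0.0004 0.0 [ 0.1362 -0.      0.      0.0694  0.6297  0.0604  0.4211  0.1905  1.5708
  0.      1.      1.    ]
1 1.57 0.0004 0.0 [ 0.1362 -0.      0.      0.0694  0.6297  0.0604  0.4211  0.1905  1.5708
  0.      1.      1.    ]
1 3.14 0.0004 0.0 [ 0.1362 -0.      0.      0.0694  0.6297  0.0604  0.4211  0.1905  1.5708
  0.      1.      1.    ]
1 -1.57 0.0004 0.0 [ 0.1362 -0.      0.      0.0694  0.6297  0.0604  0.4211  0.1905  1.5708
  0.      1.      1.    ]
-1 0 1.9823 40.55344 [ 0.1362 -0.      0.      0.0694  0.6297  0.0604  0.4211  0.1905  0.067
  0.      1.     -1.    ]
-1 1.57 1.9822 40.55344 [ 0.1362 -0.      0.      0.0694  0.6297  0.0604  0.4211  0.1905  0.068
  0.      1.     -1.    ]
-1 3.14 1.9822 40.55344 [ 0.1362 -0.      0.      0.0694  0.6297  0.0604  0.4211  0.1905  0.068
  0.      1.     -1.    ]
-1 -1.57 1.9823 40.55344 [ 0.1362 -0.      0.      0.0694  0.6297  0.0604  0.4211  0.1905  0.067
  0.      1.     -1.    ]
```

Request:
arm_command([
  {"dp":[0,0,0],"turn":[8,0,8],"grip":1},
  {"dp":[0,0,0],"turn":[8,0,8],"grip":1},
  {"dp":[0,0,0],"turn":[8,0,8],"grip":1},
  {"dp":[0,0,0],"turn":[0,0,0],"grip":1},
])

```text
clock: 14.2
position: [0.4494, 0.3722, 0.323]
ee_rot: [0.685, 0.297, 0.661, -0.075]
contact_force: [-0.6, -0.2, -0.0]
width: 0.0852
```

Run:
```python
from h import *
log()
s=manip.get_state(); print(s['qpos'],s['position'])
from kin import *
D=load()
for s4 in (1,-1):
  for fr in ([2],[9],[2,9],[]):
    p0=np.array([.1362,0,0,.0694,.6297,.0604,.4211,.1905,1.5708,0,s4,1.])
    f=[0,1,3,4,5,6,7,8]
    if 9 in fr: f=f+[9]
    p,r=fit(f,p0,D); print(s4,fr,np.abs(r).max().round(4),p.round(4))
```

```text
[ 0.50699405  0.28063241  1.73947499  0.25725802  0.88911867 -0.66375078] [0.44941759 0.37218931 0.32299331]
1 [2] 0.069 [ 0.1032 -0.0017  0.      0.0689  0.6218  0.0472  0.421   0.1622  1.5708
  0.      1.      1.    ]
1 [9] 0.0596 [ 9.8700e-02 -1.2000e-03  0.0000e+00  5.2700e-02  6.2130e-01  4.8700e-02
  4.2120e-01  1.5610e-01  1.5708e+00  1.6300e-02  1.0000e+00  1.0000e+00]
1 [2, 9] 0.0596 [ 9.8700e-02 -1.2000e-03  0.0000e+00  5.2700e-02  6.2130e-01  4.8700e-02
  4.2120e-01  1.5610e-01  1.5708e+00  1.6300e-02  1.0000e+00  1.0000e+00]
1 [] 0.069 [ 0.1032 -0.0017  0.      0.0689  0.6218  0.0472  0.421   0.1622  1.5708
  0.      1.      1.    ]
-1 [2] 0.4584 [-0.049  -0.0115  0.      0.0725  0.5846 -0.0198  0.4196  0.0366  1.5948
  0.     -1.      1.    ]
-1 [9] 0.3603 [-0.0853 -0.0067  0.      0.2047  0.5805 -0.0077  0.4215 -0.0129  1.5948
 -0.1331 -1.      1.    ]
-1 [2, 9] 0.3603 [-0.0853 -0.0067  0.      0.2047  0.5805 -0.0077  0.4215 -0.0129  1.5948
 -0.1331 -1.      1.    ]
-1 [] 0.4584 [-0.049  -0.0115  0.      0.0725  0.5846 -0.0198  0.4196  0.0366  1.5948
  0.     -1.      1.    ]
```

```bash
cat > kin.py <<'E'
import numpy as np, json
from scipy.spatial.transform import Rotation as Ro
from scipy.optimize import least_squares
Rz=lambda a:Ro.from_rotvec([0,0,a]).as_matrix(); Ry=lambda a:Ro.from_rotvec([0,a,0]).as_matrix()
# p: 0 base z,1 base x,2 lateral(before q4),3 upper,4 elbow x,5 forearm z,6 wrist x(after q4),7 wrist y(after q4),8 tool z,9 tool x(after q5),10 alpha
def fk(q,p,full=False):
    R=Rz(q[0]); P=np.array([0,0,p[0]])+R@np.array([p[1],p[2],0]); pts=[P]
    R=R@Ry(q[1]); P=P+R@np.array([0,0,p[3]]); pts.append(P)
    R=R@Ry(q[2]+p[10]); P=P+R@np.array([p[4],0,0]); R=R@Rz(q[3]); P=P+R@np.array([p[6],p[7],p[5]]); pts.append(P)
    R=R@Ry(q[4]-p[10]); P=P+R@np.array([p[9],0,0]); R=R@Rz(q[5]+np.pi/2); P=P+R@np.array([0,0,p[8]]); pts.append(P)
    T=np.c_[R[:,2],R[:,1],-R[:,0]]
    return (P,T,pts) if full else (P,T)
def load():
    D=[json.loads(l) for l in open("log.jsonl")]
    return [(np.array(q),np.array(x),Ro.from_quat([r[1],r[2],r[3],r[0]]).as_matrix()) for q,x,r in D]
P0=np.array([.136,0,.0694,.63,.03,.42,.03,0,.19,0,0])
def fit(free,D,p0=P0):
    def res(v):
        p=p0.copy(); p[free]=v; o=[]
        for q,x,R in D:
            P,T=fk(q,p); o+=list((P-x)*10)+list((T-R).ravel())
        return np.r_[np.array(o),(v-p0[free])*1e-4]
    s=least_squares(res,p0[free]); p=p0.copy(); p[free]=s.x; return p,res(s.x)
E
python3 - <<'E'
from kin import *
D=load()
for f in ([0,1,2,3,4,5,6,8,10],list(range(11)),[0,1,2,3,4,5,8,10],[0,1,2,3,5,6,8,10]):
    p,r=fit(f,D); print(f,np.abs(r).max().round(4),p.round(4))
E
```

```text
[0, 1, 2, 3, 4, 5, 6, 8, 10] 0.0 [0.1368 0.     0.0694 0.6297 0.0604 0.4211 0.     0.     0.1911 0.
 0.    ]
[0, 1, 2, 3, 4, 5, 6, 7, 8, 9, 10] 0.0 [0.1368 0.     0.0694 0.6297 0.0604 0.4211 0.     0.     0.1911 0.
 0.    ]
[0, 1, 2, 3, 4, 5, 8, 10] 0.0316 [0.1248 0.0007 0.0692 0.6276 0.0007 0.4241 0.03   0.     0.178  0.
 0.0681]
[0, 1, 2, 3, 5, 6, 8, 10] 0.0092 [ 1.335e-01 -2.000e-04  6.940e-02  6.292e-01  3.000e-02  4.234e-01
  9.900e-03  0.000e+00  1.882e-01  0.000e+00  4.620e-02]
```

```bash
cat >> kin.py <<'E'
P=np.array([.1368,0,.0694,.6297,.0604,.4211,0,0,.1911,0,0])
LO=np.array([-2.89,-.75,.22,-1.18,.11,-2.7]);HI=np.array([2.89,2.08,2.7,4.32,2.71,2.7])
def ik(tcp,T,seed):
    f=lambda q:np.r_[(fk(q,P)[0]-tcp)*5,(fk(q,P)[1]-T).ravel()]
    s=least_squares(f,np.clip(seed,LO+.01,HI-.01),bounds=(LO,HI)); return s.x,np.abs(s.fun).max()
def horiz(phi,flip=1,tilt=0):
    # tool pointing along yaw phi (deg), pitched down by tilt deg; y horizontal
    a=np.radians(phi);t=np.radians(tilt); x=np.array([np.cos(a)*np.cos(t),np.sin(a)*np.cos(t),-np.sin(t)]); y=flip*np.array([-np.sin(a),np.cos(a),0]); return np.c_[x,y,np.cross(x,y)]
E
python3 - <<'E'
from kin import *
cups=dict(A=[.6758,.1212],B=[.6839,.0456],C=[.6921,-.0289],D=[.6997,-.1047])
rng=np.random.default_rng(0)
for n,c in cups.items():
  for phi in range(-180,180,30):
    for flip in(1,-1):
      T=horiz(phi,flip); tcp=np.array([*c,.123])-.155*T[:,0]; sols=[]
      for k in range(12):
        seed=np.array([np.arctan2(c[1],c[0])+rng.normal()*.3,.6,1.6,rng.uniform(-1.1,4.3),rng.uniform(.2,2.6),rng.uniform(-2.6,2.6)])
        q,e=ik(tcp,T,seed)
        if e<1e-3 and not any(np.abs(q-w).max()<.05 for w in sols): sols.append(q)
      for q in sols: print(n,phi,flip,q.round(2), "elbow z",[round(float(x[2]),2) for x in fk(q,P,True)[2]])
E
```

```text
A -120 1 [ 0.39  1.21  0.8  -1.07  2.37  0.66] elbow z [0.14, 0.36, 0.12, 0.12]
A -120 -1 [ 0.39  1.21  0.8  -1.07  2.37 -2.49] elbow z [0.14, 0.36, 0.12, 0.12]
A -30 1 [0.52 0.86 2.15 4.19 1.5  1.46] elbow z [0.14, 0.55, 0.12, 0.12]
A -30 -1 [ 0.52  0.86  2.15  4.19  1.5  -1.69] elbow z [0.14, 0.55, 0.12, 0.12]
A 0 1 [0.15 0.92 2.46 3.3  1.8  1.61] elbow z [0.14, 0.52, 0.12, 0.12]
A 0 -1 [ 0.15  0.92  2.46  3.3   1.8  -1.53] elbow z [0.14, 0.52, 0.12, 0.12]
A 30 1 [-0.32  0.89  2.39  2.29  1.66  1.47] elbow z [0.14, 0.53, 0.12, 0.12]
A 30 -1 [-0.32  0.89  2.39  2.29  1.66 -1.67] elbow z [0.14, 0.53, 0.12, 0.12]
A 60 1 [-0.47  0.86  2.02  1.62  1.56  1.83] elbow z [0.14, 0.55, 0.12, 0.12]
A 60 -1 [-0.47  0.86  2.02  1.62  1.56 -1.31] elbow z [0.14, 0.55, 0.12, 0.12]
A 90 1 [-0.42  0.95  1.57  1.22  1.81  2.15] elbow z [0.14, 0.5, 0.12, 0.12]
A 90 -1 [-0.42  0.95  1.57  1.22  1.81 -0.99] elbow z [0.14, 0.5, 0.12, 0.12]
A 120 1 [-0.29  1.1   1.1   1.01  2.19  2.32] elbow z [0.14, 0.42, 0.12, 0.12]
A 120 -1 [-0.29  1.1   1.1   1.01  2.19 -0.82] elbow z [0.14, 0.42, 0.12, 0.12]
A 150 1 [
[... 3390 characters left out ...]
[-0.48  0.9   2.41  2.66  1.72 -1.65] elbow z [0.14, 0.53, 0.12, 0.12]
D 30 1 [-0.75  0.86  2.13  1.86  1.53  1.72] elbow z [0.14, 0.55, 0.12, 0.12]
D 30 -1 [-0.75  0.86  2.13  1.86  1.53 -1.42] elbow z [0.14, 0.55, 0.12, 0.12]
D 60 1 [-0.76  0.92  1.7   1.37  1.69  2.08] elbow z [0.14, 0.52, 0.12, 0.12]
D 60 -1 [-0.76  0.92  1.7   1.37  1.69 -1.06] elbow z [0.14, 0.52, 0.12, 0.12]
D 90 1 [-0.66  1.06  1.22  1.11  2.05  2.31] elbow z [0.14, 0.44, 0.12, 0.12]
D 90 -1 [-0.66  1.06  1.22  1.11  2.05 -0.83] elbow z [0.14, 0.44, 0.12, 0.12]
D 120 1 [-0.51  1.24  0.73  1.    2.48  2.45] elbow z [0.14, 0.34, 0.12, 0.12]
D 120 -1 [-0.51  1.24  0.73  1.    2.48 -0.69] elbow z [0.14, 0.34, 0.12, 0.12]
```

```bash
cat >> kin.py <<'E'
from scipy.spatial.transform import Slerp
def down(yaw):  # z-tool... tool down; tool y at yaw deg
    a=np.radians(yaw); x=np.array([0,0,-1.]); y=np.array([np.cos(a),np.sin(a),0]); return np.c_[x,y,np.cross(x,y)]
def track(wps,q,n=12):
    """wps list (grasp,T)"""
    Q=[q]; 
    for (g0,T0),(g1,T1) in zip(wps[:-1],wps[1:]):
        sl=Slerp([0,1],Ro.from_matrix([T0,T1]))
        for k in range(1,n+1):
            s=k/n; T=sl(s).as_matrix(); g=np.array(g0)*(1-s)+np.array(g1)*s
            q,e=ik(g-.155*T[:,0],T,q)
            if e>2e-3: return np.array(Q),False
            Q.append(q)
    return np.array(Q),True
E
cat > sim.py <<'E'
from kin import *
cups=dict(A=[.6758,.1212],B=[.6839,.0456],C=[.6921,-.0289],D=[.6997,-.1047])
S={1:(.5407,.1782,106),2:(.444,.177,82.9),3:(.5372,-.1454,-98.2),4:(.4461,-.1688,-98.4)}
M=(.5,0.,.3)
if __name__=="__main__":
  for s,c in ((1,'A'),(2,'B'),(3,'C'),(4,'D')):
    x,y,u=S[s]; cx=cups[c]
    for phi in (15,30,45,60,80):
      for flip in (1,-1):
        # tool z = x cross y ; for down: need after tilt y = flip*(-sin,cos); so y yaw=phi+90 (flip 1)
        ty=u+90 if flip==1 else u-90; tp=phi+90 if flip==1 else phi-90
        yaw=np.arctan2(y,x)
        # ik for grasp
        T0=down(ty); g0=(x,y,.02)
        for qs in (ty,):
          q,e=ik(np.array(g0)-.155*T0[:,0],T0,np.array([yaw,.5,1.6,0,1.,np.radians(0)]))
          if e>1e-3:
            q,e=ik(np.array(g0)-.155*T0[:,0],T0,np.array([yaw,.5,1.6,0,1.,1.5]))
          if e>1e-3:
            q,e=ik(np.array(g0)-.155*T0[:,0],T0,np.array([yaw,.5,1.6,0,1.,-1.5]))
          if e>1e-3: print(s,phi,flip,"grasp no ik"); continue
        Th=horiz(phi,flip)
        w=[(g0,T0),((x,y,.2),T0),(M,down((ty+ (tp-ty+180)%360-180))),(M,Th),((*cx,.25),Th),((*cx,.125),Th)]
        Q,ok=track(w,q)
        print(s,c,phi,flip,ok,len(Q),"q0",q.round(2),"q4",Q[:,3].min().round(2),Q[:,3].max().round(2),"q5",Q[:,4].min().round(2),Q[:,4].max().round(2),"q6",Q[:,5].min().round(2),Q[:,5].max().round(2),"step",np.abs(np.diff(Q,axis=0)).max().round(2))
E
python3 sim.py
```

```text
1 15 1 grasp no ikTraceback (most recent call last):
  File "sim.py", line 25, in <module>
    print(s,c,phi,flip,ok,len(Q),"q0",q.round(2),"q4",Q[:,3].min().round(2),Q[:,3].max().round(2),"q5",Q[:,4].min().round(2),Q[:,4].max().round(2),"q6",Q[:,5].min().round(2),Q[:,5].max().round(2),"step",np.abs(np.diff(Q,axis=0)).max().round(2))
                                                                                                                                                                                                           ~~~~~~~~~~~~~~~~~~~~~~~~~~~~~^^
    return umr_maximum(a, axis, None, out, keepdims, initial, where)
ValueError: zero-size array to reduction operation maximum which has no identity
```

```bash
cat >> kin.py <<'E'
def ik(tcp,T,seed=None):
    w=tcp-.1911*T[:,0]; r=np.hypot(w[0],w[1]); q1=np.arctan2(w[1],w[0])-np.arcsin(.0694/r)
    X=np.sqrt(r*r-.0694**2); Z=w[2]-.1368; L1=.6297; L2=np.hypot(.0604,.4211); d2=X*X+Z*Z
    c=(d2-L1**2-L2**2)/(2*L1*L2)
    if abs(c)>1: return np.zeros(6),9
    g=np.arccos(c); off=np.arctan2(.0604,.4211); q3=g-off
    q2=np.arctan2(X,Z)-np.arctan2(L2*np.sin(g),L1+L2*np.cos(g))
    R3=Rz(q1)@Ry(q2+q3); RT=np.c_[-T[:,2],T[:,1],T[:,0]]; W=R3.T@RT
    q4,q5,q6=Ro.from_matrix(W).as_euler('ZYZ'); q6-=np.pi/2
    q=np.array([q1,q2,q3,q4,q5,q6]); wr=lambda a,l,s:min([a+k*2*np.pi for k in(-1,0,1)],key=lambda v:abs(v-s))
    q[3]=wr(q4,0,seed[3] if seed is not None else 0); q[5]=wr(q6,0,seed[5] if seed is not None else 0)
    return q,(0 if (q>=LO).all() and (q<=HI).all() else 1)
E
sed -i 's/        print(s,c,phi,flip,ok/        if len(Q)>1: print(s,c,phi,flip,ok/' sim.py
python3 - <<'E'
from kin import *
for q,x,R in load()[-3:]: print(ik(x,R,q)[0]-q)
E
python3 sim.py
```

```text
[ 0.00000000e+00  5.55111512e-17 -2.22044605e-16  3.65592973e-16
  6.66133815e-16 -1.11022302e-16]
[ 0.00000000e+00 -5.55111512e-17 -2.22044605e-16  1.93042197e-16
  0.00000000e+00 -1.11022302e-16]
[ 1.11022302e-16 -5.55111512e-17  0.00000000e+00 -5.55111512e-17
 -1.11022302e-16 -2.22044605e-16]
1 15 1 grasp no ik
1 A 15 -1 False 36 q0 [ 0.2   0.49  1.82  0.    0.83 -0.08] q4 -0.0 1.95 q5 0.73 1.44 q6 -1.24 1.17 step 0.34
1 30 1 grasp no ik
1 A 30 -1 True 61 q0 [ 0.2   0.49  1.82  0.    0.83 -0.08] q4 -0.0 2.3 q5 0.83 1.66 q6 -1.67 0.91 step 0.23
1 45 1 grasp no ik
1 A 45 -1 True 61 q0 [ 0.2   0.49  1.82  0.    0.83 -0.08] q4 -0.0 1.92 q5 0.83 1.63 q6 -1.51 0.65 step 0.18
1 60 1 grasp no ik
1 A 60 -1 True 61 q0 [ 0.2   0.49  1.82  0.    0.83 -0.08] q4 -0.0 1.62 q5 0.83 1.75 q6 -1.31 0.38 step 0.14
1 80 1 grasp no ik
1 A 80 -1 True 61 q0 [ 0.2   0.49  1.82  0.    0.83 -0.08] q4 -0.0 1.36 q5 0.83 1.93 q6 -1.08 0.04 step 0.13
2 15 1 grasp no ik
2 B 15 -1 False 36 q0 [0.23 0.39 2.03 0.   0.73 0.36] q4 -0.0 1.95 q5 0.73 1.44 q6 -1.24 1.17 step 0.34
2 30 1 grasp no ik
2 B 30 -1 True 61 q0 
[... 1035 characters left out ...]
5 0.82 1.4 q6 -2.63 -0.25 step 0.24
3 80 -1 grasp no ik
4 D 15 1 False 30 q0 [-0.51  0.38  2.03 -0.    0.73 -0.36] q4 -0.0 0.56 q5 0.73 1.44 q6 -2.55 -0.36 step 0.2
4 15 -1 grasp no ik
4 D 30 1 False 28 q0 [-0.51  0.38  2.03 -0.    0.73 -0.36] q4 -0.0 0.33 q5 0.73 1.44 q6 -2.55 -0.36 step 0.16
4 30 -1 grasp no ik
4 D 45 1 False 26 q0 [-0.51  0.38  2.03 -0.    0.73 -0.36] q4 -0.0 0.11 q5 0.73 1.44 q6 -2.59 -0.36 step 0.18
4 45 -1 grasp no ik
4 D 60 1 False 24 q0 [-0.51  0.38  2.03 -0.    0.73 -0.36] q4 -0.0 0.0 q5 0.73 1.42 q6 -2.56 -0.36 step 0.2
4 60 -1 grasp no ik
4 D 80 1 False 23 q0 [-0.51  0.38  2.03 -0.    0.73 -0.36] q4 -0.0 0.0 q5 0.73 1.4 q6 -2.65 -0.36 step 0.23
4 80 -1 grasp no ik
```

```bash
cat > sim2.py <<'E'
from sim import *
for s,c in ((3,'C'),(4,'D')):
    x,y,u=S[s]; cx=cups[c]; res=[]
    T0=down(u+90); q,e=ik(np.array([x,y,.02])-.155*T0[:,0],T0,np.zeros(6)); 
    for M in ((.5,-.1,.3),(.45,-.1,.3),(.5,0,.3),(.4,-.15,.3),(.5,-.1,.4)):
     for pa in (-140,-170,-200,-225,-250):
      for pb in (-180,-200,-225,-250):
       for tb in (70,45,20):
        for phi in (45,60,75,90):
         Th=horiz(phi,1)
         w=[((x,y,.02),T0),((x,y,.2),T0),(M,down(pa+90)),(M,horiz(pb,1,tb)),(M,Th),((*cx,.25),Th),((*cx,.125),Th)]
         # avoid slerp long way
         Q,ok=track(w,q,8)
         if ok: res.append((np.abs(np.diff(Q,axis=0)).max(),M,pa,pb,tb,phi,np.minimum(Q-LO,HI-Q).min(0).round(2)))
    res.sort(key=lambda r:-r[-1].min()+r[0]*.5); print(s,len(res)); 
    for r in res[:6]: print(r)
E
time python3 sim2.py
```

```text
3 1160
(np.float64(0.16415071172222628), (0.5, -0.1, 0.3), -170, -225, 45, 45, array([1.79, 0.9 , 0.51, 1.18, 0.57, 0.56]))
(np.float64(0.16572670282207924), (0.5, -0.1, 0.3), -170, -225, 70, 45, array([1.79, 0.9 , 0.51, 1.18, 0.71, 0.59]))
(np.float64(0.186333463698519), (0.5, -0.1, 0.3), -140, -200, 70, 45, array([1.79, 0.9 , 0.51, 1.14, 0.71, 0.62]))
(np.float64(0.186333463698519), (0.5, -0.1, 0.3), -170, -200, 70, 45, array([1.79, 0.9 , 0.51, 1.16, 0.71, 0.62]))
(np.float64(0.14829548887090915), (0.4, -0.15, 0.3), -170, -225, 70, 45, array([1.53, 0.77, 0.49, 1.17, 0.71, 0.62]))
(np.float64(0.14831287745619237), (0.4, -0.15, 0.3), -170, -225, 45, 45, array([1.53, 0.77, 0.49, 1.16, 0.61, 0.62]))
4 1160
(np.float64(0.17895007309730593), (0.5, -0.1, 0.3), -170, -225, 70, 45, array([1.79, 0.9 , 0.51, 1.18, 0.62, 0.54]))
(np.float64(0.17895007309730593), (0.5, -0.1, 0.3), -170, -225, 45, 45, array([1.79, 0.9 , 0.51, 1.18, 0.57, 0.54]))
(np.float64(0.186333463698519), (0.5, -0.1, 0.3), -140, -200, 70, 45, array([1.79, 0.9 , 0.51, 1.14, 0.62, 0.54]))
(np.float64(0.186333463698519), (0.5, -0.1, 0.3), -170, -200, 70, 45, array([1.79, 0.9 , 0.51, 1.16, 0.62, 0.54]))
(np.float64(0.19026639166096393), (0.5, -0.1, 0.3), -140, -225, 45, 45, array([1.79, 0.9 , 0.51, 1.16, 0.57, 0.54]))
(np.float64(0.19059010539089627), (0.5, -0.1, 0.3), -140, -225, 70, 45, array([1.79, 0.9 , 0.51, 1.17, 0.62, 0.54]))
real	0m46.254s
user	0m46.673s
sys	0m0.124s
```

```bash
cat > sim3.py <<'E'
from sim import *
for s,c in ((3,'C'),(4,'D')):
    x,y,u=S[s]; cx=cups[c]; res=[]
    T0=down(u+90); q,e=ik(np.array([x,y,.02])-.155*T0[:,0],T0,np.zeros(6)); 
    for M in ((.5,-.1,.3),(.45,-.1,.3),(.5,-.15,.3),(.45,-.15,.25)):
     for pb in (-180,-200,-210,-225,-240):
       for tb in (0,20,40):
         phi=45; Th=horiz(phi,1)
         ym=[(M,horiz(p,1,tb)) for p in np.linspace(pb,-315,5)]
         w=[((x,y,.02),T0),((x,y,.2),T0),(M,down(pb+90))]+ym+[(M,Th),((*cx,.25),Th),((*cx,.125),Th)]
         Q,ok=track(w,q,8)
         if ok: res.append((np.abs(np.diff(Q,axis=0)).max(),M,pb,tb,phi,np.minimum(Q-LO,HI-Q).min(0).round(2)))
    res.sort(key=lambda r:-r[-1].min()+r[0]*.5); print(s,len(res)); 
    for r in res[:6]: print(r)
E
python3 sim3.py
```

```text
3 50
(np.float64(0.30074478612171185), (0.45, -0.15, 0.25), -240, 20, 45, array([1.64, 0.87, 0.51, 1.18, 0.47, 0.5 ]))
(np.float64(0.268019862646818), (0.45, -0.15, 0.25), -225, 20, 45, array([1.64, 0.87, 0.51, 1.18, 0.38, 0.5 ]))
(np.float64(0.16984509222213728), (0.45, -0.15, 0.25), -180, 20, 45, array([1.64, 0.87, 0.51, 0.82, 0.33, 0.5 ]))
(np.float64(0.3122492279514937), (0.45, -0.1, 0.3), -240, 20, 45, array([1.68, 0.83, 0.44, 1.18, 0.44, 0.39]))
(np.float64(0.21347832352199592), (0.45, -0.15, 0.25), -200, 20, 45, array([1.64, 0.87, 0.51, 1.08, 0.33, 0.5 ]))
(np.float64(0.2352949391719248), (0.45, -0.15, 0.25), -210, 20, 45, array([1.64, 0.87, 0.51, 1.18, 0.34, 0.5 ]))
4 50
(np.float64(0.31385594516579385), (0.45, -0.15, 0.25), -240, 20, 45, array([1.64, 0.87, 0.51, 1.18, 0.47, 0.5 ]))
(np.float64(0.2811310216909), (0.45, -0.15, 0.25), -225, 20, 45, array([1.64, 0.87, 0.51, 1.18, 0.38, 0.5 ]))
(np.float64(0.18295625126621928), (0.45, -0.15, 0.25), -180, 20, 45, array([1.64, 0.87, 0.51, 0.82, 0.33, 0.5 ]))
(np.float64(0.3268236019915509), (0.45, -0.1, 0.3), -240, 20, 45, array([1.68, 0.83, 0.44, 1.18, 0.44, 0.39]))
(np.float64(0.22658948256607792), (0.45, -0.15, 0.25), -200, 20, 45, array([1.64, 0.87, 0.51, 1.08, 0.33, 0.5 ]))
(np.float64(0.248406098216007), (0.45, -0.15, 0.25), -210, 20, 45, array([1.64, 0.87, 0.51, 1.18, 0.34, 0.5 ]))
```

```bash
cat > plan.py <<'E'
from h import *
from kin import *
def rows(g,T,n=None,show=True):
    s,R=tool(); p=s['position']; g0=p+.155*R[:,0]; g=np.array(g)
    ang=np.degrees(Ro.from_matrix(R.T@T).magnitude()); d=np.linalg.norm((g-.155*T[:,0])-p)
    if n is None: n=int(max(np.ceil(ang/7.5),np.ceil(d/.04),1))
    sl=Slerp([0,1],Ro.from_matrix([R,T])); X=[(p,R)]; out=[]
    q=s['qpos']
    for k in range(1,n+1):
        A=sl(k/n).as_matrix(); x=g0+(g-g0)*k/n-.155*A[:,0]; p0,R0=X[-1]
        out.append(((R0.T@(x-p0)).round(3).tolist(),Ro.from_matrix(R0.T@A).as_rotvec(degrees=True).round(1).tolist())); X.append((x,A))
        q,e=ik(x,A,q)
        if e: print("IK fail row",k,q.round(2))
    print("t",round(s['clock'],2),"grasp now",g0.round(4),"toolx",R[:,0].round(3),"ang",ang.round(1),"w",round(s['width'],4),"F",s['contact_force'].round(1),"q",s['qpos'].round(2))
    for o in out: print(o)
E
python3 - <<'E'
from plan import *
log()
rows([.5407,.1782,.10],down(16))
crop("top","t8",220,115,190,140,4)
E
```

```text
t 14.2 grasp now [0.4673 0.4171 0.1757] toolx [ 0.115  0.29  -0.95 ] ang 46.6 w 0.0852 F [-0.6 -0.2 -0. ] q [ 0.51  0.28  1.74  0.26  0.89 -0.66]
([0.002, -0.019, 0.024], [6.1, -1.4, -2.3])
([0.003, -0.016, 0.026], [6.1, -1.4, -2.3])
([0.005, -0.013, 0.028], [6.1, -1.4, -2.3])
([0.006, -0.009, 0.03], [6.1, -1.4, -2.3])
([0.008, -0.005, 0.031], [6.1, -1.4, -2.3])
([0.009, -0.001, 0.032], [6.1, -1.4, -2.3])
([0.01, 0.003, 0.032], [6.1, -1.4, -2.3])
```

View pics/t8.png

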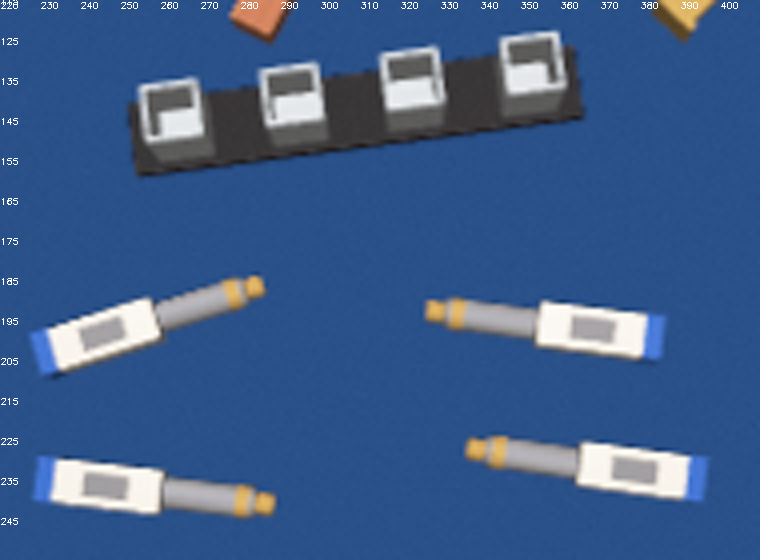

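Request:
arm_command([
  {"dp":[0.002,-0.019,0.024],"turn":[6.1,-1.4,-2.3],"grip":0.4},
  {"dp":[0.003,-0.016,0.026],"turn":[6.1,-1.4,-2.3],"grip":0.4},
  {"dp":[0.005,-0.013,0.028],"turn":[6.1,-1.4,-2.3],"grip":0.4},
  {"dp":[0.006,-0.009,0.03],"turn":[6.1,-1.4,-2.3],"grip":0.4},
  {"dp":[0.008,-0.005,0.031],"turn":[6.1,-1.4,-2.3],"grip":0.4},
  {"dp":[0.009,-0.001,0.032],"turn":[6.1,-1.4,-2.3],"grip":0.4},
  {"dp":[0.01,0.003,0.032],"turn":[6.1,-1.4,-2.3],"grip":0.4},
  {"dp":[0,0,0],"turn":[0,0,0],"grip":0.4},
])

```text
clock: 15.05
position: [0.5454, 0.1787, 0.2547]
ee_rot: [0.566, 0.423, 0.563, -0.429]
contact_force: [-0.4, -0.4, 0.4]
width: 0.0599
```

Run:
```python
from plan import *
rows([.5407,.1782,.05],down(16))
crop("side","s8",255,130,90,80,8)
```

```text
t 15.05 grasp now [0.5452 0.1772 0.0997] toolx [-0.001 -0.01  -1.   ] ang 0.6 w 0.0599 F [-0.4 -0.4  0.4] q [ 0.2   0.4   1.72 -0.01  1.02 -0.07]
([0.025, -0.002, -0.001], [-0.0, 0.3, 0.1])
([0.025, -0.002, -0.001], [-0.0, 0.3, 0.1])
```

View pics/s8.png

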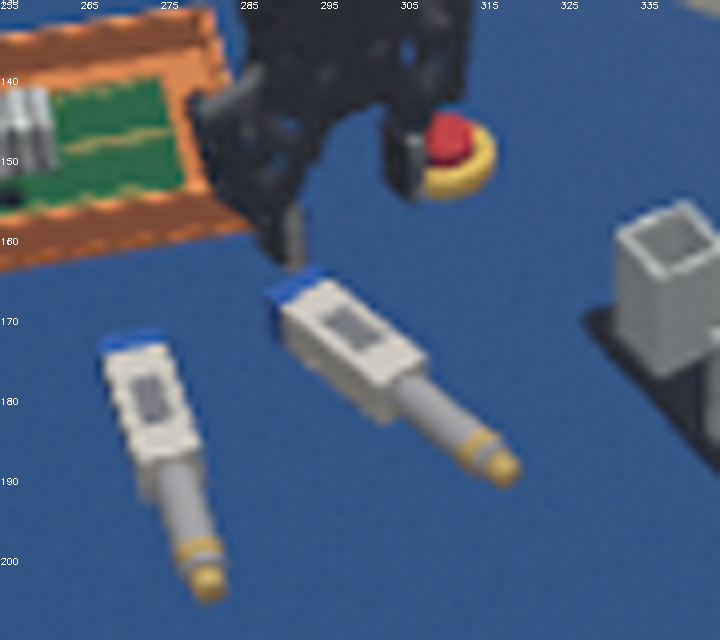

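Turn first settled well. Now I'll descend onto sensor 1 (body centre seen at side pixel ~ (300,173)).

Request:
arm_command([
  {"dp":[0.025,-0.002,-0.001],"turn":[0,0.3,0.1],"grip":0.4},
  {"dp":[0.025,-0.002,-0.001],"turn":[0,0.3,0.1],"grip":0.4},
  {"dp":[0.022,0,0],"turn":[0,0,0],"grip":0.4},
  {"dp":[0.008,0,0],"turn":[0,0,0],"grip":0.4},
  {"dp":[0,0,0],"turn":[0,0,0],"grip":0.4},
])

```text
clock: 15.6
position: [0.5385, 0.1826, 0.1754]
ee_rot: [0.564, 0.426, 0.567, -0.423]
contact_force: [0.2, 0.8, -0.9]
width: 0.0597
```

Run:
```python
from plan import *
rows([.5407,.1782,.02],down(16))
crop("side","s9",255,130,90,80,8)
```

```text
t 15.6 grasp now [0.5384 0.1834 0.0204] toolx [-0.     0.005 -1.   ] ang 0.4 w 0.0597 F [ 0.2  0.8 -0.9] q [ 0.2   0.48  1.82  0.01  0.83 -0.08]
([0.0, 0.001, 0.005], [0.2, -0.3, -0.1])
```

View pics/s9.png

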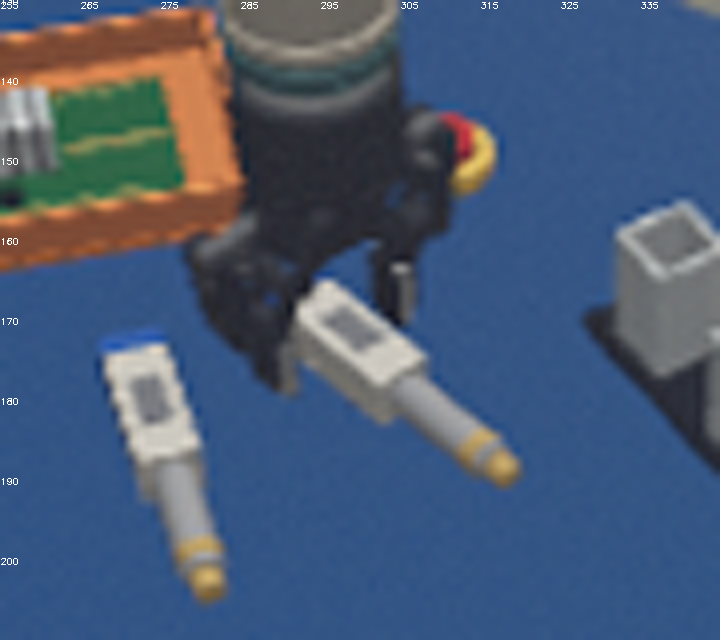

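Request:
arm_command([
  {"dp":[0,0.001,0.005],"turn":[0,0,0],"grip":0.4},
  {"dp":[0,0,0],"turn":[0,0,0],"grip":0},
  {"dp":[0,0,0],"turn":[0,0,0],"grip":-0.3},
  {"dp":[0,0,0],"turn":[0,0,0],"grip":-1},
  {"dp":[0,0,0],"turn":[0,0,0],"grip":-1},
  {"dp":[0,0,0],"turn":[0,0,0],"grip":-1},
], grip_force=70)

```text
clock: 16.25
position: [0.5418, 0.1774, 0.1772]
ee_rot: [0.565, 0.428, 0.565, -0.423]
contact_force: [-0.8, -0.2, 6.2]
width: 0.0269
```

Request:
arm_command([
  {"dp":[-0.01,0,0],"turn":[0,0,0],"grip":-1},
  {"dp":[-0.03,0,0],"turn":[0,0,0],"grip":-1},
  {"dp":[-0.04,0,0],"turn":[0,0,0],"grip":-1},
  {"dp":[-0.04,0,0],"turn":[0,0,0],"grip":-1},
  {"dp":[-0.04,0,0],"turn":[0,0,0],"grip":-1},
  {"dp":[-0.04,0,0],"turn":[0,0,0],"grip":-1},
  {"dp":[-0.04,0,0],"turn":[0,0,0],"grip":-1},
  {"dp":[-0.03,0,0],"turn":[0,0,0],"grip":-1},
])

```text
clock: 17.05
position: [0.5403, 0.1758, 0.4491]
ee_rot: [0.565, 0.428, 0.565, -0.422]
contact_force: [0.9, 0.2, -1.9]
width: 0.0271
```

Run:
```python
from plan import *
rows([.52,.0,.3],down(-45))
```

```text
t 17.05 grasp now [0.5409 0.1768 0.2941] toolx [ 0.004  0.006 -1.   ] ang 61.1 w 0.0271 F [ 0.9  0.2 -1.9] q [ 0.19  0.24  1.44  0.01  1.45 -0.09]
([-0.001, -0.008, 0.018], [6.8, -0.0, -0.0])
([-0.001, -0.005, 0.019], [6.8, -0.0, -0.0])
([-0.001, -0.003, 0.019], [6.8, -0.0, -0.0])
([-0.001, -0.001, 0.02], [6.8, -0.0, -0.0])
([-0.001, 0.002, 0.02], [6.8, -0.0, -0.0])
([-0.001, 0.004, 0.019], [6.8, -0.0, -0.0])
([-0.001, 0.006, 0.019], [6.8, -0.0, -0.0])
([-0.001, 0.008, 0.018], [6.8, -0.0, -0.0])
([-0.001, 0.01, 0.017], [6.8, -0.0, -0.0])
```

Request:
arm_command([
  {"dp":[0,-0.009,0.02],"turn":[7.6,0,0],"grip":-1},
  {"dp":[0,-0.006,0.021],"turn":[7.6,0,0],"grip":-1},
  {"dp":[0,-0.003,0.022],"turn":[7.6,0,0],"grip":-1},
  {"dp":[0,0,0.022],"turn":[7.6,0,0],"grip":-1},
  {"dp":[0,0.003,0.022],"turn":[7.6,0,0],"grip":-1},
  {"dp":[0,0.006,0.021],"turn":[7.6,0,0],"grip":-1},
  {"dp":[0,0.008,0.021],"turn":[7.6,0,0],"grip":-1},
  {"dp":[0,0.01,0.02],"turn":[7.6,0,0],"grip":-1},
])

```text
clock: 17.85
position: [0.5166, -0.0001, 0.445]
ee_rot: [0.269, 0.655, 0.272, -0.652]
contact_force: [-0.1, 0.2, -2.4]
width: 0.0271
```

Run:
```python
from plan import *
rows([.54,.0,.27],horiz(45,-1))
```

```text
t 17.85 grasp now [0.5168 0.0008 0.29  ] toolx [ 0.001  0.006 -1.   ] ang 89.7 w 0.0271 F [-0.1  0.2 -2.4] q [-0.14  0.17  1.55  0.01  1.42  0.65]
([0.003, 0.001, 0.019], [-0.0, 7.5, 0.0])
([0.003, 0.001, 0.019], [-0.0, 7.5, 0.0])
([0.003, 0.001, 0.019], [-0.0, 7.5, 0.0])
([0.003, 0.001, 0.02], [-0.0, 7.5, 0.0])
([0.003, 0.001, 0.02], [-0.0, 7.5, 0.0])
([0.003, 0.001, 0.02], [-0.0, 7.5, 0.0])
([0.003, 0.001, 0.02], [-0.0, 7.5, 0.0])
([0.003, 0.001, 0.021], [-0.0, 7.5, 0.0])
([0.003, 0.001, 0.021], [-0.0, 7.5, 0.0])
([0.003, 0.001, 0.021], [-0.0, 7.5, 0.0])
([0.003, 0.001, 0.021], [-0.0, 7.5, 0.0])
([0.003, 0.001, 0.022], [-0.0, 7.5, 0.0])
```

Request:
arm_command([
  {"dp":[0.003,0.001,0.02],"turn":[0,7.5,0],"grip":-1},
  {"dp":[0.003,0.001,0.02],"turn":[0,7.5,0],"grip":-1},
  {"dp":[0.003,0.001,0.02],"turn":[0,7.5,0],"grip":-1},
  {"dp":[0.003,0.001,0.02],"turn":[0,7.5,0],"grip":-1},
  {"dp":[0.003,0.001,0.02],"turn":[0,7.5,0],"grip":-1},
  {"dp":[0.003,0.001,0.02],"turn":[0,7.5,0],"grip":-1},
])

```text
clock: 18.45
position: [0.4464, -0.0782, 0.3905]
ee_rot: [0.146, 0.855, 0.356, -0.349]
contact_force: [-0.5, 0.6, -3.5]
width: 0.027
```

Request:
arm_command([
  {"dp":[0.003,0.001,0.021],"turn":[0,7.5,0],"grip":-1},
  {"dp":[0.003,0.001,0.021],"turn":[0,7.5,0],"grip":-1},
  {"dp":[0.003,0.001,0.021],"turn":[0,7.5,0],"grip":-1},
  {"dp":[0.003,0.001,0.021],"turn":[0,7.5,0],"grip":-1},
  {"dp":[0.003,0.001,0.021],"turn":[0,7.5,0],"grip":-1},
  {"dp":[0.003,0.001,0.021],"turn":[0,7.5,0],"grip":-1},
  {"dp":[0,0,0],"turn":[0,0,0],"grip":-1},
])

```text
clock: 19.15
position: [0.4258, -0.1107, 0.267]
ee_rot: [-0.008, 0.923, 0.384, -0.001]
contact_force: [0.3, -0.6, -1.6]
width: 0.0268
```

Run:
```python
from plan import *
log()
c=np.array([.6758,.1212]); T=horiz(45,-1)
rows([*(c-.008*T[:2,0]),.25],T)
for n in("side","top"):
    im=manip.get_image(n)[:,:,::-1]; cv2.imwrite(f"pics/{n}10.png",im)
```

```text
t 19.15 grasp now [ 0.5351 -0.0008  0.2676] toolx [0.705 0.709 0.004] ang 1.0 w 0.0268 F [ 0.3 -0.6 -1.6] q [-0.89  0.51  2.33  1.47  1.6  -1.25]
([0.036, 0.003, 0.003], [-0.2, -0.0, 0.0])
([0.036, 0.003, 0.003], [-0.2, -0.0, 0.0])
([0.036, 0.003, 0.003], [-0.2, -0.0, 0.0])
([0.036, 0.003, 0.003], [-0.2, -0.0, 0.0])
([0.036, 0.003, 0.003], [-0.2, -0.0, 0.0])
```

View pics/side10.png

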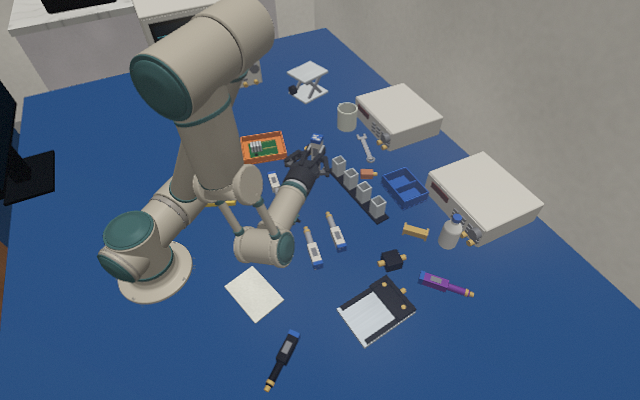

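View pics/top10.png

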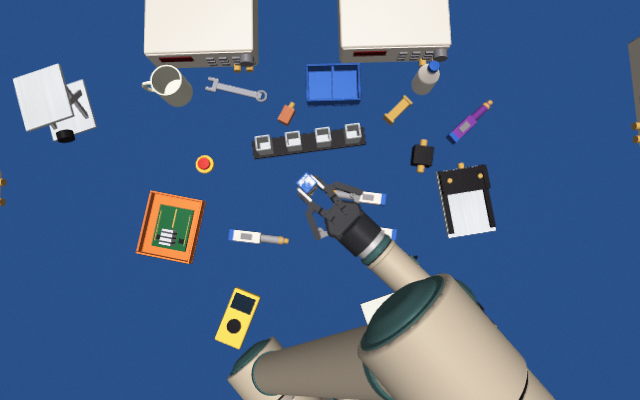

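Request:
arm_command([
  {"dp":[0.03,0.003,0.003],"turn":[0,0,0],"grip":-1},
  {"dp":[0.036,0.003,0.003],"turn":[0,0,0],"grip":-1},
  {"dp":[0.036,0.003,0.003],"turn":[0,0,0],"grip":-1},
  {"dp":[0.036,0.003,0.003],"turn":[-0.5,0,0],"grip":-1},
  {"dp":[0.03,0.003,0.003],"turn":[-0.5,0,0],"grip":-1},
  {"dp":[0.012,0,0],"turn":[0,0,0],"grip":-1},
  {"dp":[0,0,0],"turn":[0,0,0],"grip":-1},
])

```text
clock: 19.95
position: [0.5621, 0.0103, 0.2612]
ee_rot: [0.008, 0.922, 0.387, 0.007]
contact_force: [-0.3, 0.2, -2.4]
width: 0.0268
```

Run:
```python
from plan import *
log()
c=np.array([.6758,.1212]); T=horiz(45,-1)
rows([*(c-.008*T[:2,0]),.25],T)
crop("side","s11",300,110,100,90,8)
crop("top","t11",240,80,100,90,8)
```

```text
t 19.95 grasp now [0.6708 0.1209 0.2623] toolx [0.701 0.713 0.007] ang 1.4 w 0.0268 F [-0.3  0.2 -2.4] q [-0.44  0.56  2.19  1.88  1.45 -1.21]
([-0.004, 0.002, 0.011], [1.2, -0.4, 0.5])
```

View pics/s11.png

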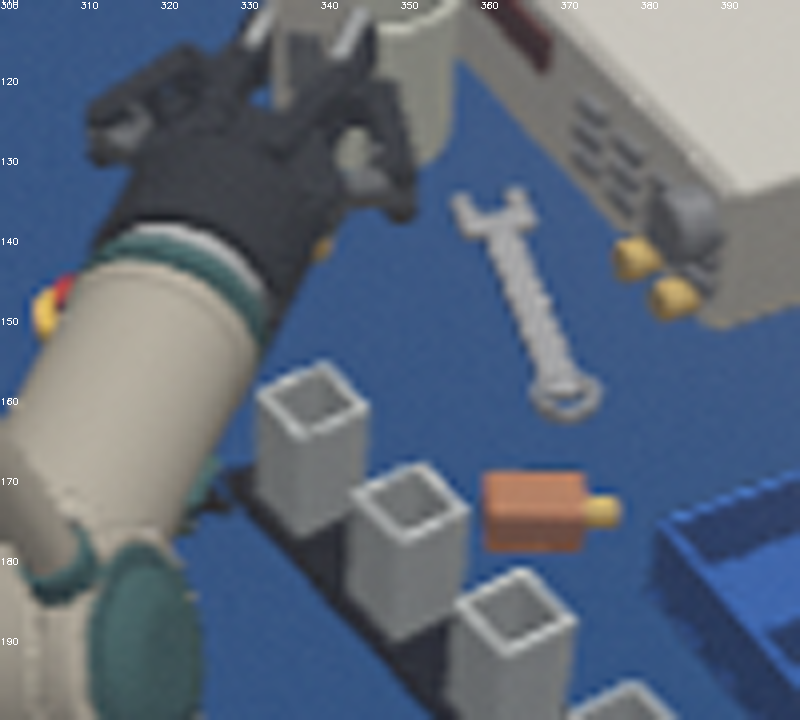

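View pics/t11.png

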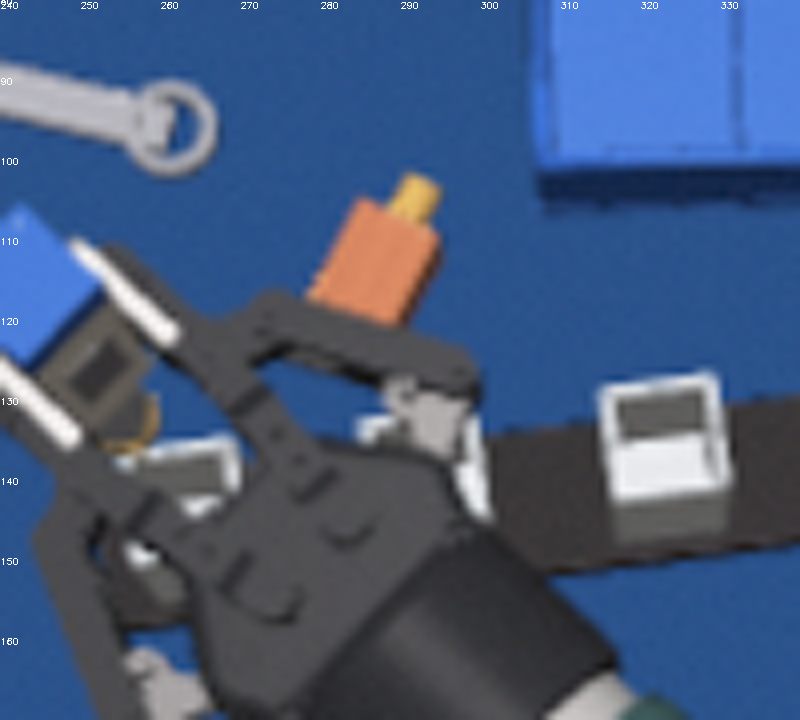

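Run:
```python
from h import *
s,R=tool(); a=s['position']+.163*R[:,0]; z=-R[:,2]
for n,d in(("tip",-.112),("goldring",-.1),("junction",-.04),("cap",.04)): print(n,(a+d*z).round(4),proj("top",a+d*z).round(1),proj("side",a+d*z).round(1))
```

```text
tip [0.678  0.1237 0.149 ] [256.9 133.8] [339.3 142.4]
goldring [0.6778 0.1238 0.161 ] [256.  132.5] [339.3 139.6]
junction [0.6768 0.1243 0.221 ] [251.1 125.6] [339.4 125.2]
cap [0.6754 0.1249 0.301 ] [243.5 114.7] [339.5 104.2]
```

Run:
```python
from h import *
print(proj("side",np.array([.6758,.1212,.07])), tri((263,142.75),(339.25,160)))
for c,p in (((.6839,.0456),(410,500)),((.6921,-.0289),(516,612))): print(proj("side",np.array([*c,.07])),300+p[0]/8,110+p[1]/8)
```

```text
[338.48439137 160.27091163] (array([0.67701048, 0.12070807, 0.07078998]), np.float64(0.002849430882458182))
[350.75697782 172.97727802] 351.25 172.5
[363.7496943  186.35386747] 364.5 186.5
```

Request:
arm_command([
  {"dp":[-0.004,0.002,0.01],"turn":[1.2,-0.4,0.5],"grip":-1},
  {"dp":[0,0,0.02],"turn":[0,0,0],"grip":-1},
  {"dp":[0,0,0.02],"turn":[0,0,0],"grip":-1},
  {"dp":[0,0,0],"turn":[0,0,0],"grip":-1},
])

```text
clock: 20.45
position: [0.5604, 0.0028, 0.2053]
ee_rot: [-0.005, 0.925, 0.379, -0.005]
contact_force: [-0.7, -0.4, -1.2]
width: 0.0269
```

Run:
```python
from plan import *
c=np.array([.6758,.1212]); T=horiz(45,-1)
rows([*(c-.008*T[:2,0]),.123],T)
s,R=tool(); a=s['position']+.163*R[:,0]; print("tip",a+.112*R[:,2])
```

```text
t 20.45 grasp now [0.6707 0.1116 0.2044] toolx [ 0.712  0.702 -0.006] ang 0.9 w 0.0269 F [-0.7 -0.4 -1.2] q [-0.46  0.67  2.22  1.89  1.48 -1.32]
([0.001, -0.0, 0.027], [-0.2, 0.1, -0.1])
([0.001, -0.0, 0.027], [-0.2, 0.1, -0.1])
([0.001, -0.001, 0.027], [-0.2, 0.1, -0.1])
tip [0.67501101 0.11775195 0.09239034]
```

Request:
arm_command([
  {"dp":[0.003,-0.002,0],"turn":[-0.4,0.4,-0.4],"grip":-1},
  {"dp":[0,0,0],"turn":[0,0,0],"grip":-1},
  {"dp":[0,0,0],"turn":[0,0,0],"grip":-1},
])

```text
clock: 20.75
position: [0.5616, 0.0076, 0.2087]
ee_rot: [-0.0, 0.923, 0.384, 0.003]
contact_force: [0.2, 1.6, -1.5]
width: 0.0264
```

```bash
cat >> plan.py <<'E'
def tip(off=.163,L=.112,sg=1):
    s,R=tool(); a=s['position']+off*R[:,0]; t=a+sg*L*R[:,2]; print("tip",t.round(4),"axis tilt deg",np.degrees(np.arccos(abs(R[2,2]))).round(2),"F",s['contact_force'].round(1)); return t,R
def corr(c,**k):
    t,R=tip(**k); d=np.r_[np.array(c)-t[:2],0]; print("corr tool",(R.T@d).round(4))
E
python3 - <<'E'
from plan import *
c=np.array([.6762,.1212]); T=horiz(45,-1)
corr(c); crop("side","s12",310,110,60,60,10)
E
```

```text
tip [0.6772 0.1235 0.0978] axis tilt deg 0.37 F [ 0.2  1.6 -1.5]
corr tool [-0.0023  0.001  -0.    ]
```

View pics/s12.png

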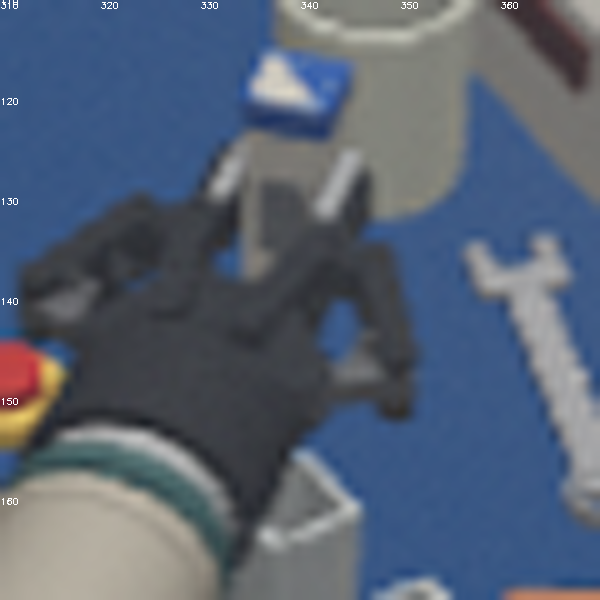

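Request:
arm_command([
  {"dp":[-0.002,0.001,0.015],"turn":[0,0,0],"grip":-1},
  {"dp":[0,0,0.015],"turn":[0,0,0],"grip":-1},
  {"dp":[0,0,0],"turn":[0,0,0],"grip":-1},
  {"dp":[0,0,0],"turn":[0,0,0],"grip":-1},
])

```text
clock: 21.2
position: [0.5611, 0.0058, 0.1785]
ee_rot: [-0.001, 0.923, 0.384, 0.003]
contact_force: [0.1, -0.7, -0.9]
width: 0.0268
```

Run:
```python
from plan import *
corr([.6762,.1212])
```

```text
tip [0.6766 0.1218 0.0675] axis tilt deg 0.37 F [ 0.1 -0.7 -0.9]
corr tool [-0.0007  0.0001 -0.    ]
```

Request:
arm_command([
  {"dp":[0,0,0.015],"turn":[0,0,0],"grip":-1},
  {"dp":[0,0,0.015],"turn":[0,0,0],"grip":-1},
  {"dp":[0,0,0.015],"turn":[0,0,0],"grip":-1},
  {"dp":[0,0,0.005],"turn":[0,0,0],"grip":-1},
  {"dp":[0,0,0],"turn":[0,0,0],"grip":-1},
  {"dp":[0,0,0],"turn":[0,0,0],"grip":-1},
])

```text
clock: 21.8
position: [0.5613, 0.0059, 0.1289]
ee_rot: [-0.001, 0.923, 0.384, 0.003]
contact_force: [0.8, 0.5, -1.7]
width: 0.0269
```

Run:
```python
from plan import *
corr([.6762,.1212])
crop("side","s13",310,110,60,60,10)
```

```text
tip [0.6769 0.1219 0.018 ] axis tilt deg 0.4 F [ 0.8  0.5 -1.7]
corr tool [-0.001 -0.    -0.   ]
```

View pics/s13.png

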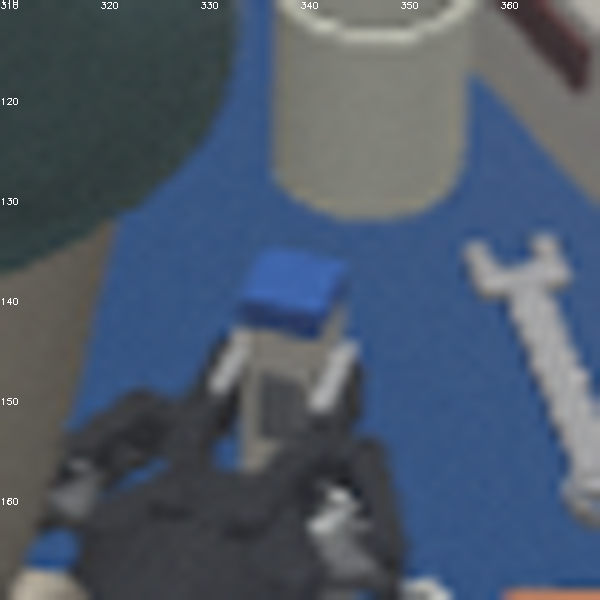

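Request:
arm_command([
  {"dp":[0,0,0.005],"turn":[0,0,0],"grip":-1},
  {"dp":[0,0,0.002],"turn":[0,0,0],"grip":-1},
  {"dp":[0,0,0],"turn":[0,0,0],"grip":-1},
  {"dp":[0,0,0],"turn":[0,0,0],"grip":-0.2},
  {"dp":[0,0,0],"turn":[0,0,0],"grip":0},
  {"dp":[0,0,0],"turn":[0,0,0],"grip":0},
])

```text
clock: 22.45
position: [0.5613, 0.0059, 0.1213]
ee_rot: [-0.001, 0.923, 0.384, 0.003]
contact_force: [-0.1, 0.5, 0.4]
width: 0.0429
```

Request:
arm_command([
  {"dp":[-0.015,0,0],"turn":[0,0,0],"grip":0},
  {"dp":[-0.03,0,0],"turn":[0,0,0],"grip":0},
  {"dp":[-0.03,0,-0.01],"turn":[0,0,0],"grip":0},
  {"dp":[-0.03,0,-0.03],"turn":[0,0,0],"grip":0},
  {"dp":[-0.01,0,-0.04],"turn":[0,0,0],"grip":0},
  {"dp":[0,0,-0.04],"turn":[0,0,0],"grip":0},
])

```text
clock: 23.05
position: [0.4791, -0.0776, 0.2412]
ee_rot: [-0.002, 0.924, 0.383, 0.002]
contact_force: [-0.0, -0.8, 0.5]
width: 0.0428
```

Run:
```python
from plan import *
log()
rows([.5,.0,.27],horiz(45,-1))
for n in("side","top"):
    im=manip.get_image(n)[:,:,::-1]; cv2.imwrite(f"pics/{n}14.png",im)
```

```text
t 23.05 grasp now [0.5887 0.032  0.2421] toolx [0.707 0.707 0.006] ang 0.3 w 0.0428 F [-0.  -0.8  0.5] q [-0.73  0.58  2.29  1.63  1.56 -1.31]
([-0.028, -0.013, -0.01], [-0.0, -0.1, -0.0])
([-0.028, -0.013, -0.01], [-0.0, -0.1, -0.0])
([-0.028, -0.013, -0.01], [-0.0, -0.1, -0.0])
```

View pics/side14.png

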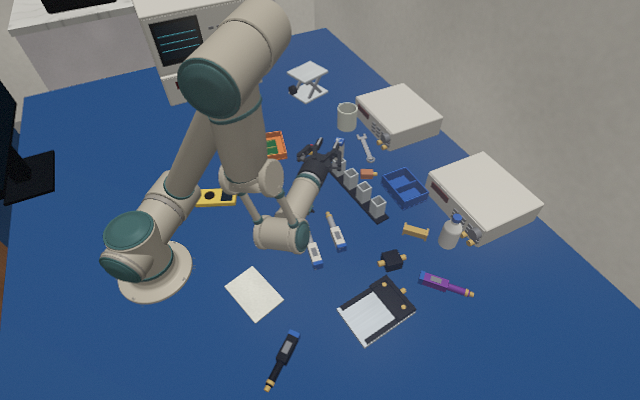

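View pics/top14.png

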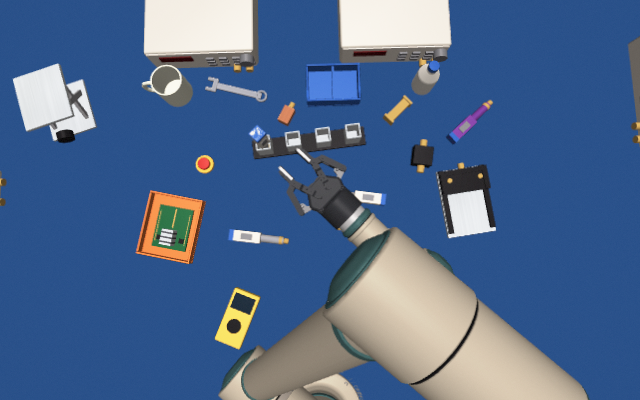

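Run:
```python
from plan import *
rows([.46,.10,.25],down(-30),14)
```

```text
t 23.15 grasp now [0.5884 0.0337 0.2465] toolx [0.706 0.709 0.01 ] ang 91.4 w 0.0429 F [-0.1  0.2 -0.8] q [-0.72  0.58  2.29  1.63  1.56 -1.31]
([-0.002, -0.008, -0.018], [-0.8, -6.4, -0.9])
([-0.002, -0.008, -0.018], [-0.8, -6.4, -0.9])
([-0.002, -0.008, -0.017], [-0.8, -6.4, -0.9])
([-0.002, -0.008, -0.017], [-0.8, -6.4, -0.9])
([-0.002, -0.008, -0.017], [-0.8, -6.4, -0.9])
([-0.001, -0.008, -0.017], [-0.8, -6.4, -0.9])
([-0.001, -0.008, -0.017], [-0.8, -6.4, -0.9])
([-0.001, -0.008, -0.017], [-0.8, -6.4, -0.9])
([-0.001, -0.008, -0.017], [-0.8, -6.4, -0.9])
([-0.0, -0.008, -0.017], [-0.8, -6.4, -0.9])
([-0.0, -0.008, -0.017], [-0.8, -6.4, -0.9])
([0.0, -0.008, -0.017], [-0.8, -6.4, -0.9])
([0.0, -0.008, -0.017], [-0.8, -6.4, -0.9])
([0.001, -0.008, -0.017], [-0.8, -6.4, -0.9])
```

Request:
arm_command([
  {"dp":[-0.002,-0.008,-0.017],"turn":[-0.8,-6.4,-0.9],"grip":0.4},
  {"dp":[-0.002,-0.008,-0.017],"turn":[-0.8,-6.4,-0.9],"grip":0.4},
  {"dp":[-0.002,-0.008,-0.017],"turn":[-0.8,-6.4,-0.9],"grip":0.4},
  {"dp":[-0.002,-0.008,-0.017],"turn":[-0.8,-6.4,-0.9],"grip":0.4},
  {"dp":[-0.002,-0.008,-0.017],"turn":[-0.8,-6.4,-0.9],"grip":0.4},
  {"dp":[-0.001,-0.008,-0.017],"turn":[-0.8,-6.4,-0.9],"grip":0.4},
  {"dp":[-0.001,-0.008,-0.017],"turn":[-0.8,-6.4,-0.9],"grip":0.4},
])

```text
clock: 23.85
position: [0.4514, -0.0157, 0.3521]
ee_rot: [0.191, 0.831, 0.403, -0.333]
contact_force: [-0.1, 1.7, -0.1]
width: 0.0598
```

Request:
arm_command([
  {"dp":[-0.001,-0.008,-0.017],"turn":[-0.8,-6.4,-0.9],"grip":0.4},
  {"dp":[-0.001,-0.008,-0.017],"turn":[-0.8,-6.4,-0.9],"grip":0.4},
  {"dp":[0,-0.008,-0.017],"turn":[-0.8,-6.4,-0.9],"grip":0.4},
  {"dp":[0,-0.008,-0.017],"turn":[-0.8,-6.4,-0.9],"grip":0.4},
  {"dp":[0,-0.008,-0.017],"turn":[-0.8,-6.4,-0.9],"grip":0.4},
  {"dp":[0,-0.008,-0.017],"turn":[-0.8,-6.4,-0.9],"grip":0.4},
  {"dp":[0.001,-0.008,-0.017],"turn":[-0.8,-6.4,-0.9],"grip":0.4},
])

```text
clock: 24.55
position: [0.4604, 0.1029, 0.4012]
ee_rot: [-0.352, -0.608, -0.36, 0.614]
contact_force: [-0.0, -0.0, -1.3]
width: 0.0595
```

Run:
```python
from plan import *
rows([.444,.177,.1],down(-7.1))
crop("side","s15",225,120,150,130,5)
crop("top","t15",210,100,200,150,4)
```

```text
t 24.55 grasp now [0.4584 0.1039 0.2462] toolx [-0.013  0.006 -1.   ] ang 22.5 w 0.0595 F [-0.  -0.  -1.3] q [0.07 0.13 1.71 0.01 1.32 0.58]
([0.029, -0.01, -0.011], [-4.5, -0.0, 0.2])
([0.029, -0.009, -0.012], [-4.5, -0.0, 0.2])
([0.029, -0.008, -0.013], [-4.5, -0.0, 0.2])
([0.029, -0.007, -0.013], [-4.5, -0.0, 0.2])
([0.029, -0.006, -0.014], [-4.5, -0.0, 0.2])
```

View pics/s15.png

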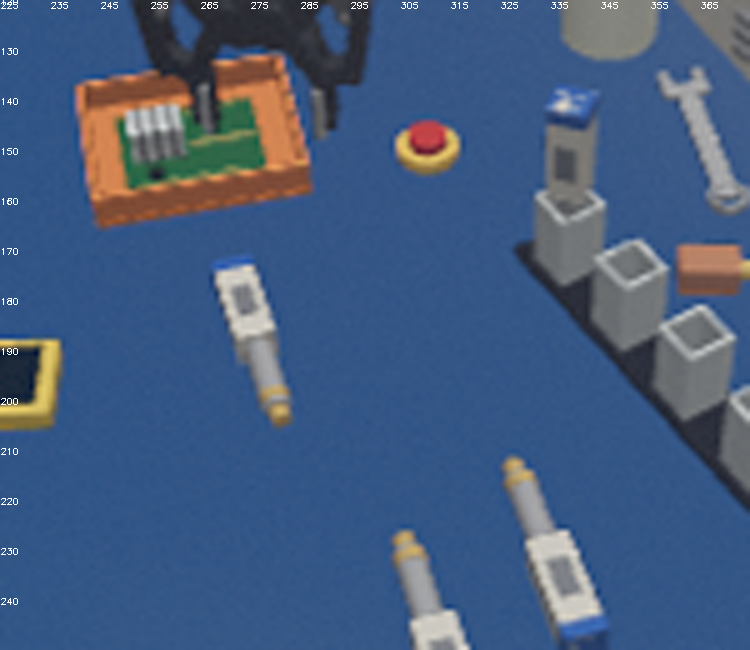

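View pics/t15.png

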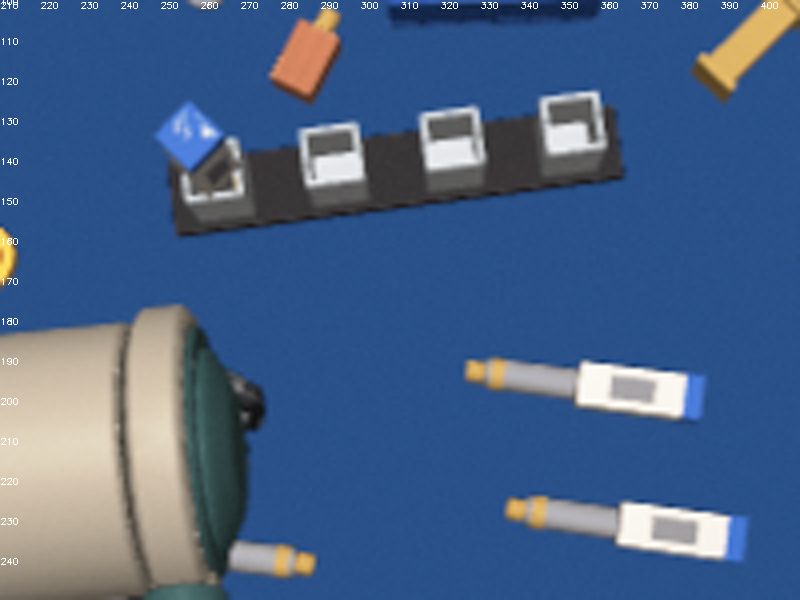

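Request:
arm_command([
  {"dp":[0.029,-0.01,-0.011],"turn":[-4.5,0,0.2],"grip":0.4},
  {"dp":[0.029,-0.009,-0.012],"turn":[-4.5,0,0.2],"grip":0.4},
  {"dp":[0.029,-0.008,-0.013],"turn":[-4.5,0,0.2],"grip":0.4},
  {"dp":[0.029,-0.007,-0.013],"turn":[-4.5,0,0.2],"grip":0.4},
  {"dp":[0.029,-0.006,-0.014],"turn":[-4.5,0,0.2],"grip":0.4},
  {"dp":[0,0,0],"turn":[0,0,0],"grip":0.4},
  {"dp":[0,0,0],"turn":[0,0,0],"grip":0.4},
])

```text
clock: 25.35
position: [0.4447, 0.1759, 0.2564]
ee_rot: [0.467, 0.533, 0.467, -0.528]
contact_force: [0.4, -0.3, 0.6]
width: 0.0597
```

Run:
```python
from plan import *
rows([.444,.177,.02],down(-7.1))
crop("side","s16",235,130,75,80,8)
```

```text
t 25.35 grasp now [0.4455 0.1766 0.1014] toolx [ 0.005  0.005 -1.   ] ang 0.4 w 0.0597 F [ 0.4 -0.3  0.6] q [0.23 0.27 1.93 0.   0.94 0.35]
([0.027, -0.0, -0.0], [-0.0, -0.1, -0.1])
([0.027, -0.0, -0.0], [-0.0, -0.1, -0.1])
([0.027, -0.0, -0.0], [-0.0, -0.1, -0.1])
```

View pics/s16.png

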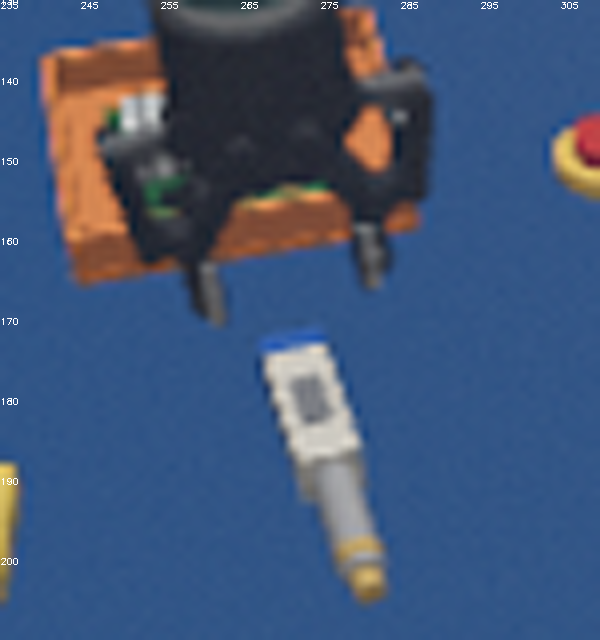

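Request:
arm_command([
  {"dp":[0.027,0,0],"turn":[0,0,0],"grip":0.4},
  {"dp":[0.027,0,0],"turn":[0,0,0],"grip":0.4},
  {"dp":[0.02,0,0],"turn":[0,0,0],"grip":0.4},
  {"dp":[0.007,0,0],"turn":[0,0,0],"grip":0.4},
  {"dp":[0,0,0],"turn":[0,0,0],"grip":0.4},
  {"dp":[0,0,0],"turn":[0,0,0],"grip":0.4},
], grip_force=70)

```text
clock: 26.0
position: [0.4464, 0.1768, 0.177]
ee_rot: [0.468, 0.534, 0.467, -0.527]
contact_force: [-0.1, 0.5, -0.3]
width: 0.0597
```

Run:
```python
from plan import *
rows([.444,.177,.02],down(-7.1))
crop("side","s17",235,130,75,80,8)
```

```text
t 26.0 grasp now [0.4479 0.1777 0.022 ] toolx [ 0.009  0.005 -1.   ] ang 0.6 w 0.0597 F [-0.1  0.5 -0.3] q [0.23 0.38 2.02 0.   0.72 0.35]
([0.002, -0.002, 0.0], [-0.1, -0.4, -0.5])
```

View pics/s17.png

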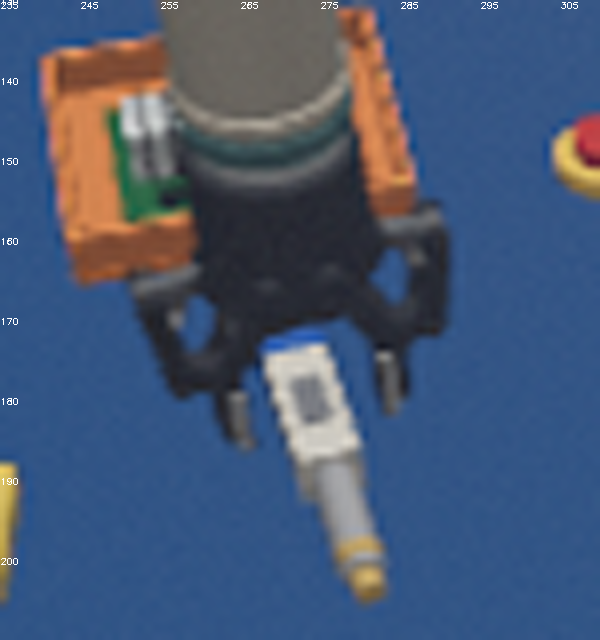

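Aligned on sensor 2. Next I'll close, lift and look ahead to the turn.

Request:
arm_command([
  {"dp":[0,-0.002,0],"turn":[0,0,0],"grip":0.2},
  {"dp":[0,0,0],"turn":[0,0,0],"grip":0},
  {"dp":[0,0,0],"turn":[0,0,0],"grip":-0.3},
  {"dp":[0,0,0],"turn":[0,0,0],"grip":-1},
  {"dp":[0,0,0],"turn":[0,0,0],"grip":-1},
  {"dp":[0,0,0],"turn":[0,0,0],"grip":-1},
])

```text
clock: 26.65
position: [0.4438, 0.1774, 0.1764]
ee_rot: [0.468, 0.534, 0.467, -0.527]
contact_force: [0.2, 0.4, 6.1]
width: 0.0269
```

Run:
```python
from plan import *
rows([.444,.177,.29],down(-7.1))
```

```text
t 26.65 grasp now [0.445  0.1782 0.0214] toolx [ 0.008  0.005 -1.   ] ang 0.5 w 0.0269 F [0.2 0.4 6.1] q [0.23 0.38 2.03 0.   0.72 0.35]
([-0.038, 0.0, -0.0], [-0.0, -0.0, -0.1])
([-0.038, 0.0, -0.0], [-0.0, -0.0, -0.1])
([-0.038, 0.0, -0.0], [-0.0, -0.0, -0.1])
([-0.038, 0.0, -0.0], [-0.0, -0.0, -0.1])
([-0.038, 0.0, -0.0], [-0.0, -0.0, -0.1])
([-0.038, 0.0, -0.0], [-0.0, -0.0, -0.1])
([-0.038, 0.0, 0.0], [-0.0, -0.0, -0.1])
```

Request:
arm_command([
  {"dp":[-0.01,0,0],"turn":[0,0,0],"grip":-1},
  {"dp":[-0.03,0,0],"turn":[0,0,0],"grip":-1},
  {"dp":[-0.04,0,0],"turn":[0,0,0],"grip":-1},
  {"dp":[-0.04,0,0],"turn":[0,0,0],"grip":-1},
  {"dp":[-0.04,0,0],"turn":[0,0,0],"grip":-1},
  {"dp":[-0.04,0,0],"turn":[0,0,0],"grip":-1},
  {"dp":[-0.04,0,0],"turn":[0,0,0],"grip":-1},
  {"dp":[-0.03,0,0],"turn":[0,0,0],"grip":-1},
])

```text
clock: 27.45
position: [0.4411, 0.1759, 0.4488]
ee_rot: [0.469, 0.534, 0.467, -0.526]
contact_force: [0.6, -0.6, -1.3]
width: 0.0269
```

Run:
```python
from plan import *
rows([.5,.0,.29],down(-45),8)
```

```text
t 27.45 grasp now [0.4426 0.1768 0.2938] toolx [ 0.01   0.006 -1.   ] ang 37.8 w 0.0269 F [ 0.6 -0.6 -1.3] q [0.23 0.1  1.63 0.   1.41 0.36]
([0.0, 0.01, 0.021], [4.7, -0.1, -0.0])
([0.0, 0.012, 0.02], [4.7, -0.1, -0.0])
([0.0, 0.013, 0.019], [4.7, -0.1, -0.0])
([0.0, 0.015, 0.018], [4.7, -0.1, -0.0])
([0.0, 0.016, 0.017], [4.7, -0.1, -0.0])
([0.0, 0.018, 0.015], [4.7, -0.1, -0.0])
([0.0, 0.019, 0.014], [4.7, -0.1, -0.0])
([0.0, 0.02, 0.012], [4.7, -0.1, -0.0])
```

Request:
arm_command([
  {"dp":[0,0.01,0.021],"turn":[4.7,0,0],"grip":-1},
  {"dp":[0,0.012,0.02],"turn":[4.7,0,0],"grip":-1},
  {"dp":[0,0.013,0.019],"turn":[4.7,0,0],"grip":-1},
  {"dp":[0,0.015,0.018],"turn":[4.7,0,0],"grip":-1},
  {"dp":[0,0.016,0.017],"turn":[4.7,0,0],"grip":-1},
  {"dp":[0,0.018,0.015],"turn":[4.7,0,0],"grip":-1},
  {"dp":[0,0.019,0.014],"turn":[4.7,0,0],"grip":-1},
  {"dp":[0,0.02,0.012],"turn":[4.7,0,0],"grip":-1},
])

```text
clock: 28.25
position: [0.5005, -0.002, 0.4454]
ee_rot: [0.27, 0.656, 0.272, -0.651]
contact_force: [0.1, 0.7, -1.0]
width: 0.0269
```

Request:
arm_command([
  {"dp":[0.003,0.001,0.02],"turn":[0,7.5,0],"grip":-1},
  {"dp":[0.003,0.001,0.02],"turn":[0,7.5,0],"grip":-1},
  {"dp":[0.003,0.001,0.02],"turn":[0,7.5,0],"grip":-1},
  {"dp":[0.003,0.001,0.02],"turn":[0,7.5,0],"grip":-1},
  {"dp":[0.003,0.001,0.02],"turn":[0,7.5,0],"grip":-1},
  {"dp":[0.003,0.001,0.02],"turn":[0,7.5,0],"grip":-1},
])

```text
clock: 28.85
position: [0.4303, -0.0799, 0.3906]
ee_rot: [0.147, 0.855, 0.355, -0.347]
contact_force: [-0.6, 1.2, -2.7]
width: 0.0265
```

Request:
arm_command([
  {"dp":[0.003,0.001,0.021],"turn":[0,7.5,0],"grip":-1},
  {"dp":[0.003,0.001,0.021],"turn":[0,7.5,0],"grip":-1},
  {"dp":[0.003,0.001,0.021],"turn":[0,7.5,0],"grip":-1},
  {"dp":[0.003,0.001,0.021],"turn":[0,7.5,0],"grip":-1},
  {"dp":[0.003,0.001,0.021],"turn":[0,7.5,0],"grip":-1},
  {"dp":[0.003,0.001,0.021],"turn":[0,7.5,0],"grip":-1},
  {"dp":[0,0,0],"turn":[0,0,0],"grip":-1},
])

```text
clock: 29.55
position: [0.4102, -0.1127, 0.2669]
ee_rot: [-0.007, 0.923, 0.384, 0.001]
contact_force: [0.2, -0.5, -1.5]
width: 0.0271
```

Run:
```python
from plan import *
c=np.array([.6842,.0452]); T=horiz(45,-1)
rows([*(c-.0075*T[:2,0]),.24],T)
```

```text
t 29.55 grasp now [ 0.5196 -0.0029  0.2681] toolx [0.706 0.708 0.007] ang 0.8 w 0.0271 F [ 0.2 -0.5 -1.5] q [-0.92  0.51  2.35  1.44  1.62 -1.28]
([0.029, 0.017, 0.005], [-0.1, -0.1, 0.0])
([0.029, 0.017, 0.005], [-0.1, -0.1, 0.0])
([0.029, 0.016, 0.005], [-0.1, -0.1, 0.0])
([0.029, 0.016, 0.005], [-0.1, -0.1, 0.0])
([0.029, 0.016, 0.005], [-0.1, -0.1, 0.0])
```

Request:
arm_command([
  {"dp":[0.022,0.012,0.005],"turn":[0,0,0],"grip":-1},
  {"dp":[0.029,0.017,0.005],"turn":[0,0,0],"grip":-1},
  {"dp":[0.029,0.016,0.005],"turn":[0,0,0],"grip":-1},
  {"dp":[0.029,0.016,0.005],"turn":[0,0,0],"grip":-1},
  {"dp":[0.029,0.016,0.005],"turn":[0,0,0],"grip":-1},
  {"dp":[0.007,0.004,0],"turn":[0,0,0],"grip":-1},
  {"dp":[0,0,0],"turn":[0,0,0],"grip":-1},
  {"dp":[0,0,0],"turn":[0,0,0],"grip":-1},
])

```text
clock: 30.35
position: [0.5682, -0.0644, 0.2499]
ee_rot: [0.0, 0.923, 0.385, 0.004]
contact_force: [0.5, -0.3, -0.1]
width: 0.0269
```

Run:
```python
from plan import *
corr([.6842,.0452],off=.1625)
s,R=tool(); a=s['position']+.1625*R[:,0]; z=-R[:,2]
for n,d in(("tip",-.112),("goldring",-.1),("cap",.04)): print(n,proj("top",a+d*z).round(1),proj("side",a+d*z).round(1))
crop("side","s18",310,90,80,80,8)
crop("top","t18",240,80,90,80,8)
```

```text
tip [0.6834 0.0515 0.1392] axis tilt deg 0.49 F [ 0.5 -0.3 -0.1]
corr tool [-0.0039  0.005  -0.    ]
tip [288.6 131.8] [350.8 156.9]
goldring [288.2 130.4] [350.9 154.2]
cap [282.4 111.9] [352.9 119.2]
```

View pics/s18.png

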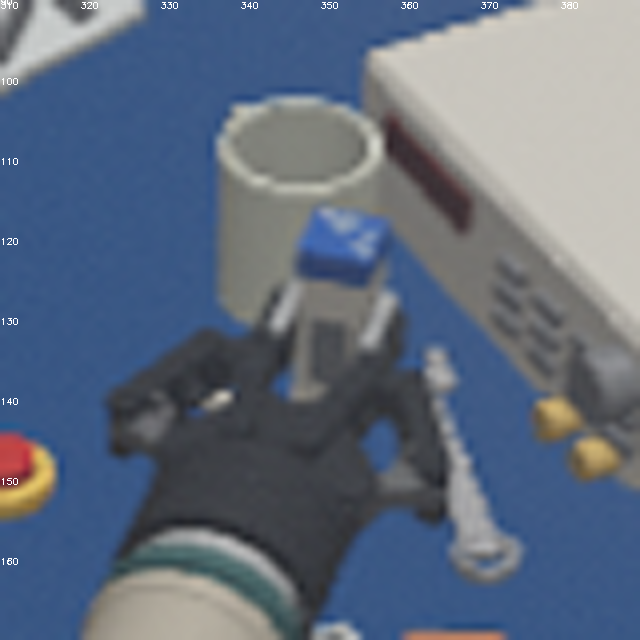

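View pics/t18.png

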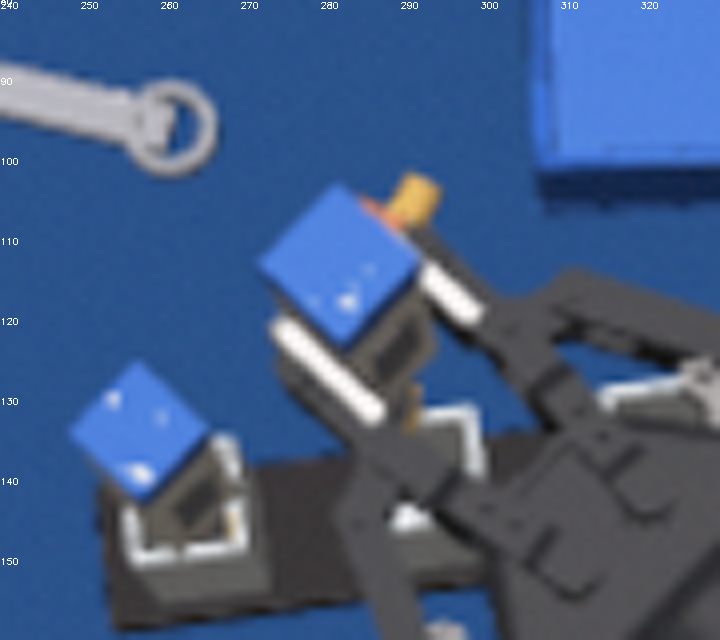

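Request:
arm_command([
  {"dp":[-0.004,0.005,0.01],"turn":[0,0,0],"grip":-1},
  {"dp":[0,0,0.02],"turn":[0,0,0],"grip":-1},
  {"dp":[0,0,0.02],"turn":[0,0,0],"grip":-1},
  {"dp":[0,0,0.01],"turn":[0,0,0],"grip":-1},
  {"dp":[0,0,0],"turn":[0,0,0],"grip":-1},
  {"dp":[0,0,0],"turn":[0,0,0],"grip":-1},
])

```text
clock: 31.05
position: [0.5701, -0.0714, 0.1881]
ee_rot: [-0.001, 0.923, 0.384, 0.004]
contact_force: [-0.2, 0.1, -0.6]
width: 0.0268
```

Run:
```python
from plan import *
corr([.6842,.0452],off=.1625)
```

```text
tip [0.6854 0.0445 0.0775] axis tilt deg 0.51 F [-0.2  0.1 -0.6]
corr tool [-0.0004 -0.0013 -0.    ]
```

Request:
arm_command([
  {"dp":[0,-0.001,0.01],"turn":[0,0,0],"grip":-1},
  {"dp":[0,0,0.015],"turn":[0,0,0],"grip":-1},
  {"dp":[0,0,0.015],"turn":[0,0,0],"grip":-1},
  {"dp":[0,0,0.015],"turn":[0,0,0],"grip":-1},
  {"dp":[0,0,0.006],"turn":[0,0,0],"grip":-1},
  {"dp":[0,0,0],"turn":[0,0,0],"grip":-1},
])

```text
clock: 31.65
position: [0.5699, -0.0699, 0.1266]
ee_rot: [-0.001, 0.923, 0.384, 0.004]
contact_force: [0.7, -0.7, -0.6]
width: 0.0266
```

Run:
```python
from plan import *
corr([.6842,.0452],off=.1625)
```

```text
tip [0.685  0.046  0.0159] axis tilt deg 0.46 F [ 0.7 -0.7 -0.6]
corr tool [-0.0012  0.     -0.    ]
```

Request:
arm_command([
  {"dp":[0,0,0.004],"turn":[0,0,0],"grip":-1},
  {"dp":[0,0,0.001],"turn":[0,0,0],"grip":-1},
  {"dp":[0,0,0],"turn":[0,0,0],"grip":-1},
  {"dp":[0,0,0],"turn":[0,0,0],"grip":-0.2},
  {"dp":[0,0,0],"turn":[0,0,0],"grip":-0.05},
  {"dp":[0,0,0],"turn":[0,0,0],"grip":-0.05},
])

```text
clock: 32.25
position: [0.5699, -0.0699, 0.1226]
ee_rot: [-0.001, 0.923, 0.384, 0.004]
contact_force: [-0.2, -0.1, -0.1]
width: 0.0405
```

Request:
arm_command([
  {"dp":[-0.015,0,0],"turn":[0,0,0],"grip":-0.05},
  {"dp":[-0.03,0,0],"turn":[0,0,0],"grip":-0.05},
  {"dp":[-0.03,0,-0.01],"turn":[0,0,0],"grip":0},
  {"dp":[-0.03,0,-0.03],"turn":[0,0,0],"grip":0},
  {"dp":[-0.01,0,-0.04],"turn":[0,0,0],"grip":0.4},
  {"dp":[0,0,-0.04],"turn":[0,0,0],"grip":0.4},
])

```text
clock: 32.85
position: [0.4874, -0.1538, 0.2421]
ee_rot: [-0.002, 0.924, 0.383, 0.004]
contact_force: [1.1, -1.1, -0.8]
width: 0.0596
```

Run:
```python
from plan import *
for n in("side","top"):
    im=manip.get_image(n)[:,:,::-1]; cv2.imwrite(f"pics/{n}19.png",im)
# next: S3 flip +1 : tool y yaw = -98.2+90=-8.2
rows([.5,-.06,.26],down(-30),14)
```

```text
t 32.95 grasp now [ 0.5969 -0.0425  0.2475] toolx [0.705 0.709 0.011] ang 91.5 w 0.0601 F [ 0.5  0.1 -0.6] q [-0.84  0.6   2.17  1.52  1.6  -1.21]
([-0.005, -0.002, -0.018], [-0.8, -6.4, -0.9])
([-0.005, -0.002, -0.018], [-0.8, -6.4, -0.9])
([-0.005, -0.002, -0.017], [-0.8, -6.4, -0.9])
([-0.005, -0.002, -0.017], [-0.8, -6.4, -0.9])
([-0.004, -0.002, -0.016], [-0.8, -6.4, -0.9])
([-0.004, -0.002, -0.016], [-0.8, -6.4, -0.9])
([-0.004, -0.002, -0.015], [-0.8, -6.4, -0.9])
([-0.004, -0.002, -0.015], [-0.8, -6.4, -0.9])
([-0.003, -0.003, -0.014], [-0.8, -6.4, -0.9])
([-0.003, -0.003, -0.014], [-0.8, -6.4, -0.9])
([-0.002, -0.003, -0.013], [-0.8, -6.4, -0.9])
([-0.002, -0.003, -0.013], [-0.8, -6.4, -0.9])
([-0.001, -0.003, -0.013], [-0.8, -6.4, -0.9])
([-0.0, -0.003, -0.013], [-0.8, -6.4, -0.9])
```

View pics/top19.png

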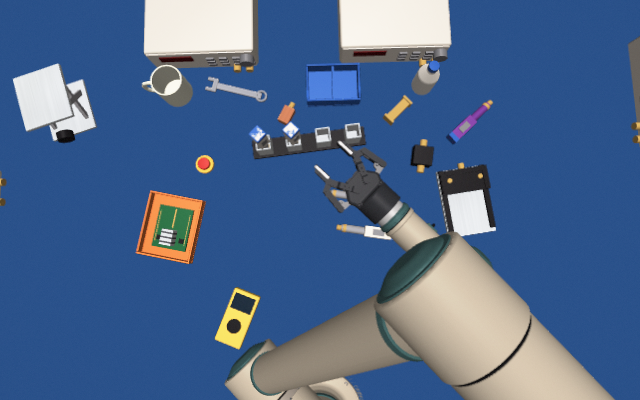

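View pics/side19.png

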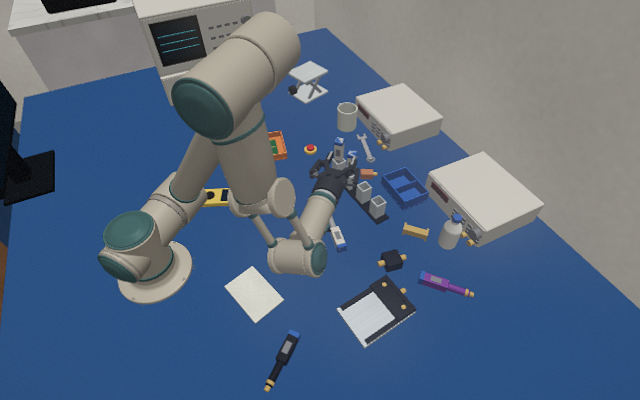

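Request:
arm_command([
  {"dp":[-0.005,-0.002,-0.017],"turn":[-0.8,-6.4,-0.9],"grip":0.4},
  {"dp":[-0.005,-0.002,-0.017],"turn":[-0.8,-6.4,-0.9],"grip":0.4},
  {"dp":[-0.005,-0.002,-0.017],"turn":[-0.8,-6.4,-0.9],"grip":0.4},
  {"dp":[-0.005,-0.002,-0.017],"turn":[-0.8,-6.4,-0.9],"grip":0.4},
  {"dp":[-0.004,-0.002,-0.016],"turn":[-0.8,-6.4,-0.9],"grip":0.4},
  {"dp":[-0.004,-0.002,-0.016],"turn":[-0.8,-6.4,-0.9],"grip":0.4},
  {"dp":[-0.004,-0.002,-0.015],"turn":[-0.8,-6.4,-0.9],"grip":0.4},
])

```text
clock: 33.65
position: [0.4774, -0.1354, 0.3571]
ee_rot: [0.191, 0.831, 0.404, -0.331]
contact_force: [0.3, 0.2, -1.1]
width: 0.0599
```

Request:
arm_command([
  {"dp":[-0.004,-0.002,-0.015],"turn":[-0.8,-6.4,-0.9],"grip":0.4},
  {"dp":[-0.003,-0.003,-0.014],"turn":[-0.8,-6.4,-0.9],"grip":0.4},
  {"dp":[-0.003,-0.003,-0.014],"turn":[-0.8,-6.4,-0.9],"grip":0.4},
  {"dp":[-0.002,-0.003,-0.013],"turn":[-0.8,-6.4,-0.9],"grip":0.4},
  {"dp":[-0.002,-0.003,-0.013],"turn":[-0.8,-6.4,-0.9],"grip":0.4},
  {"dp":[-0.001,-0.003,-0.013],"turn":[-0.8,-6.4,-0.9],"grip":0.4},
  {"dp":[0,-0.003,-0.013],"turn":[-0.8,-6.4,-0.9],"grip":0.4},
])

```text
clock: 34.35
position: [0.5002, -0.0605, 0.4099]
ee_rot: [-0.352, -0.609, -0.36, 0.613]
contact_force: [-0.2, 1.5, 0.3]
width: 0.0594
```

Run:
```python
from plan import *
rows([.5372,-.1454,.1],down(-8.2))
crop("top","t20",240,110,180,140,4)
crop("side","s20",290,130,130,140,5)
```

```text
t 34.35 grasp now [ 0.4985 -0.0592  0.2549] toolx [-0.011  0.008 -1.   ] ang 21.4 w 0.0594 F [-0.2  1.5  0.3] q [-0.26  0.17  1.64  0.01  1.35  0.25]
([0.031, 0.015, 0.011], [-4.3, -0.0, 0.1])
([0.031, 0.014, 0.012], [-4.3, -0.0, 0.1])
([0.031, 0.013, 0.013], [-4.3, -0.0, 0.1])
([0.031, 0.012, 0.014], [-4.3, -0.0, 0.1])
([0.031, 0.011, 0.015], [-4.3, -0.0, 0.1])
```

View pics/t20.png

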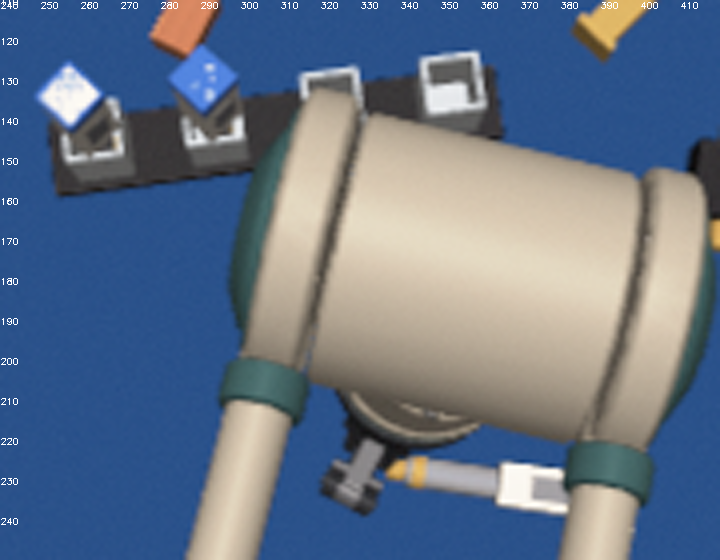

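View pics/s20.png

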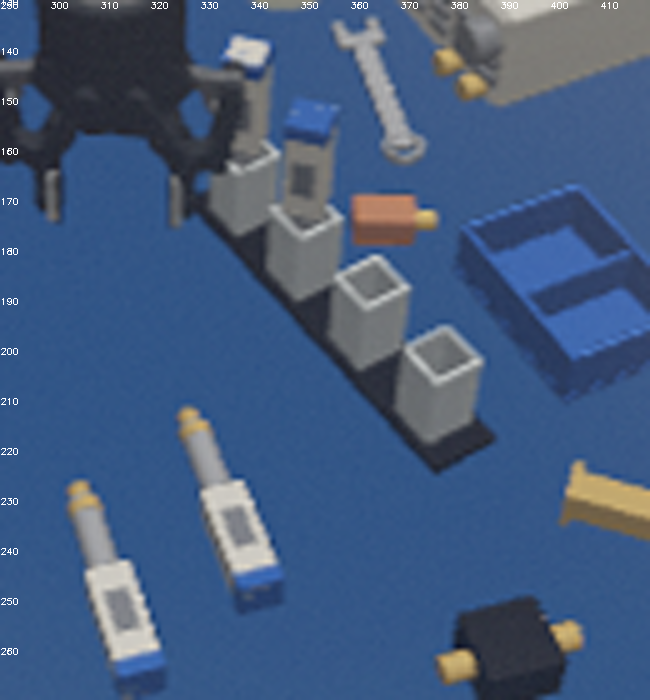

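Request:
arm_command([
  {"dp":[0.03,0.015,0.011],"turn":[-4.3,0,0.1],"grip":0.4},
  {"dp":[0.03,0.014,0.012],"turn":[-4.3,0,0.1],"grip":0.4},
  {"dp":[0.03,0.013,0.013],"turn":[-4.3,0,0.1],"grip":0.4},
  {"dp":[0.03,0.012,0.014],"turn":[-4.3,0,0.1],"grip":0.4},
  {"dp":[0.03,0.011,0.015],"turn":[-4.3,0,0.1],"grip":0.4},
  {"dp":[0,0,0],"turn":[0,0,0],"grip":0.4},
  {"dp":[0,0,0],"turn":[0,0,0],"grip":0.4},
])

```text
clock: 35.15
position: [0.5365, -0.1447, 0.258]
ee_rot: [0.459, 0.537, 0.466, -0.533]
contact_force: [-0.9, -0.4, 0.2]
width: 0.0596
```

Run:
```python
from plan import *
for g in ((.5372,-.1454,.028),(.5532,-.0346,.014),(.4461,-.1688,.028),(.4624,-.058,.014)): print(proj("side",np.array(g)).round(1))
rows([.5372,-.1454,.02],down(-8.2))
crop("side","s21",300,180,75,80,8)
```

```text
[338.2 236.3]
[326.9 212.6]
[314.7 253. ]
[304.8 227.3]
t 35.15 grasp now [ 0.5363 -0.1429  0.103 ] toolx [-0.002  0.011 -1.   ] ang 0.7 w 0.0596 F [-0.9 -0.4  0.2] q [-0.39  0.37  1.76  0.01  1.02 -0.25]
([0.028, 0.0, 0.001], [-0.0, -0.2, 0.1])
([0.028, 0.0, 0.0], [-0.0, -0.2, 0.1])
([0.028, 0.0, 0.0], [-0.0, -0.2, 0.1])
```

View pics/s21.png

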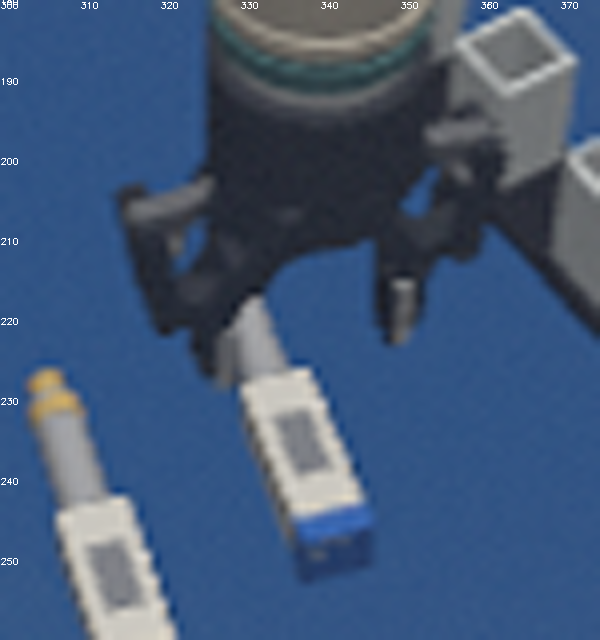

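Request:
arm_command([
  {"dp":[0.028,0,0],"turn":[0,-0.3,0.1],"grip":0.4},
  {"dp":[0.028,0,0],"turn":[0,0,0],"grip":0.4},
  {"dp":[0.02,0,0],"turn":[0,0,0],"grip":0.4},
  {"dp":[0.007,0,0],"turn":[0,0,0],"grip":0.4},
  {"dp":[0,0,0],"turn":[0,0,0],"grip":0.4},
  {"dp":[0,0,0],"turn":[0,0,0],"grip":0.4},
])

```text
clock: 35.8
position: [0.538, -0.1437, 0.1774]
ee_rot: [0.464, 0.536, 0.463, -0.532]
contact_force: [0.3, 0.5, -0.5]
width: 0.0598
```

Run:
```python
from plan import *
rows([.5372,-.1454,.02],down(-8.2))
crop("side","s22",300,180,75,80,8)
```

```text
t 35.8 grasp now [ 0.5387 -0.1432  0.0224] toolx [ 0.004  0.003 -1.   ] ang 0.3 w 0.0598 F [ 0.3  0.5 -0.5] q [-0.39  0.47  1.85  0.01  0.82 -0.25]
([0.002, -0.001, 0.002], [0.1, -0.2, -0.2])
```

View pics/s22.png

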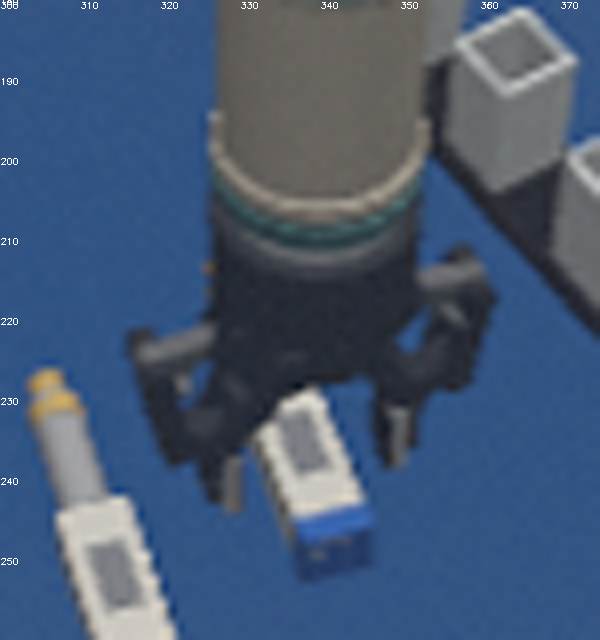

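Straddling sensor 3's body. I'll close and lift.

Request:
arm_command([
  {"dp":[0.001,-0.001,0.002],"turn":[0,0,0],"grip":0.2},
  {"dp":[0,0,0],"turn":[0,0,0],"grip":0},
  {"dp":[0,0,0],"turn":[0,0,0],"grip":-0.3},
  {"dp":[0,0,0],"turn":[0,0,0],"grip":-1},
  {"dp":[0,0,0],"turn":[0,0,0],"grip":-1},
  {"dp":[0,0,0],"turn":[0,0,0],"grip":-1},
], grip_force=70)

```text
clock: 36.45
position: [0.5364, -0.1457, 0.1755]
ee_rot: [0.463, 0.536, 0.464, -0.533]
contact_force: [-0.7, -0.4, 6.2]
width: 0.027
```

Request:
arm_command([
  {"dp":[-0.01,0,0],"turn":[0,0,0],"grip":-1},
  {"dp":[-0.03,0,0],"turn":[0,0,0],"grip":-1},
  {"dp":[-0.04,0,0],"turn":[0,0,0],"grip":-1},
  {"dp":[-0.04,0,0],"turn":[0,0,0],"grip":-1},
  {"dp":[-0.04,0,0],"turn":[0,0,0],"grip":-1},
  {"dp":[-0.04,0,0],"turn":[0,0,0],"grip":-1},
  {"dp":[-0.03,0,0],"turn":[0,0,0],"grip":-1},
  {"dp":[-0.02,0,0],"turn":[0,0,0],"grip":-1},
])

```text
clock: 37.25
position: [0.5355, -0.1463, 0.4278]
ee_rot: [0.464, 0.536, 0.463, -0.532]
contact_force: [-0.2, -0.6, -1.1]
width: 0.027
```

```bash
cat > seq3.py <<'E'
from plan import *
import sys
# plan the S3/S4 turn: down yaw to pb, tilt to 20 below horizontal, yaw to 45, level ; check from current state
s,R=tool(); g=s['position']+.155*R[:,0]
M=np.array([.45,-.15,.28])
for pb in (-180,-200,-215):
  for M in (np.array([.45,-.15,.28]),np.array([.5,-.1,.28]),np.array([.45,-.1,.28])):
    w=[(g,R),(M,down(pb+90)),(M,horiz(pb,1,20))]+[(M,horiz(p,1,20)) for p in np.linspace(pb,-315,6)[1:]]+[(M,horiz(45,1,0)),((.685,-.035,.25),horiz(45,1)),((.685,-.035,.12),horiz(45,1))]
    Q,ok=track(w,s['qpos'],10); print(pb,M,ok,np.minimum(Q-LO,HI-Q).min(0).round(2),np.abs(np.diff(Q,axis=0)).max().round(2),"min elbow/wrist z",min(fk(q,P,True)[2][2][2] for q in Q).round(3))
E
python3 seq3.py
```

```text
-180 [ 0.45 -0.15  0.28] True [1.64 0.86 0.53 0.8  0.28 0.43] 0.14 min elbow/wrist z 0.12
-180 [ 0.5  -0.1   0.28] True [1.79 0.91 0.49 0.87 0.22 0.39] 0.15 min elbow/wrist z 0.12
-180 [ 0.45 -0.1   0.28] True [1.68 0.83 0.43 0.88 0.3  0.44] 0.15 min elbow/wrist z 0.12
-200 [ 0.45 -0.15  0.28] True [1.64 0.86 0.53 1.08 0.28 0.43] 0.17 min elbow/wrist z 0.12
-200 [ 0.5  -0.1   0.28] True [1.79 0.91 0.49 1.18 0.22 0.39] 0.18 min elbow/wrist z 0.12
-200 [ 0.45 -0.1   0.28] True [1.68 0.83 0.43 1.16 0.3  0.44] 0.18 min elbow/wrist z 0.12
-215 [ 0.45 -0.15  0.28] True [1.64 0.86 0.53 1.18 0.29 0.43] 0.2 min elbow/wrist z 0.12
-215 [ 0.5  -0.1   0.28] True [1.79 0.91 0.49 1.18 0.27 0.39] 0.21 min elbow/wrist z 0.12
-215 [ 0.45 -0.1   0.28] True [1.68 0.83 0.43 1.18 0.33 0.44] 0.21 min elbow/wrist z 0.12
```

Run:
```python
from plan import *
rows([.45,-.15,.28],down(-90),12)
```

```text
t 37.25 grasp now [ 0.5363 -0.1459  0.2728] toolx [ 0.005  0.002 -1.   ] ang 81.9 w 0.027 F [-0.2 -0.6 -1.1] q [-0.39  0.23  1.51  0.    1.4  -0.25]
([-0.001, -0.007, 0.001], [6.8, -0.0, -0.0])
([-0.001, -0.007, 0.002], [6.8, -0.0, -0.0])
([-0.001, -0.007, 0.003], [6.8, -0.0, -0.0])
([-0.001, -0.006, 0.004], [6.8, -0.0, -0.0])
([-0.001, -0.006, 0.004], [6.8, -0.0, -0.0])
([-0.001, -0.005, 0.005], [6.8, -0.0, -0.0])
([-0.001, -0.004, 0.006], [6.8, -0.0, -0.0])
([-0.001, -0.004, 0.006], [6.8, -0.0, -0.0])
([-0.001, -0.003, 0.006], [6.8, -0.0, -0.0])
([-0.001, -0.002, 0.007], [6.8, -0.0, -0.0])
([-0.001, -0.001, 0.007], [6.8, -0.0, -0.0])
([-0.001, -0.0, 0.007], [6.8, -0.0, -0.0])
```

Request:
arm_command([
  {"dp":[-0.001,-0.007,0.001],"turn":[6.8,0,0],"grip":-1},
  {"dp":[-0.001,-0.007,0.002],"turn":[6.8,0,0],"grip":-1},
  {"dp":[-0.001,-0.007,0.003],"turn":[6.8,0,0],"grip":-1},
  {"dp":[-0.001,-0.006,0.004],"turn":[6.8,0,0],"grip":-1},
  {"dp":[-0.001,-0.006,0.004],"turn":[6.8,0,0],"grip":-1},
  {"dp":[-0.001,-0.005,0.005],"turn":[6.8,0,0],"grip":-1},
])

```text
clock: 37.85
position: [0.4916, -0.1473, 0.4306]
ee_rot: [0.245, 0.663, 0.248, -0.662]
contact_force: [0.4, 0.3, -1.3]
width: 0.0268
```

Request:
arm_command([
  {"dp":[-0.001,-0.004,0.006],"turn":[6.8,0,0],"grip":-1},
  {"dp":[-0.001,-0.004,0.006],"turn":[6.8,0,0],"grip":-1},
  {"dp":[-0.001,-0.003,0.006],"turn":[6.8,0,0],"grip":-1},
  {"dp":[-0.001,-0.002,0.007],"turn":[6.8,0,0],"grip":-1},
  {"dp":[-0.001,-0.001,0.007],"turn":[6.8,0,0],"grip":-1},
  {"dp":[-0.001,0,0.007],"turn":[6.8,0,0],"grip":-1},
  {"dp":[0,0,0],"turn":[0,0,0],"grip":-1},
])

```text
clock: 38.55
position: [0.449, -0.1506, 0.4367]
ee_rot: [0.0, 0.707, 0.003, -0.707]
contact_force: [0.1, 0.2, -2.2]
width: 0.027
```

Run:
```python
from plan import *
rows([.45,-.15,.28],horiz(-180,1,20),10)
```

```text
t 38.55 grasp now [ 0.4491 -0.15    0.2817] toolx [ 0.001  0.004 -1.   ] ang 70.0 w 0.027 F [ 0.1  0.2 -2.2] q [-0.47  0.1   1.65  0.    1.39  1.09]
([0.001, -0.0, -0.019], [0.0, -7.0, 0.0])
([0.001, -0.0, -0.019], [0.0, -7.0, 0.0])
([0.001, -0.0, -0.019], [0.0, -7.0, 0.0])
([0.001, -0.0, -0.019], [0.0, -7.0, 0.0])
([0.001, -0.0, -0.019], [0.0, -7.0, 0.0])
([0.001, -0.0, -0.019], [0.0, -7.0, 0.0])
([0.001, -0.0, -0.019], [0.0, -7.0, 0.0])
([0.001, -0.0, -0.019], [0.0, -7.0, 0.0])
([0.001, -0.0, -0.019], [0.0, -7.0, 0.0])
([0.001, -0.0, -0.019], [0.0, -7.0, 0.0])
```

Request:
arm_command([
  {"dp":[0.001,0,-0.019],"turn":[0,-7,0],"grip":-1},
  {"dp":[0.001,0,-0.019],"turn":[0,-7,0],"grip":-1},
  {"dp":[0.001,0,-0.019],"turn":[0,-7,0],"grip":-1},
  {"dp":[0.001,0,-0.019],"turn":[0,-7,0],"grip":-1},
  {"dp":[0.001,0,-0.019],"turn":[0,-7,0],"grip":-1},
])

```text
clock: 39.05
position: [0.5411, -0.1501, 0.4093]
ee_rot: [-0.002, -0.461, -0.004, 0.887]
contact_force: [0.7, 0.6, -1.6]
width: 0.0266
```

Request:
arm_command([
  {"dp":[0.001,0,-0.019],"turn":[0,-7,0],"grip":-1},
  {"dp":[0.001,0,-0.019],"turn":[0,-7,0],"grip":-1},
  {"dp":[0.001,0,-0.019],"turn":[0,-7,0],"grip":-1},
  {"dp":[0.001,0,-0.019],"turn":[0,-7,0],"grip":-1},
  {"dp":[0.001,0,-0.019],"turn":[0,-7,0],"grip":-1},
  {"dp":[0,0,0],"turn":[0,0,0],"grip":-1},
])

```text
clock: 39.65
position: [0.5989, -0.1497, 0.3299]
ee_rot: [-0.003, -0.172, -0.005, 0.985]
contact_force: [0.7, -0.2, -2.2]
width: 0.0266
```

Run:
```python
from plan import *
rows([.45,-.15,.28],horiz(-247,1,20),9)
for n in("side",):
    im=manip.get_image(n)[:,:,::-1]; cv2.imwrite(f"pics/{n}23.png",im)
```

```text
t 39.65 grasp now [ 0.453  -0.1503  0.2775] toolx [-0.941 -0.004 -0.338] ang 67.4 w 0.0266 F [ 0.7 -0.2 -2.2] q [-0.28  0.73  1.22 -0.38  2.37  1.18]
([0.001, 0.019, 0.001], [2.6, 0.1, -7.0])
([0.001, 0.019, 0.001], [2.6, 0.1, -7.0])
([0.001, 0.019, 0.001], [2.6, 0.1, -7.0])
([0.001, 0.019, 0.001], [2.6, 0.1, -7.0])
([0.001, 0.019, 0.001], [2.6, 0.1, -7.0])
([0.001, 0.019, 0.001], [2.6, 0.1, -7.0])
([0.001, 0.019, 0.001], [2.6, 0.1, -7.0])
([0.001, 0.019, 0.001], [2.6, 0.1, -7.0])
([0.001, 0.019, 0.001], [2.6, 0.1, -7.0])
```

View pics/side23.png

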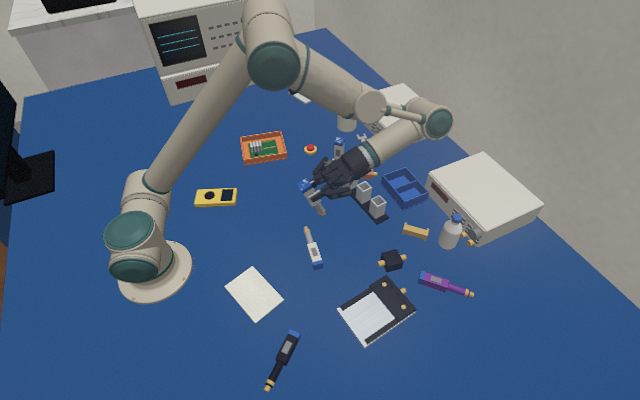

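Request:
arm_command([
  {"dp":[0.001,0.019,0.001],"turn":[2.6,0,-7],"grip":-1},
  {"dp":[0.001,0.019,0.001],"turn":[2.6,0,-7],"grip":-1},
  {"dp":[0.001,0.019,0.001],"turn":[2.6,0,-7],"grip":-1},
  {"dp":[0.001,0.019,0.001],"turn":[2.6,0,-7],"grip":-1},
  {"dp":[0.001,0.019,0.001],"turn":[2.6,0,-7],"grip":-1},
  {"dp":[0.001,0.019,0.001],"turn":[2.6,0,-7],"grip":-1},
  {"dp":[0.001,0.019,0.001],"turn":[2.6,0,-7],"grip":-1},
  {"dp":[0.001,0.019,0.001],"turn":[2.6,0,-7],"grip":-1},
])

```text
clock: 40.5
position: [0.5245, -0.277, 0.3424]
ee_rot: [0.491, -0.154, 0.088, 0.853]
contact_force: [-0.4, 0.4, -2.0]
width: 0.0267
```

Run:
```python
from plan import *
rows([.47,-.13,.28],horiz(45,1,2),11)
```

```text
t 40.5 grasp now [ 0.4516 -0.1514  0.2883] toolx [-0.471  0.81  -0.349] ang 77.1 w 0.0267 F [-0.4  0.4 -2. ] q [-0.71  0.66  1.32  0.43  2.3   1.99]
([0.002, 0.016, -0.004], [1.3, -1.4, -6.7])
([0.002, 0.016, -0.004], [1.3, -1.4, -6.7])
([0.003, 0.016, -0.004], [1.3, -1.4, -6.7])
([0.003, 0.016, -0.004], [1.3, -1.4, -6.7])
([0.003, 0.016, -0.004], [1.3, -1.4, -6.7])
([0.003, 0.017, -0.004], [1.3, -1.4, -6.7])
([0.003, 0.017, -0.004], [1.3, -1.4, -6.7])
([0.004, 0.017, -0.004], [1.3, -1.4, -6.7])
([0.004, 0.018, -0.004], [1.3, -1.4, -6.7])
([0.004, 0.018, -0.004], [1.3, -1.4, -6.7])
([0.004, 0.018, -0.004], [1.3, -1.4, -6.7])
```

Request:
arm_command([
  {"dp":[0.002,0.016,-0.004],"turn":[1.3,-1.4,-6.7],"grip":-1},
  {"dp":[0.002,0.016,-0.004],"turn":[1.3,-1.4,-6.7],"grip":-1},
  {"dp":[0.003,0.016,-0.004],"turn":[1.3,-1.4,-6.7],"grip":-1},
  {"dp":[0.003,0.016,-0.004],"turn":[1.3,-1.4,-6.7],"grip":-1},
  {"dp":[0.003,0.016,-0.004],"turn":[1.3,-1.4,-6.7],"grip":-1},
  {"dp":[0.003,0.017,-0.004],"turn":[1.3,-1.4,-6.7],"grip":-1},
])

```text
clock: 41.1
position: [0.4316, -0.29, 0.3118]
ee_rot: [0.768, -0.08, 0.052, 0.634]
contact_force: [-0.6, 0.4, -0.7]
width: 0.0268
```

Request:
arm_command([
  {"dp":[0.003,0.017,-0.004],"turn":[1.3,-1.4,-6.7],"grip":-1},
  {"dp":[0.004,0.017,-0.004],"turn":[1.3,-1.4,-6.7],"grip":-1},
  {"dp":[0.004,0.018,-0.004],"turn":[1.3,-1.4,-6.7],"grip":-1},
  {"dp":[0.004,0.018,-0.004],"turn":[1.3,-1.4,-6.7],"grip":-1},
  {"dp":[0.004,0.018,-0.004],"turn":[1.3,-1.4,-6.7],"grip":-1},
  {"dp":[0,0,0],"turn":[0,0,0],"grip":-1},
  {"dp":[0,0,0],"turn":[0,0,0],"grip":-1},
])

```text
clock: 41.8
position: [0.3611, -0.2405, 0.2858]
ee_rot: [0.921, -0.01, 0.017, 0.389]
contact_force: [0.9, -0.2, -1.0]
width: 0.0271
```

Run:
```python
from plan import *
c=np.array([.6924,-.0295]); T=horiz(45,1)
rows([*(c-.0065*T[:2,0]),.245],T)
crop("top","t24",250,100,150,120,5)
```

```text
t 41.8 grasp now [ 0.4692 -0.1296  0.2797] toolx [ 0.697  0.716 -0.039] ang 2.4 w 0.0271 F [ 0.9 -0.2 -1. ] q [-1.19  0.48  2.17  1.18  1.72  2.01]
([0.032, -0.013, -0.005], [0.0, -0.3, -0.1])
([0.032, -0.012, -0.005], [0.0, -0.3, -0.1])
([0.032, -0.012, -0.005], [0.0, -0.3, -0.1])
([0.032, -0.012, -0.005], [0.0, -0.3, -0.1])
([0.032, -0.012, -0.005], [0.0, -0.3, -0.1])
([0.032, -0.012, -0.005], [0.0, -0.3, -0.1])
([0.032, -0.012, -0.006], [0.0, -0.3, -0.1])
```

View pics/t24.png

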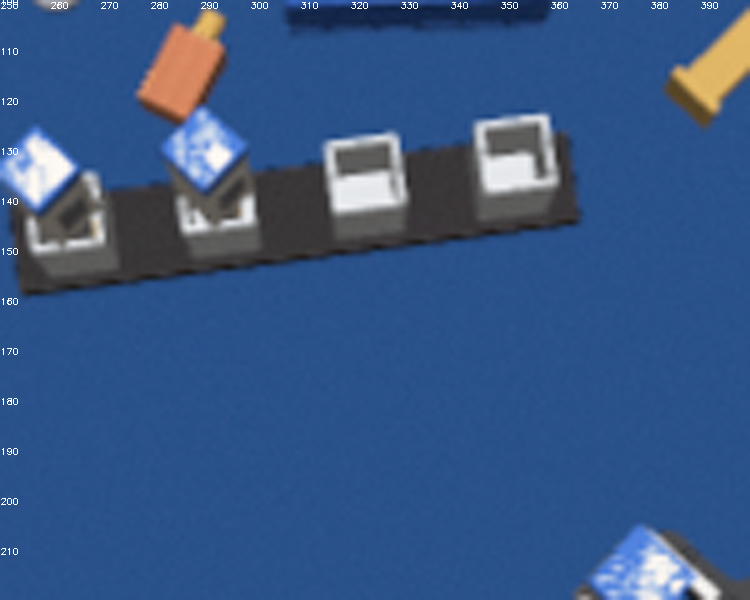

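Request:
arm_command([
  {"dp":[0.025,-0.01,-0.004],"turn":[0,-0.3,-0.1],"grip":-1},
  {"dp":[0.032,-0.012,-0.005],"turn":[0,-0.3,-0.1],"grip":-1},
  {"dp":[0.032,-0.012,-0.005],"turn":[0,-0.3,-0.1],"grip":-1},
  {"dp":[0.032,-0.012,-0.005],"turn":[0,-0.3,-0.1],"grip":-1},
  {"dp":[0.032,-0.012,-0.005],"turn":[0,-0.3,-0.1],"grip":-1},
  {"dp":[0.032,-0.012,-0.005],"turn":[0,-0.3,-0.1],"grip":-1},
  {"dp":[0.032,-0.012,-0.005],"turn":[0,-0.3,-0.1],"grip":-1},
  {"dp":[0.007,-0.002,0],"turn":[0,0,0],"grip":-1},
])

```text
clock: 42.65
position: [0.5812, -0.1385, 0.2462]
ee_rot: [0.923, -0.003, -0.001, 0.385]
contact_force: [0.6, 0.0, -1.0]
width: 0.0267
```

Request:
arm_command([
  {"dp":[0,0,0],"turn":[0,0,0],"grip":-1},
  {"dp":[0,0,0],"turn":[0,0,0],"grip":-1},
])

```text
clock: 42.85
position: [0.5778, -0.1399, 0.2466]
ee_rot: [0.923, -0.001, -0.0, 0.384]
contact_force: [-0.4, 0.9, -1.5]
width: 0.0267
```

Run:
```python
from plan import *
c=np.array([.6924,-.0295]); T=horiz(45,1)
rows([*(c-.0065*T[:2,0]),.245],T)
corr(c,off=.1615,sg=-1)
s,R=tool(); a=s['position']+.1615*R[:,0]; z=R[:,2]
for n,d in(("tip",-.112),("goldring",-.1),("cap",.04)): print(n,proj("top",a+d*z).round(1),proj("side",a+d*z).round(1))
crop("side","s25",320,100,80,80,8)
crop("top","t25",270,80,90,80,8)
```

```text
t 42.85 grasp now [ 0.6872 -0.0301  0.2466] toolx [0.706 0.709 0.   ] ang 0.2 w 0.0267 F [-0.4  0.9 -1.5] q [-0.69  0.63  2.02  1.65  1.53  2.06]
([-0.002, -0.003, -0.002], [0.1, 0.0, -0.1])
tip [ 0.6919 -0.0257  0.1346] axis tilt deg 0.13 F [-0.4  0.9 -1.5]
corr tool [-0.0024 -0.003  -0.    ]
tip [321.7 127.8] [364.7 171.8]
goldring [321.7 126.4] [365.  169.1]
cap [321.5 106.8] [368.6 134. ]
```

View pics/s25.png

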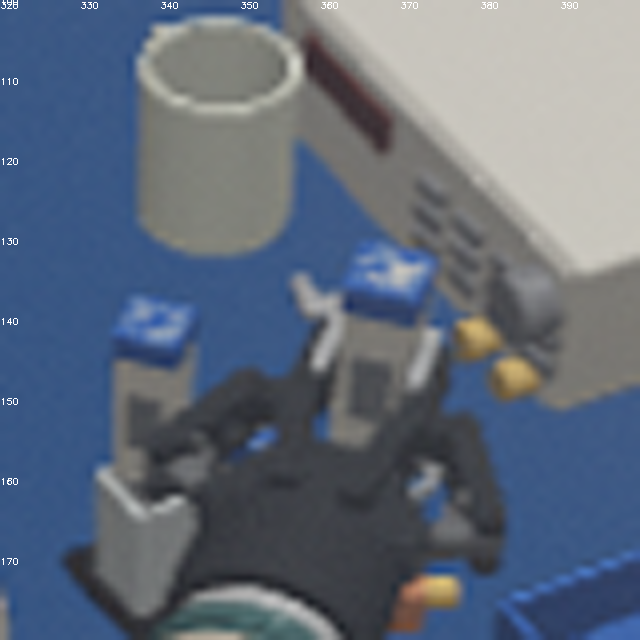

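View pics/t25.png

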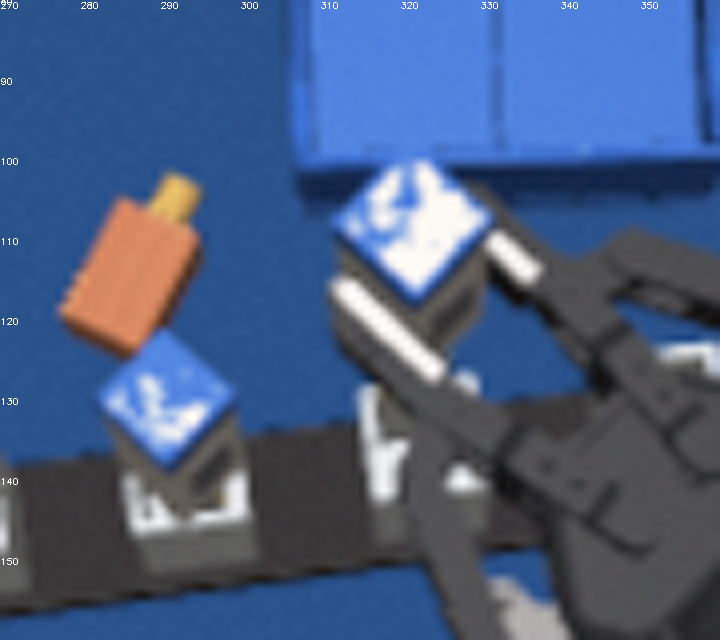

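Request:
arm_command([
  {"dp":[-0.002,-0.003,-0.01],"turn":[0,0,0],"grip":-1},
  {"dp":[0,0,-0.02],"turn":[0,0,0],"grip":-1},
  {"dp":[0,0,-0.02],"turn":[0,0,0],"grip":-1},
  {"dp":[0,0,-0.005],"turn":[0,0,0],"grip":-1},
  {"dp":[0,0,0],"turn":[0,0,0],"grip":-1},
  {"dp":[0,0,0],"turn":[0,0,0],"grip":-1},
])

```text
clock: 43.55
position: [0.5782, -0.1439, 0.1916]
ee_rot: [0.924, -0.0, -0.001, 0.383]
contact_force: [-0.2, 0.0, -0.9]
width: 0.027
```

Run:
```python
from plan import *
corr([.6924,-.0295],off=.1615,sg=-1)
```

```text
tip [ 0.6926 -0.0297  0.0797] axis tilt deg 0.07 F [-0.2  0.  -0.9]
corr tool [0.     0.0003 0.    ]
```

Request:
arm_command([
  {"dp":[0,0,-0.012],"turn":[0,0,0],"grip":-1},
  {"dp":[0,0,-0.015],"turn":[0,0,0],"grip":-1},
  {"dp":[0,0,-0.015],"turn":[0,0,0],"grip":-1},
  {"dp":[0,0,-0.015],"turn":[0,0,0],"grip":-1},
  {"dp":[0,0,-0.006],"turn":[0,0,0],"grip":-1},
  {"dp":[0,0,0],"turn":[0,0,0],"grip":-1},
])

```text
clock: 44.15
position: [0.5783, -0.1434, 0.1269]
ee_rot: [0.924, 0.001, 0.0, 0.383]
contact_force: [0.6, 0.4, -0.9]
width: 0.027
```

Run:
```python
from plan import *
corr([.6924,-.0295],off=.1615,sg=-1)
```

```text
tip [ 0.6923 -0.029   0.0149] axis tilt deg 0.09 F [ 0.6  0.4 -0.9]
corr tool [-0.0002 -0.0004  0.    ]
```

Request:
arm_command([
  {"dp":[0,0,-0.004],"turn":[0,0,0],"grip":-1},
  {"dp":[0,0,0],"turn":[0,0,0],"grip":-1},
  {"dp":[0,0,0],"turn":[0,0,0],"grip":-1},
  {"dp":[0,0,0],"turn":[0,0,0],"grip":-0.2},
  {"dp":[0,0,0],"turn":[0,0,0],"grip":-0.05},
  {"dp":[0,0,0],"turn":[0,0,0],"grip":-0.05},
])

```text
clock: 44.75
position: [0.5784, -0.1434, 0.1247]
ee_rot: [0.924, -0.0, -0.001, 0.383]
contact_force: [-0.9, -0.1, 0.2]
width: 0.0405
```

Request:
arm_command([
  {"dp":[-0.015,0,0],"turn":[0,0,0],"grip":-0.05},
  {"dp":[-0.03,0,0],"turn":[0,0,0],"grip":-0.05},
  {"dp":[-0.03,0,0.01],"turn":[0,0,0],"grip":0},
  {"dp":[-0.03,0,0.03],"turn":[0,0,0],"grip":0},
  {"dp":[-0.01,0,0.04],"turn":[0,0,0],"grip":0.4},
  {"dp":[0,0,0.04],"turn":[0,0,0],"grip":0.4},
])

```text
clock: 45.35
position: [0.4954, -0.227, 0.245]
ee_rot: [0.924, 0.001, 0.0, 0.381]
contact_force: [1.4, 0.3, -0.6]
width: 0.0594
```

Run:
```python
from plan import *
crop("top","t26",220,90,200,150,4)
crop("side","s26",270,110,160,140,5)
s,R=tool(); g=s['position']+.155*R[:,0]; print(g,s['qpos'])
# route back to S4 grasp: down(-8.4) flip+1, q6~-0.36 -> reverse route
for M in ((.45,-.15,.28),(.5,-.1,.28)):
  for pb in (-180,-150,-200):
    w=[(g,R),(M,horiz(45,1,15))]+[(M,horiz(p,1,20)) for p in np.linspace(-315,pb,6)[1:]]+[(M,down(pb+90)),((.4461,-.1688,.2),down(-8.4)),((.4461,-.1688,.02),down(-8.4))]
    Q,ok=track(w,s['qpos'],10); print("rev",M,pb,ok,np.minimum(Q-LO,HI-Q).min(0).round(2),np.abs(np.diff(Q,axis=0)).max().round(2))
# alternative: direct to down with y at 45+90-... (q6+pi side)
w=[(g,R),((.46,-.1,.28),down(135)),]
Q,ok=track(w,s['qpos'],10); print(ok,Q[-1].round(2))
```

```text
[ 0.60572711 -0.11640502  0.24911984] [-0.92202008  0.61836123  2.04424469  1.45136494  1.63509341  2.03708385]
rev (0.45, -0.15, 0.28) -180 True [1.67 0.86 0.6  0.8  0.28 0.46] 0.15
rev (0.45, -0.15, 0.28) -150 True [1.67 0.86 0.6  0.5  0.28 0.47] 0.1
rev (0.45, -0.15, 0.28) -200 True [1.67 0.86 0.6  1.08 0.28 0.45] 0.18
rev (0.5, -0.1, 0.28) -180 True [1.82 0.91 0.57 0.87 0.22 0.4 ] 0.16
rev (0.5, -0.1, 0.28) -150 True [1.82 0.91 0.57 0.52 0.22 0.41] 0.11
rev (0.5, -0.1, 0.28) -200 True [1.82 0.91 0.57 1.18 0.22 0.4 ] 0.2
False [-0.87  0.23  1.93  0.99  1.3   2.6 ]
```

View pics/t26.png

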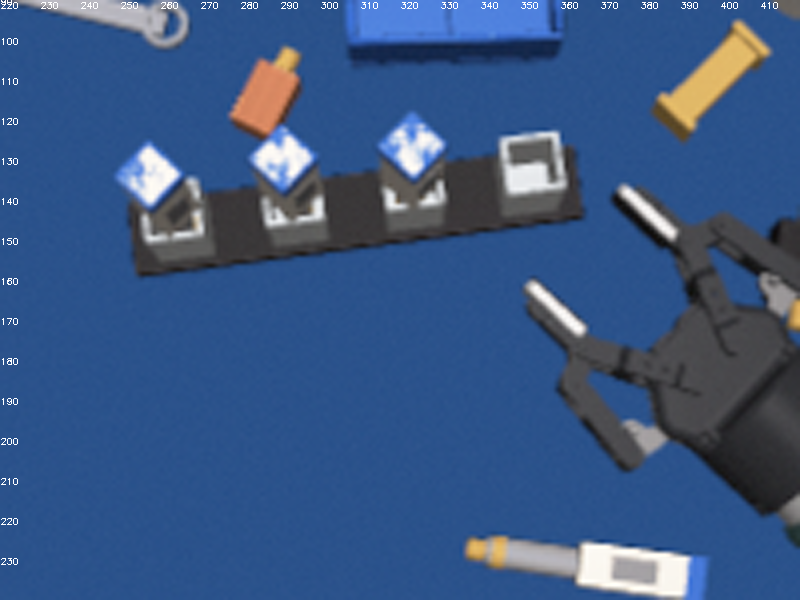

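View pics/s26.png

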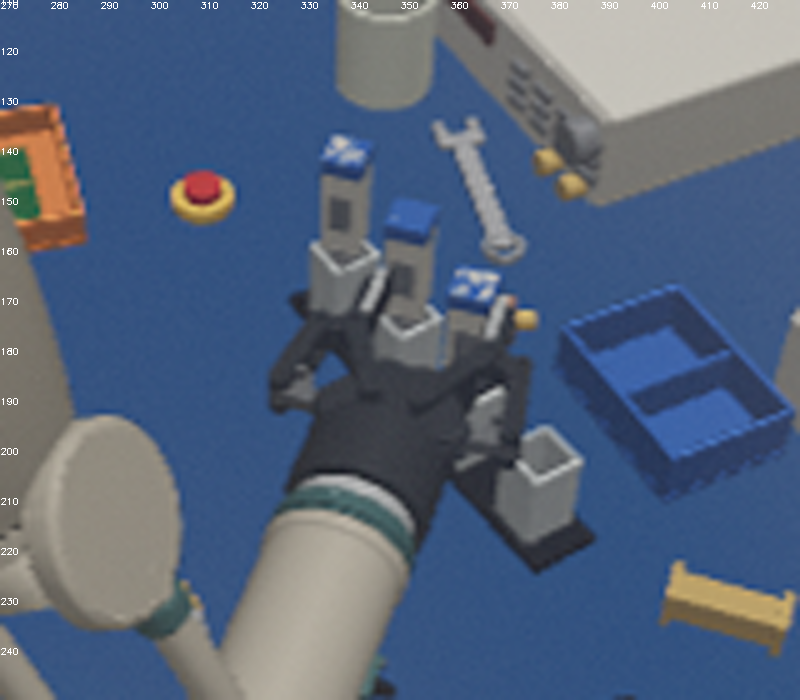

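Request:
arm_command([
  {"dp":[-0.005,0,0],"turn":[-8.5,0,0],"grip":0.4},
  {"dp":[-0.005,0,0],"turn":[-8.5,0,0],"grip":0.4},
  {"dp":[-0.005,0,0],"turn":[-8.5,0,0],"grip":0.4},
  {"dp":[-0.005,0,0],"turn":[-8.5,0,0],"grip":0.4},
  {"dp":[-0.005,0,0],"turn":[-8.5,0,0],"grip":0.4},
  {"dp":[-0.005,0,0],"turn":[-8.5,0,0],"grip":0.4},
  {"dp":[-0.005,0,0],"turn":[-8.5,0,0],"grip":0.4},
  {"dp":[-0.005,0,0],"turn":[-8.5,0,0],"grip":0.4},
])

```text
clock: 46.25
position: [0.468, -0.2534, 0.2436]
ee_rot: [0.764, -0.519, -0.215, 0.317]
contact_force: [0.1, -0.4, 0.7]
width: 0.0601
```

Request:
arm_command([
  {"dp":[-0.005,0,0],"turn":[-8.5,0,0],"grip":0.4},
  {"dp":[-0.005,0,0],"turn":[-8.5,0,0],"grip":0.4},
  {"dp":[-0.005,0,0],"turn":[-8.5,0,0],"grip":0.4},
  {"dp":[-0.005,0,0],"turn":[-8.5,0,0],"grip":0.4},
  {"dp":[0,0,0],"turn":[-8.5,0,0],"grip":0.4},
  {"dp":[0,0,0],"turn":[-8.5,0,0],"grip":0.4},
  {"dp":[0,0,0],"turn":[-8.5,0,0],"grip":0.4},
  {"dp":[0,0,0],"turn":[-8.5,0,0],"grip":0.4},
])

```text
clock: 47.05
position: [0.4539, -0.2674, 0.2436]
ee_rot: [-0.344, 0.858, 0.355, -0.143]
contact_force: [0.1, 0.7, 0.3]
width: 0.0597
```

Request:
arm_command([
  {"dp":[0,0,0],"turn":[-8.5,0,0],"grip":0.4},
  {"dp":[0,0,0],"turn":[-8.5,0,0],"grip":0.4},
  {"dp":[0,0,0],"turn":[-8.5,0,0],"grip":0.4},
  {"dp":[0,0,0],"turn":[-8.5,0,0],"grip":0.4},
  {"dp":[0,0,0],"turn":[-8.5,0,0],"grip":0.4},
])

```text
clock: 47.55
position: [0.454, -0.2673, 0.2436]
ee_rot: [-0.009, 0.924, 0.383, -0.004]
contact_force: [-0.3, 0.2, 0.2]
width: 0.0598
```

Run:
```python
from plan import *
rows([.4461,-.1688,.24],down(-25),14)
```

```text
t 47.55 grasp now [ 0.5635 -0.1577  0.2435] toolx [ 0.707  0.707 -0.   ] ang 91.9 w 0.0598 F [-0.3  0.2  0.2] q [-1.04  0.63  2.04  1.35  1.68 -1.09]
([-0.006, -0.003, -0.017], [-1.2, -6.4, -1.1])
([-0.005, -0.003, -0.016], [-1.2, -6.4, -1.1])
([-0.005, -0.003, -0.016], [-1.2, -6.4, -1.1])
([-0.005, -0.003, -0.015], [-1.2, -6.4, -1.1])
([-0.004, -0.003, -0.015], [-1.2, -6.4, -1.1])
([-0.004, -0.003, -0.014], [-1.2, -6.4, -1.1])
([-0.004, -0.004, -0.014], [-1.2, -6.4, -1.1])
([-0.003, -0.004, -0.013], [-1.2, -6.4, -1.1])
([-0.002, -0.004, -0.013], [-1.2, -6.4, -1.1])
([-0.002, -0.004, -0.013], [-1.2, -6.4, -1.1])
([-0.001, -0.004, -0.013], [-1.2, -6.4, -1.1])
([-0.001, -0.004, -0.013], [-1.2, -6.4, -1.1])
([-0.0, -0.004, -0.013], [-1.2, -6.4, -1.1])
([0.001, -0.005, -0.013], [-1.2, -6.4, -1.1])
```

Request:
arm_command([
  {"dp":[-0.006,-0.003,-0.017],"turn":[-1.2,-6.4,-1.1],"grip":0.4},
  {"dp":[-0.005,-0.003,-0.016],"turn":[-1.2,-6.4,-1.1],"grip":0.4},
  {"dp":[-0.005,-0.003,-0.016],"turn":[-1.2,-6.4,-1.1],"grip":0.4},
  {"dp":[-0.005,-0.003,-0.015],"turn":[-1.2,-6.4,-1.1],"grip":0.4},
  {"dp":[-0.004,-0.003,-0.015],"turn":[-1.2,-6.4,-1.1],"grip":0.4},
  {"dp":[-0.004,-0.003,-0.014],"turn":[-1.2,-6.4,-1.1],"grip":0.4},
  {"dp":[-0.004,-0.004,-0.014],"turn":[-1.2,-6.4,-1.1],"grip":0.4},
])

```text
clock: 48.25
position: [0.4359, -0.2494, 0.3523]
ee_rot: [0.201, 0.822, 0.417, -0.33]
contact_force: [-0.2, 1.2, -0.3]
width: 0.0596
```

Request:
arm_command([
  {"dp":[-0.003,-0.004,-0.013],"turn":[-1.2,-6.4,-1.1],"grip":0.4},
  {"dp":[-0.002,-0.004,-0.013],"turn":[-1.2,-6.4,-1.1],"grip":0.4},
  {"dp":[-0.002,-0.004,-0.013],"turn":[-1.2,-6.4,-1.1],"grip":0.4},
  {"dp":[-0.001,-0.004,-0.013],"turn":[-1.2,-6.4,-1.1],"grip":0.4},
  {"dp":[-0.001,-0.004,-0.013],"turn":[-1.2,-6.4,-1.1],"grip":0.4},
  {"dp":[0,-0.004,-0.013],"turn":[-1.2,-6.4,-1.1],"grip":0.4},
  {"dp":[0.001,-0.005,-0.013],"turn":[-1.2,-6.4,-1.1],"grip":0.4},
])

```text
clock: 48.95
position: [0.4464, -0.1683, 0.3954]
ee_rot: [-0.381, -0.589, -0.384, 0.6]
contact_force: [-0.5, 1.0, -0.3]
width: 0.06
```

Run:
```python
from plan import *
rows([.4461,-.1688,.1],down(-8.4))
crop("side","s27",270,190,90,90,8)
```

```text
t 48.95 grasp now [ 0.444  -0.169   0.2405] toolx [-0.016 -0.004 -1.   ] ang 16.1 w 0.06 F [-0.5  1.  -0.3] q [-0.5   0.14  1.71 -0.01  1.3  -0.07]
([0.035, 0.0, -0.0], [-4.0, 0.1, 0.2])
([0.035, 0.0, -0.0], [-4.0, 0.1, 0.2])
([0.035, 0.0, -0.0], [-4.0, 0.1, 0.2])
([0.035, 0.0, 0.0], [-4.0, 0.1, 0.2])
```

View pics/s27.png

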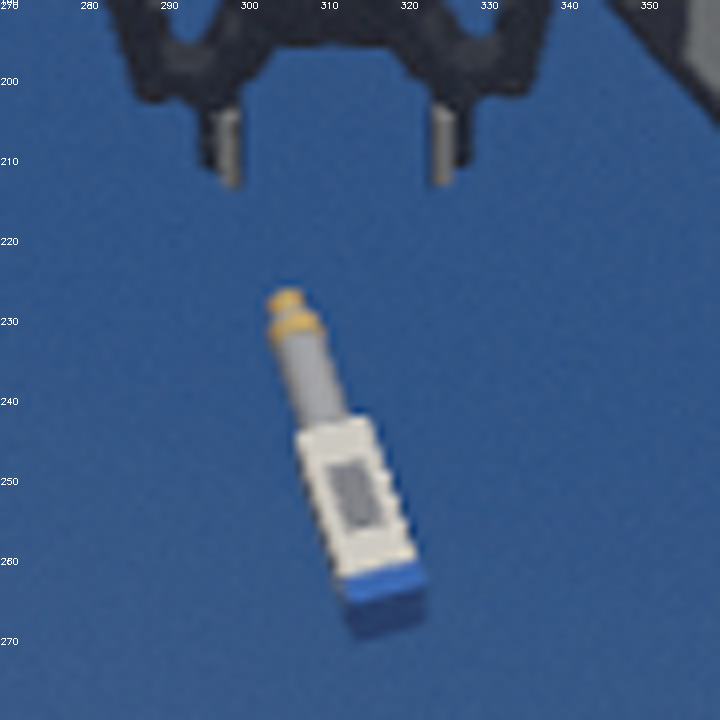

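Request:
arm_command([
  {"dp":[0.035,0,0],"turn":[-4,0.1,0.2],"grip":0.4},
  {"dp":[0.035,0,0],"turn":[-4,0.1,0.2],"grip":0.4},
  {"dp":[0.035,0,0],"turn":[-4,0.1,0.2],"grip":0.4},
  {"dp":[0.035,0,0],"turn":[-4,0.1,0.2],"grip":0.4},
  {"dp":[0.035,0,0],"turn":[0,0,0],"grip":0.4},
  {"dp":[0.02,0,0],"turn":[0,0,0],"grip":0.4},
  {"dp":[0,0,0],"turn":[0,0,0],"grip":0.4},
  {"dp":[0,0,0],"turn":[0,0,0],"grip":0.4},
])

```text
clock: 49.8
position: [0.4459, -0.1686, 0.2003]
ee_rot: [0.461, 0.537, 0.462, -0.534]
contact_force: [0.8, 0.1, 0.6]
width: 0.0594
```

Run:
```python
from plan import *
rows([.4461,-.1688,.02],down(-8.4))
crop("side","s28",270,190,90,90,8)
```

```text
t 49.8 grasp now [ 0.4463 -0.168   0.0453] toolx [ 0.002  0.004 -1.   ] ang 0.3 w 0.0594 F [0.8 0.1 0.6] q [-0.51  0.35  2.    0.01  0.8  -0.36]
([0.025, 0.0, 0.0], [-0.1, -0.2, -0.1])
```

View pics/s28.png

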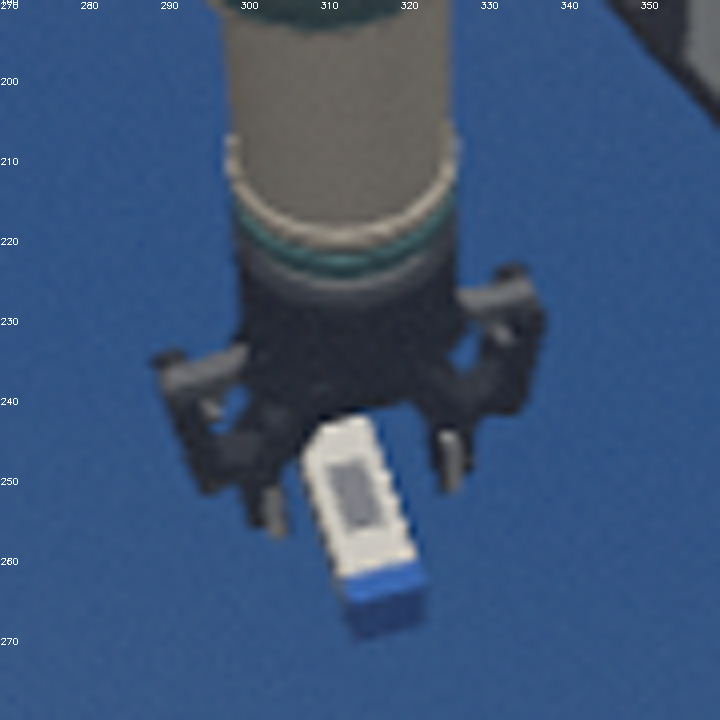

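Request:
arm_command([
  {"dp":[0.018,0,0],"turn":[0,0,0],"grip":0.4},
  {"dp":[0.006,0,0],"turn":[0,0,0],"grip":0.3},
  {"dp":[0,0,0],"turn":[0,0,0],"grip":0.2},
  {"dp":[0,0,0],"turn":[0,0,0],"grip":0},
  {"dp":[0,0,0],"turn":[0,0,0],"grip":-0.3},
  {"dp":[0,0,0],"turn":[0,0,0],"grip":-1},
  {"dp":[0,0,0],"turn":[0,0,0],"grip":-1},
  {"dp":[0,0,0],"turn":[0,0,0],"grip":-1},
], grip_force=70)

```text
clock: 50.65
position: [0.4466, -0.1681, 0.1776]
ee_rot: [0.462, 0.537, 0.461, -0.534]
contact_force: [-1.0, 0.2, 5.5]
width: 0.0266
```

Request:
arm_command([
  {"dp":[-0.01,0,0],"turn":[0,0,0],"grip":-1},
  {"dp":[-0.03,0,0],"turn":[0,0,0],"grip":-1},
  {"dp":[-0.04,0,0],"turn":[0,0,0],"grip":-1},
  {"dp":[-0.04,0,0],"turn":[0,0,0],"grip":-1},
  {"dp":[-0.04,0,0],"turn":[0,0,0],"grip":-1},
  {"dp":[-0.04,0,0],"turn":[0,0,0],"grip":-1},
  {"dp":[-0.03,0,0],"turn":[0,0,0],"grip":-1},
  {"dp":[-0.025,0,0],"turn":[0,0,0],"grip":-1},
])

```text
clock: 51.45
position: [0.445, -0.1683, 0.4344]
ee_rot: [0.463, 0.537, 0.461, -0.534]
contact_force: [0.4, -0.0, -1.2]
width: 0.0265
```

Run:
```python
from plan import *
rows([.45,-.15,.28],down(-90),12)
```

```text
t 51.45 grasp now [ 0.446  -0.1681  0.2794] toolx [ 0.006  0.001 -1.   ] ang 81.5 w 0.0265 F [ 0.4 -0.  -1.2] q [-0.51  0.11  1.65  0.    1.38 -0.36]
([-0.0, 0.0, -0.002], [6.8, -0.0, -0.0])
([-0.0, -0.0, -0.002], [6.8, -0.0, -0.0])
([-0.0, -0.0, -0.002], [6.8, -0.0, -0.0])
([-0.0, -0.0, -0.002], [6.8, -0.0, -0.0])
([-0.0, -0.001, -0.001], [6.8, -0.0, -0.0])
([-0.0, -0.001, -0.001], [6.8, -0.0, -0.0])
([-0.0, -0.001, -0.001], [6.8, -0.0, -0.0])
([-0.0, -0.001, -0.001], [6.8, -0.0, -0.0])
([-0.0, -0.001, -0.001], [6.8, -0.0, -0.0])
([-0.0, -0.001, -0.001], [6.8, -0.0, -0.0])
([-0.0, -0.001, -0.001], [6.8, -0.0, -0.0])
([-0.0, -0.001, -0.001], [6.8, -0.0, -0.0])
```

Offset for this one: axis about 8.5 mm ahead of the grasp point. Same turning route as for sensor 3.

Request:
arm_command([
  {"dp":[0,0,-0.002],"turn":[6.8,0,0],"grip":-1},
  {"dp":[0,0,-0.002],"turn":[6.8,0,0],"grip":-1},
  {"dp":[0,0,-0.002],"turn":[6.8,0,0],"grip":-1},
  {"dp":[0,0,-0.002],"turn":[6.8,0,0],"grip":-1},
  {"dp":[0,-0.001,-0.001],"turn":[6.8,0,0],"grip":-1},
  {"dp":[0,-0.001,-0.001],"turn":[6.8,0,0],"grip":-1},
])

```text
clock: 52.05
position: [0.4473, -0.1579, 0.4321]
ee_rot: [0.244, 0.665, 0.245, -0.662]
contact_force: [-0.1, 0.2, -0.4]
width: 0.0267
```

Request:
arm_command([
  {"dp":[0,-0.001,-0.001],"turn":[6.8,0,0],"grip":-1},
  {"dp":[0,-0.001,-0.001],"turn":[6.8,0,0],"grip":-1},
  {"dp":[0,-0.001,-0.001],"turn":[6.8,0,0],"grip":-1},
  {"dp":[0,-0.001,-0.001],"turn":[6.8,0,0],"grip":-1},
  {"dp":[0,-0.001,-0.001],"turn":[6.8,0,0],"grip":-1},
  {"dp":[0,-0.001,-0.001],"turn":[6.8,0,0],"grip":-1},
  {"dp":[0,0,0],"turn":[0,0,0],"grip":-1},
])

```text
clock: 52.75
position: [0.4504, -0.1502, 0.432]
ee_rot: [-0.001, 0.708, 0.001, -0.706]
contact_force: [-0.2, 1.0, -0.8]
width: 0.0267
```

Request:
arm_command([
  {"dp":[0.001,0,-0.019],"turn":[0,-7,0],"grip":-1},
  {"dp":[0.001,0,-0.019],"turn":[0,-7,0],"grip":-1},
  {"dp":[0.001,0,-0.019],"turn":[0,-7,0],"grip":-1},
  {"dp":[0.001,0,-0.019],"turn":[0,-7,0],"grip":-1},
  {"dp":[0.001,0,-0.019],"turn":[0,-7,0],"grip":-1},
])

```text
clock: 53.25
position: [0.5414, -0.1505, 0.405]
ee_rot: [0.0, -0.462, -0.002, 0.887]
contact_force: [-0.4, -0.1, -0.9]
width: 0.0271
```

Request:
arm_command([
  {"dp":[0.001,0,-0.019],"turn":[0,-7,0],"grip":-1},
  {"dp":[0.001,0,-0.019],"turn":[0,-7,0],"grip":-1},
  {"dp":[0.001,0,-0.019],"turn":[0,-7,0],"grip":-1},
  {"dp":[0.001,0,-0.019],"turn":[0,-7,0],"grip":-1},
  {"dp":[0.001,0,-0.019],"turn":[0,-7,0],"grip":-1},
  {"dp":[0,0,0],"turn":[0,0,0],"grip":-1},
])

```text
clock: 53.85
position: [0.5995, -0.1506, 0.3258]
ee_rot: [0.0, -0.172, -0.004, 0.985]
contact_force: [-0.1, 0.1, -1.1]
width: 0.0267
```

Run:
```python
from plan import *
rows([.45,-.15,.28],horiz(-240,1,20),8)
```

```text
t 53.85 grasp now [ 0.4538 -0.1503  0.2731] toolx [-0.94   0.002 -0.34 ] ang 60.0 w 0.0267 F [-0.1  0.1 -1.1] q [-0.28  0.74  1.22 -0.38  2.36  1.19]
([0.001, 0.019, 0.002], [2.6, 0.0, -7.0])
([0.001, 0.019, 0.002], [2.6, 0.0, -7.0])
([0.001, 0.019, 0.002], [2.6, 0.0, -7.0])
([0.001, 0.019, 0.002], [2.6, 0.0, -7.0])
([0.001, 0.019, 0.002], [2.6, 0.0, -7.0])
([0.001, 0.019, 0.001], [2.6, 0.0, -7.0])
([0.001, 0.019, 0.001], [2.6, 0.0, -7.0])
([0.001, 0.019, 0.001], [2.6, 0.0, -7.0])
```

Request:
arm_command([
  {"dp":[0.001,0.019,0.002],"turn":[2.6,0,-7],"grip":-1},
  {"dp":[0.001,0.019,0.002],"turn":[2.6,0,-7],"grip":-1},
  {"dp":[0.001,0.019,0.002],"turn":[2.6,0,-7],"grip":-1},
  {"dp":[0.001,0.019,0.002],"turn":[2.6,0,-7],"grip":-1},
  {"dp":[0.001,0.019,0.001],"turn":[2.6,0,-7],"grip":-1},
  {"dp":[0.001,0.019,0.001],"turn":[2.6,0,-7],"grip":-1},
  {"dp":[0.001,0.019,0.001],"turn":[2.6,0,-7],"grip":-1},
  {"dp":[0.001,0.019,0.001],"turn":[2.6,0,-7],"grip":-1},
])

```text
clock: 54.65
position: [0.5234, -0.277, 0.341]
ee_rot: [0.493, -0.154, 0.088, 0.851]
contact_force: [0.0, 0.0, -0.9]
width: 0.0269
```

Run:
```python
from plan import *
rows([.47,-.15,.28],horiz(45,1,0),11)
```

```text
t 54.65 grasp now [ 0.4513 -0.151   0.2867] toolx [-0.465  0.813 -0.35 ] ang 77.2 w 0.0269 F [ 0.   0.  -0.9] q [-0.71  0.66  1.33  0.44  2.3   1.99]
([0.001, 0.017, -0.005], [1.2, -1.6, -6.7])
([0.001, 0.017, -0.005], [1.2, -1.6, -6.7])
([0.001, 0.017, -0.005], [1.2, -1.6, -6.7])
([0.001, 0.017, -0.005], [1.2, -1.6, -6.7])
([0.001, 0.017, -0.005], [1.2, -1.6, -6.7])
([0.001, 0.017, -0.005], [1.2, -1.6, -6.7])
([0.002, 0.017, -0.005], [1.2, -1.6, -6.7])
([0.002, 0.017, -0.005], [1.2, -1.6, -6.7])
([0.002, 0.017, -0.005], [1.2, -1.6, -6.7])
([0.002, 0.017, -0.005], [1.2, -1.6, -6.7])
([0.002, 0.017, -0.005], [1.2, -1.6, -6.7])
```

Request:
arm_command([
  {"dp":[0.001,0.017,-0.005],"turn":[1.2,-1.6,-6.7],"grip":-1},
  {"dp":[0.001,0.017,-0.005],"turn":[1.2,-1.6,-6.7],"grip":-1},
  {"dp":[0.001,0.017,-0.005],"turn":[1.2,-1.6,-6.7],"grip":-1},
  {"dp":[0.001,0.017,-0.005],"turn":[1.2,-1.6,-6.7],"grip":-1},
  {"dp":[0.001,0.017,-0.005],"turn":[1.2,-1.6,-6.7],"grip":-1},
  {"dp":[0.001,0.017,-0.005],"turn":[1.2,-1.6,-6.7],"grip":-1},
])

```text
clock: 55.25
position: [0.428, -0.3017, 0.3068]
ee_rot: [0.769, -0.074, 0.043, 0.633]
contact_force: [0.1, 0.6, -1.9]
width: 0.0269
```

Request:
arm_command([
  {"dp":[0.002,0.017,-0.005],"turn":[1.2,-1.6,-6.7],"grip":-1},
  {"dp":[0.002,0.017,-0.005],"turn":[1.2,-1.6,-6.7],"grip":-1},
  {"dp":[0.002,0.017,-0.005],"turn":[1.2,-1.6,-6.7],"grip":-1},
  {"dp":[0.002,0.017,-0.005],"turn":[1.2,-1.6,-6.7],"grip":-1},
  {"dp":[0.002,0.017,-0.005],"turn":[1.2,-1.6,-6.7],"grip":-1},
  {"dp":[0,0,0],"turn":[0,0,0],"grip":-1},
  {"dp":[0,0,0],"turn":[0,0,0],"grip":-1},
])

```text
clock: 55.95
position: [0.3566, -0.2613, 0.2773]
ee_rot: [0.922, 0.0, 0.0, 0.388]
contact_force: [-0.3, -0.6, -1.3]
width: 0.0268
```

Run:
```python
from plan import *
c=np.array([.7,-.105]); T=horiz(45,1)
rows([*(c-.0085*T[:2,0]),.245],T)
```

```text
t 55.95 grasp now [ 0.4649 -0.1504  0.2773] toolx [ 0.699  0.715 -0.   ] ang 0.7 w 0.0268 F [-0.3 -0.6 -1.3] q [-1.21  0.53  2.15  1.17  1.76  2.  ]
([0.031, -0.022, -0.005], [-0.0, -0.0, -0.1])
([0.031, -0.022, -0.005], [-0.0, -0.0, -0.1])
([0.031, -0.022, -0.005], [-0.0, -0.0, -0.1])
([0.032, -0.022, -0.005], [-0.0, -0.0, -0.1])
([0.032, -0.022, -0.005], [-0.0, -0.0, -0.1])
([0.032, -0.022, -0.005], [-0.0, -0.0, -0.1])
```

Request:
arm_command([
  {"dp":[0.025,-0.018,-0.005],"turn":[0,0,-0.1],"grip":-1},
  {"dp":[0.031,-0.022,-0.005],"turn":[0,0,-0.1],"grip":-1},
  {"dp":[0.032,-0.022,-0.005],"turn":[0,0,-0.1],"grip":-1},
  {"dp":[0.032,-0.022,-0.005],"turn":[0,0,-0.1],"grip":-1},
  {"dp":[0.032,-0.022,-0.005],"turn":[0,0,-0.1],"grip":-1},
  {"dp":[0.031,-0.022,-0.005],"turn":[0,0,-0.1],"grip":-1},
  {"dp":[0.006,-0.004,0],"turn":[0,0,0],"grip":-1},
  {"dp":[0,0,0],"turn":[0,0,0],"grip":-1},
])

```text
clock: 56.75
position: [0.585, -0.2178, 0.2467]
ee_rot: [0.923, 0.001, -0.001, 0.385]
contact_force: [-0.4, -0.2, -1.3]
width: 0.0268
```

Request:
arm_command([
  {"dp":[0,0,0],"turn":[0,0,0],"grip":-1},
])

```text
clock: 56.85
position: [0.5832, -0.2184, 0.2465]
ee_rot: [0.923, 0.002, -0.0, 0.384]
contact_force: [0.2, -0.2, -0.3]
width: 0.0269
```

Run:
```python
from plan import *
corr([.7,-.105],off=.1635,sg=-1)
s,R=tool(); a=s['position']+.1635*R[:,0]; z=R[:,2]
for n,d in(("tip",-.112),("goldring",-.1),("cap",.04)): print(n,proj("top",a+d*z).round(1),proj("side",a+d*z).round(1))
crop("side","s29",330,110,80,80,8)
crop("top","t29",290,80,100,80,7)
```

```text
tip [ 0.6983 -0.102   0.1349] axis tilt deg 0.25 F [ 0.2 -0.2 -0.3]
corr tool [-0.001  -0.0033  0.    ]
tip [354.3 124.3] [379.  186.7]
goldring [354.7 122.8] [379.5 184. ]
cap [360.8 102.4] [385. 149.]
```

View pics/s29.png

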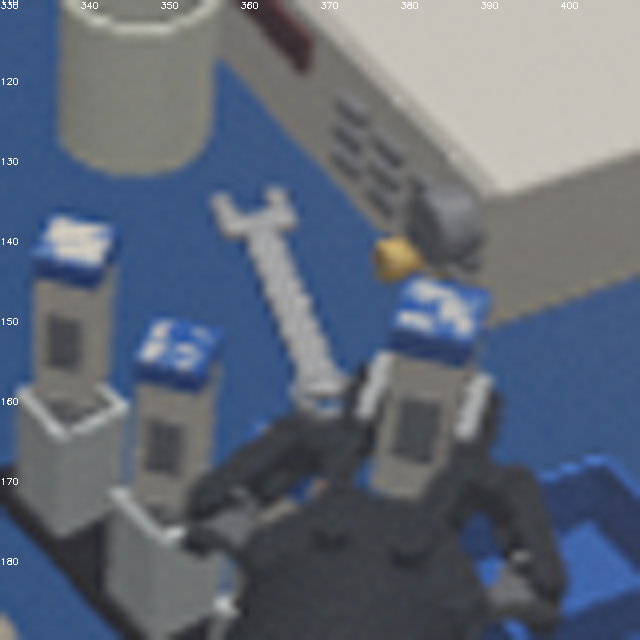

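View pics/t29.png

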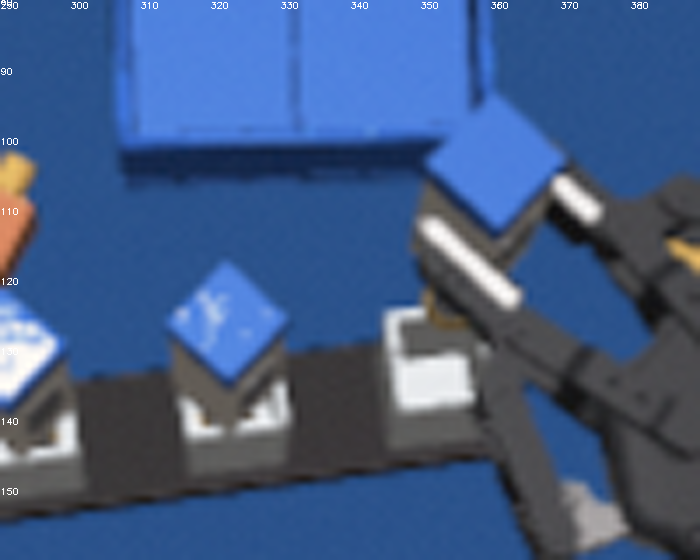

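Request:
arm_command([
  {"dp":[-0.001,-0.003,-0.01],"turn":[0,0,0],"grip":-1},
  {"dp":[0,0,-0.02],"turn":[0,0,0],"grip":-1},
  {"dp":[0,0,-0.02],"turn":[0,0,0],"grip":-1},
  {"dp":[0,0,-0.005],"turn":[0,0,0],"grip":-1},
  {"dp":[0,0,0],"turn":[0,0,0],"grip":-1},
  {"dp":[0,0,0],"turn":[0,0,0],"grip":-1},
])

```text
clock: 57.55
position: [0.5844, -0.2215, 0.1914]
ee_rot: [0.924, 0.003, -0.001, 0.383]
contact_force: [-0.5, -1.3, -0.9]
width: 0.0267
```

Run:
```python
from plan import *
corr([.7,-.105],off=.1635,sg=-1)
```

```text
tip [ 0.6998 -0.1052  0.08  ] axis tilt deg 0.36 F [-0.5 -1.3 -0.9]
corr tool [ 0.0003 -0.     -0.    ]
```

Request:
arm_command([
  {"dp":[0,0,-0.012],"turn":[0,0,0],"grip":-1},
  {"dp":[0,0,-0.015],"turn":[0,0,0],"grip":-1},
  {"dp":[0,0,-0.015],"turn":[0,0,0],"grip":-1},
  {"dp":[0,0,-0.015],"turn":[0,0,0],"grip":-1},
  {"dp":[0,0,-0.007],"turn":[0,0,0],"grip":-1},
  {"dp":[0,0,0],"turn":[0,0,0],"grip":-1},
])

```text
clock: 58.15
position: [0.5843, -0.2206, 0.1252]
ee_rot: [0.924, 0.004, 0.001, 0.383]
contact_force: [0.7, 0.0, -1.1]
width: 0.0268
```

Run:
```python
from plan import *
corr([.7,-.105],off=.1635,sg=-1)
```

```text
tip [ 0.6992 -0.1039  0.0136] axis tilt deg 0.5 F [ 0.7  0.  -1.1]
corr tool [-0.0002 -0.0013  0.    ]
```

Request:
arm_command([
  {"dp":[0,0,-0.003],"turn":[0,0,0],"grip":-1},
  {"dp":[0,0,0],"turn":[0,0,0],"grip":-1},
  {"dp":[0,0,0],"turn":[0,0,0],"grip":-1},
  {"dp":[0,0,0],"turn":[0,0,0],"grip":-0.2},
  {"dp":[0,0,0],"turn":[0,0,0],"grip":-0.05},
  {"dp":[0,0,0],"turn":[0,0,0],"grip":-0.05},
])

```text
clock: 58.75
position: [0.5844, -0.2207, 0.1245]
ee_rot: [0.924, 0.003, -0.001, 0.383]
contact_force: [0.1, 0.6, -0.5]
width: 0.0404
```

Request:
arm_command([
  {"dp":[-0.015,0,0],"turn":[0,0,0],"grip":-0.05},
  {"dp":[-0.03,0,0],"turn":[0,0,0],"grip":-0.05},
  {"dp":[-0.03,0,0.01],"turn":[0,0,0],"grip":0},
  {"dp":[-0.03,0,0.03],"turn":[0,0,0],"grip":0},
  {"dp":[-0.03,0,0.04],"turn":[0,0,0],"grip":0},
  {"dp":[-0.03,0,0.04],"turn":[0,0,0],"grip":0},
  {"dp":[-0.02,0,0.04],"turn":[0,0,0],"grip":0},
  {"dp":[0,0,0],"turn":[0,0,0],"grip":0},
])

```text
clock: 59.55
position: [0.452, -0.3554, 0.2886]
ee_rot: [0.924, -0.002, -0.002, 0.381]
contact_force: [0.1, 0.3, -0.5]
width: 0.0428
```

Run:
```python
from plan import *
for n in("side","top"):
    im=manip.get_image(n)[:,:,::-1]; cv2.imwrite(f"pics/{n}30.png",im)
crop("top","t30",240,80,180,120,4)
crop("side","s30",300,100,120,120,6)
print(manip.get_state()['contact_force'],manip.get_state()['clock'])
```

```text
[0.37367343 0.05252697 0.26747295] 59.75
```

View pics/t30.png

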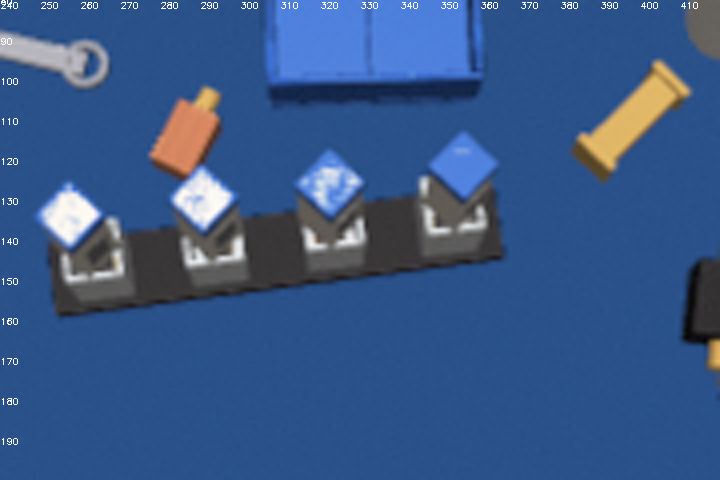

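View pics/s30.png

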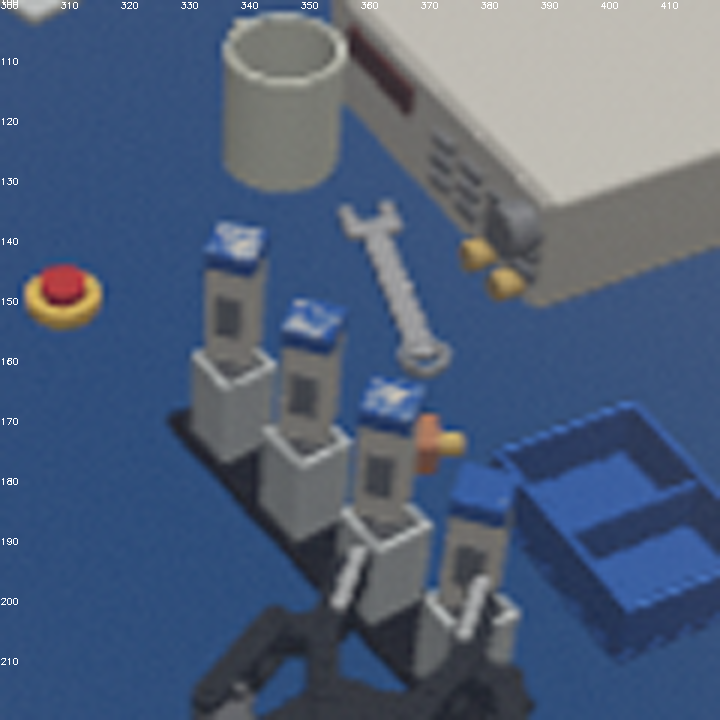

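View pics/top30.png

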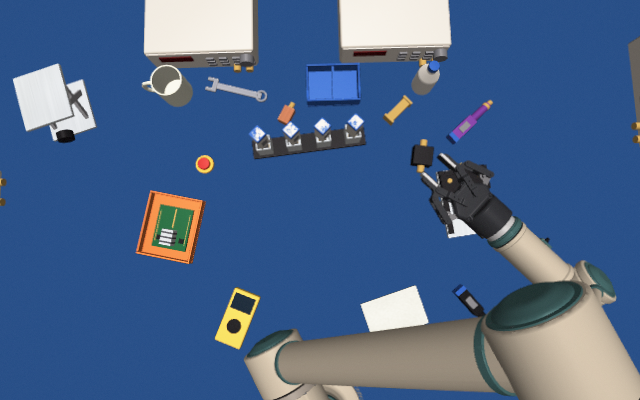

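View pics/side30.png

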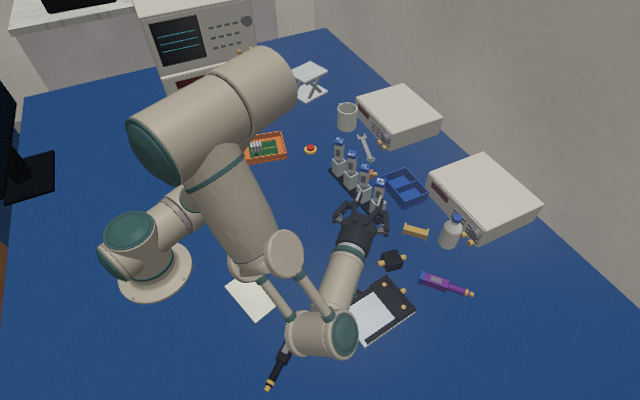

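Run:
```python
from plan import *
for c in ((.6758,.1212),(.6839,.0456),(.6921,-.0289),(.6997,-.1047)): print(proj("top",np.array([*c,.161])).round(1))
b=[at("top",*p,.011)[:2] for p in ((160.5,204.5),(194.5,211),(185.5,251))]; print("board centre",((b[0]+b[2])/2).round(3),"tray",(.4739,.3686))
manip.sign_off(); print(manip.get_state()['clock'])
```

```text
[257.1 133.3]
[290.4 128.9]
[323.1 124.5]
[356.4 120.4]
board centre [0.472 0.367] tray (0.4739, 0.3686)
the job is handed in; nothing more can be done
the job is handed in; nothing more can be done
```

I finished the job and handed it in at about 60 s on the robot's clock, out of 210 s. `sign_off` reports no verdict, so the checks below are my own.

- **Button:** I pressed it straight down until the travel stopped and the force rose to 10 N, more than the 5 N it needs.
- **Board:** I slid it about 65 mm forward until it was clear of the hood. I then lifted it by the silver module and set it down in the tray. From the picture taken right after I let go, its centre is about 3 mm from the tray's centre. It looks flat with the module up.
- **Sensors:** All four were on the bench, and each now stands connector down in its own cup. I released each with its tip about 1.5–2.5 mm above the cup floor by my calculation, or touching it. The final pictures show all four upright. Their caps are within 1–3 pixels (up to about 7 mm) of where a sensor centred in its cup should appear.
- **Everything else:** The coupler, attenuator, waveguide and the black and purple look-alikes look unmoved in the final pictures. The arm ended well away from everything, with no contact force.

No check failed. I never saw a sensor get knocked aside. The gripper read 27–29 mm on the 28 mm sensors and 30 mm module, which I put down to reading error.

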